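Load the eyepiece drying cabinet, hook and shut its cover, and pin it

TASK

Close up the drying cabinet for the next run: stand every part from the walnut stand, eyepiece barrels and brass focusing tubes, upright on the cabinet's shelf, then hook the lower lip of the cover under the cabinet's front ledge with its top edge raised and swing the top edge down until the cover lies shut. With the tab's hole over the hole in the rear bracket, push the lock pin down through both until its collar is home on the tab, and leave the other things on the counter where they are.

Things in the scene. Friction and masses are not known exactly. Their poses are not given: they have to be found in the camera images.
- dryer: Drying cabinet, grey sheet metal, fixed: an open-topped chamber 250 mm wide (y), side walls 4 mm thick, rim sloping up towards +x at 15 degrees (0.262 rad). Origin: centre of its underside; x runs from its low front (facing the robot) to its high back, z up. Front ledge up to z 135 mm, back wall top z 158 mm; nothing is higher than 161 mm.
- shelf_mid (a point): Middle of the cabinet's flat shelf (chamber floor): cabinet x 0, y 0, z 60 mm. The shelf is clear from x -68 to 65 mm and from y -121 to 121 mm. The shut cover's underside is at z 120 mm over x -80, rising to 159 mm over x 65, so the taller parts go best in the back half.
- ledge_corner (a point): Middle of the cabinet's front channel (cabinet x -80, y 0, z 120 mm): its inner bottom corner, where the end of the cover's lip stops, in the plane of the rim. The channel runs along y, opens towards +x up the slope, is 12 mm high square to the rim plane, and its 3 mm roof, the ledge, reaches 12 mm inward over it.
- bracket_hole (a point): Centre of the top face of the steel bracket behind the cabinet's back wall (cabinet x 95, y 0, z 160.5 mm): a level plate 44 x 40 mm, 10 mm thick, with a vertical through hole 12 mm wide and free space below it.
- cover: Lift-off aluminium cover of the cabinet, 0.28 to 0.44 kg, at first flat on the counter, lying on its two turned-down side flanges. Origin: under its middle at the flanges' lower edge; x runs from lip (-x) to tab (+x), z out of its outer face. Panel 3 mm thick, underside at z 12 mm, 246 mm wide, x -67 to 75 mm; lip in the same plane, 190 mm wide, ends at x -85 mm.
- cover_handle (a point): Centre of the cover's black pull bar (cover x 0, y 0, z 42 mm). The bar runs along the cover's y, is 12 mm wide (x), 12 mm high, 90 mm long, on two end posts with 74 mm free between them and 21 mm free below it.
- lip_left (a point): End of the cover's lower lip, mid thickness: cover x -85, y 85, z 13.5 mm. Shut, the lip end lies against the channel's inner corner and the cover leans 15 degrees like the rim. The side flanges stop the cover from sliding in flat: the lip gets under the ledge only with the top edge raised, 15 to 25 degrees steeper than the rim.
- lip_right (a point): Other end of the lip: cover x -85, y -85, z 13.5 mm. The cover's side flanges (12 mm deep, outer faces at cover y +-118 mm, x -63 to 58 mm) go down inside the cabinet's side walls with 3 mm to spare each side, so the cover must be centred across the cabinet.
- tab_hole (a point): Centre of the upper face of the steel tab at the middle of the cover's top edge (cover x 96, y 0, z 10.5 mm), with a 12 mm through hole. The tab, 44 x 34 x 4 mm, is bent down 15 degrees so as to be level when the cover is shut; it then lies 1 mm above the bracket, hole over hole, this point 5 mm above bracket_hole.
- stand: Slotted walnut stand, fixed, 70 x 280 x 32 mm. Origin: centre of its underside; y along its length. Five slots 40 mm wide, 56 mm apart, middle one at y 0, floor at z 20 mm, open towards the stand's -x side, dividers 12 mm high.
- pin_block: Drilled wooden block, fixed, 50 x 50 x 50 mm, origin at the centre of its underside; a vertical 10 mm hole at its centre holds the lock pin.
- pin: Lock pin, upright in its block at first, 45 g. Origin at the lower tip, z up towards the knob. Steel shank 8 mm wide and 45 mm long, tapered over the last 8 mm; a collar 18 mm wide at z 45 to 48 mm; a thin neck; a black round knob 22 mm wide at z 59 to 83 mm, which is where to hold it.
- pin_tip (a point): Lower tip of the lock pin's shank.
- pin_collar (a point): Centre of the underside of the pin's collar, 45 mm above the tip; it rests on the tab when the pin is fully home.
- barrel_1: Aluminium eyepiece barrel, a cylinder 36 mm wide and 52 mm tall, 90 g, upright in a slot of the walnut stand at first. Origin: centre of its underside; z along its axis. Three to five parts are in the stand, in any slots; an absent one reads None from the start.
- barrel_2: Aluminium eyepiece barrel, a cylinder 36 mm wide and 52 mm tall, 90 g, upright in a slot of the walnut stand at first. Origin: centre of its underside; z along its axis. Three to five parts are in the stand, in any slots; an absent one reads None from the start.
- barrel_3: Aluminium eyepiece barrel, a cylinder 36 mm wide and 52 mm tall, 90 g, upright in a slot of the walnut stand at first. Origin: centre of its underside; z along its axis. Three to five parts are in the stand, in any slots; an absent one reads None from the start.
- tube_1: Brass focusing tube, open at both ends, 34 mm wide, 65 mm tall, wall 4 mm, 110 g, upright in a slot of the walnut stand at first. Origin: centre of its underside; z along its axis. Absent ones read None from the start.
- tube_2: Brass focusing tube, open at both ends, 34 mm wide, 65 mm tall, wall 4 mm, 110 g, upright in a slot of the walnut stand at first. Origin: centre of its underside; z along its axis. Absent ones read None from the start.
- solvent: Bystander: amber glass bottle, 44 mm wide, 110 mm tall, on the counter. To be left alone. Origin at its underside or middle.
- grease_jar: Bystander: small clear jar with an aluminium cap, 42 mm wide, 45 mm tall, on the counter. To be left alone. Origin at its underside or middle.
- loupe: Bystander: black eye loupe, 38 mm wide, 30 mm tall, on the counter. To be left alone. Origin at its underside or middle.
- screwdriver: Bystander: screwdriver, 150 mm long, lying on the counter. To be left alone. Origin at its underside or middle.
There are look-alikes about, which are no part of the job. What is shaped like the barrel_1 but blue or purple is not meant.

How it is judged:
By the outcome, as a careful person would: the job done as asked, in the order asked, and still so for the second after the job is handed in, with the robot touching nothing.
Of barrel_1, barrel_2, barrel_3, tube_1, tube_2 only 3 to 5 are there at a start; the rules pass over those that are not, and their reading is None.
At some moment in a run one of cover may be knocked a few centimetres aside while the robot is not near it.
Once in a run the grip may slacken for a moment while it holds something.
It also fails if it takes over 210 s, if anything falls off the work surface, if the arm or the gripper's body presses on something with over 40 N, if the wrist force passes 120 N, or if a joint passes its speed limit or range.

ROBOT

A 7-joint arm with a two-finger parallel gripper is mounted at the origin on the work surface. World frame = base frame: x ahead of the robot, y to its left, z up, the work surface at z = 0. Lengths are in mm, angles in rad, forces in N, time in s.
With the tool pointing down it reaches from about 425 to 875 mm from the base axis. Payload 8.4 kg.
Tool frame: the origin (TCP) lies midway between the tips of the shut fingers; the grasp point (between the pads) lies 19 mm behind it; z points along the fingers, y is the direction in which the jaws open and shut (so a half turn about z gives the same grasp; the last joint's range is limited). The gripper opens to 87 mm and grips with 3 to 60 N. Pads are 19 mm wide; open, the fingers measure 117 mm over their backs; the gripper's body (75 mm by 190 mm) begins 51 mm behind the grasp point.
Start: joints at [1.094, 0.333, 0.04, 1.465, -0.013, 1.343, -0.059], TCP at [239.746, -604.14, 222.546] pointing down, gripper open.
Joint ranges: [-2.58, 2.58], [-0.38, 2.09], [-1.3, 1.39], [0.25, 2.4], [-1.5, 4.64], [0.08, 2.09], [-2.65, 2.65]. Speed limits (rad/s): [2.22, 2.22, 2.79, 2.79, 3.14, 3.14, 3.14].

INTERFACE

Orientations are given as a unit quaternion [w, x, y, z].
In Python, from plant import sense, capture, hand_in gives the robot as it stands.
- The arm moves only by the tool apply_moves, never from a script. Its argument "increments" is a list of rows, each an object with "hand": the closure in counts, from 0 (fully open) to 255 (shut); "dp": the shift along the tool's x, y, z in mm, a list of three; "spin": the turn about the tool's z in rad. In form: [{"hand": hand, "dp": [dx, dy, dz], "spin": spin}, ...]. A call has exactly 10 rows; each row shifts and turns the commanded pose from where the row before left it, along the tool's axes as they then stand; what a row does not reach is not made up. A row lasts 1/10 s, in which the tool goes at most 50 mm and 8.59 degrees, less where a joint would pass 70% of its speed; a pose out of reach is approached as far as the arm can. A call with a gripper value outside its range is refused whole. The fingers move at their own pace and stop on an object; "grip_force" is the grip in N (left out, the last holds). Time passes only in rows, so rows that do not move let the fingers close, or fill a call up. It gives the time, the measured TCP pose, the force and the opening at its end, in the units of the state.
- sense(): the state, without advancing time (a new reading comes with each control period).
- capture(name): name is "scene" or "top"; returns a dict with "pixels" (384x512x3 uint8, blue, green, red), "intrinsics" (3x3 intrinsics, pixels), "distortion" ([k1, k2, p1, p2, k3] as OpenCV has them; the pictures are not rectified), "rvec" (rotation vector, rad) and "tvec" (3), from world to camera coordinates, as OpenCV has them. Camera axes: x right, y down, z forward; pixel columns grow to the right and rows downward; lengths in mm; the calibration is good to about 2 mm. A picture is of the moment at which its call begins. There is no depth.
- hand_in(): hands the job in, once; it reports no verdict.
The state is a dict: "time": time; "joint_pos": joint angles; "joint_vel": joint speeds; "joint_torque": joint torques, N m; "position": TCP position; "ee_rot": TCP orientation; "wrist_force": force on the tool from outside, world axes, zero at the start; "torque": the same for the moment, N m; "width": finger opening in mm.
Only numpy, scipy, OpenCV 4.12 (cv2) and the standard library are available. Lean on these libraries where they do the work, as an engineer would, in place of code of your own. Each camera call takes 0.05 s, during which the arm holds its last target.

## Working session

There is one attempt and no reset: what is moved stays moved. The work goes in short steps, Python scripts to look and compute and a tool call to move; the robot and the scene stay as the last step left them, time stands still between calls to the robot, and variables do not carry over. Pictures are saved under pics/ and viewed, and the job is handed in when it is done.

Besides the shell and the picture viewer there is one more tool, called in YAML: its name, and indented under it one key for each argument. apply_moves: Moves the arm, as the interface text tells. Its arguments: {"type":"object","properties":{"increments":{"type":"array","items":{"type":"object","properties":{"hand":{"type":"number"},"dp":{"type":"array","items":{"type":"number"}},"spin":{"type":"number"}}}},"grip_force":{"type":"number"}},"required":["increments"]}

```bash
ls; mkdir -p pics; python3 - <<'E'
from plant import sense,capture
import cv2
s=sense();print(s)
for n in("scene","top"):
    c=capture(n);cv2.imwrite(f"pics/{n}0.png",c["pixels"]);print(n,c["intrinsics"],c["distortion"],c["rvec"],c["tvec"])
E
```

```text
pics
{'time': 0.0, 'joint_pos': array([ 1.09377322,  0.33387694,  0.03990021,  1.46627158, -0.01341676,
        1.34332917, -0.05853722]), 'joint_vel': array([-1.53367299e-03, -1.91145291e-03, -2.10466962e-03,  4.34161338e-05,
       -6.41943323e-04, -1.03057536e-03,  3.56977640e-04]), 'joint_torque': array([-1.31076758e-04, -6.56379104e+01,  1.33502964e+00, -4.03801489e+01,
       -5.96776558e-02,  4.48861322e-02,  1.54387972e-04]), 'position': array([ 239.56871521, -603.72387447,  221.68145588]), 'ee_rot': array([-7.83916299e-04,  9.82216706e-01,  1.87749003e-01, -2.01260521e-04]), 'wrist_force': array([ 1.04104316, -0.69145221, -0.2650978 ]), 'torque': array([-0.02945161, -0.03519309,  0.02713997]), 'width': 86.81342698359855}
scene [[355.83018626   0.         266.05177285]
 [  0.         355.83018626 191.19318398]
 [  0.           0.           1.        ]] [0.01340258 0.         0.         0.         0.        ] [ 1.65742094  1.68399816 -0.80971345] [  42.1211848  -213.39573469 1388.8949301 ]
top [[349.06627444   0.         252.80126933]
 [  0.         349.06627444 199.02148669]
 [  0.           0.           1.        ]] [-0.1023209  0.         0.         0.         0.       ] [ 2.15861378 -2.16107358  0.16461678] [ -53.51608813  510.97941932 1019.44879579]
```

```bash
python3 - <<'E'
import cv2
for n in("scene","top"):
    i=cv2.imread(f"pics/{n}0.png");cv2.imwrite(f"pics/{n}0b.png",cv2.resize(i,(800,600),interpolation=cv2.INTER_CUBIC))
E
```

```text
(no output)
```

View pics/scene0b.png

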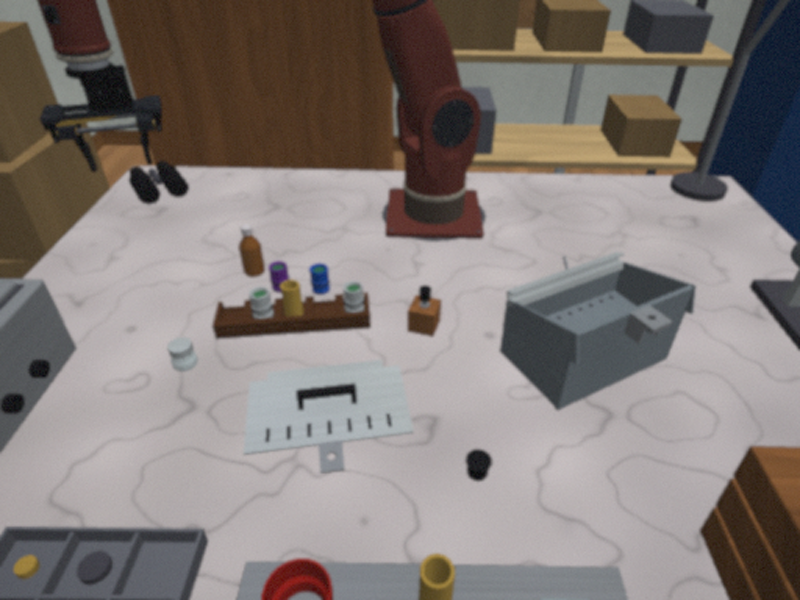

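View pics/top0b.png

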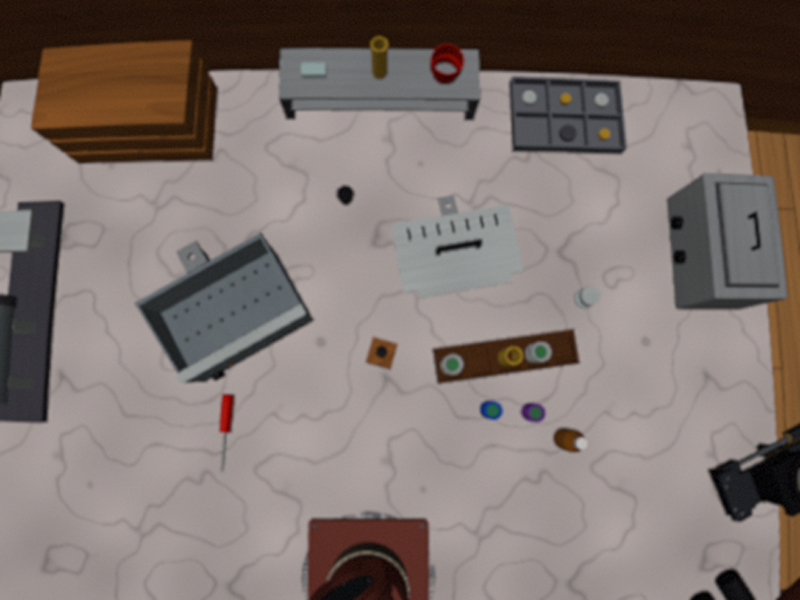

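```bash
cat > h.py <<'E'
import numpy as np,cv2
from plant import sense,capture
def grab(tag):
    C={}
    for n in("scene","top"):
        c=capture(n);C[n]=c;cv2.imwrite(f"pics/{n}_{tag}.png",c["pixels"])
        np.savez(f"pics/{n}_{tag}.npz",K=c["intrinsics"],d=np.array(c["distortion"]),r=np.array(c["rvec"]),t=np.array(c["tvec"]))
    return C
def cam(n,tag="a"): return np.load(f"pics/{n}_{tag}.npz")
def proj(n,P):
    c=cam(n);return cv2.projectPoints(np.atleast_2d(np.array(P,float)),c["r"],c["t"],c["K"],c["d"])[0][:,0]
def ray(n,uv):
    c=cam(n);u=cv2.undistortPoints(np.array([[uv]],float),c["K"],c["d"])[0,0]
    R=cv2.Rodrigues(c["r"])[0];return (-R.T@c["t"].ravel()),R.T@np.array([u[0],u[1],1])
def atz(n,uv,z):
    o,d=ray(n,uv);return o+d*(z-o[2])/d[2]
def tri(uvs,uvt):
    o1,d1=ray("scene",uvs);o2,d2=ray("top",uvt);d1/=np.linalg.norm(d1);d2/=np.linalg.norm(d2)
    A=np.stack([d1,-d2],1);s=np.linalg.lstsq(A,o2-o1,rcond=None)[0]
    a,b=o1+s[0]*d1,o2+s[1]*d2;return (a+b)/2,np.linalg.norm(a-b)
def crop(n,tag,x0,y0,w,h,out,ov=None):
    i=cv2.imread(f"pics/{n}_{tag}.png")[y0:y0+h,x0:x0+w];k=min(800/w,600/h)
    i=cv2.resize(i,None,fx=k,fy=k,interpolation=cv2.INTER_CUBIC)
    if ov is not None:
        for p in ov: cv2.drawMarker(i,(int((p[0]-x0+.5)*k),int((p[1]-y0+.5)*k)),(0,0,255),cv2.MARKER_CROSS,9,1)
    for g in range((x0+9)//10*10,x0+w,10):
        X=int((g-x0+.5)*k);cv2.line(i,(X,0),(X,6),(0,0,0),1);cv2.putText(i,str(g),(X+1,14),0,.35,(0,0,255),1)
    for g in range((y0+9)//10*10,y0+h,10):
        Y=int((g-y0+.5)*k);cv2.line(i,(0,Y),(6,Y),(0,0,0),1);cv2.putText(i,str(g),(7,Y+4),0,.35,(0,0,255),1)
    cv2.imwrite(f"pics/{out}.png",i)
E
python3 - <<'E'
from h import *
grab("a")
crop("top","a",75,135,140,115,"c1")
crop("top","a",230,115,160,120,"c2")
crop("scene","a",310,155,140,110,"c3")
crop("top","a",220,190,170,110,"c4")
crop("scene","a",130,145,160,165,"c5")
E
```

```text
(no output)
```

View pics/c1.png

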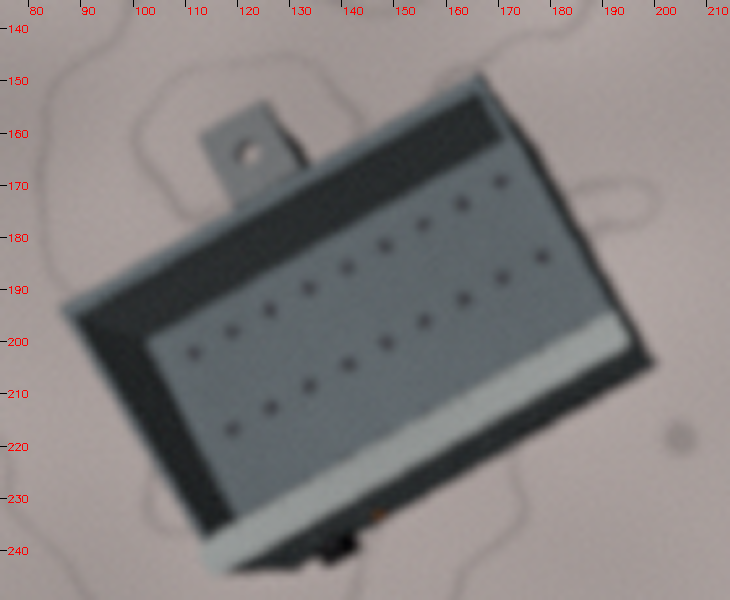

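View pics/c2.png

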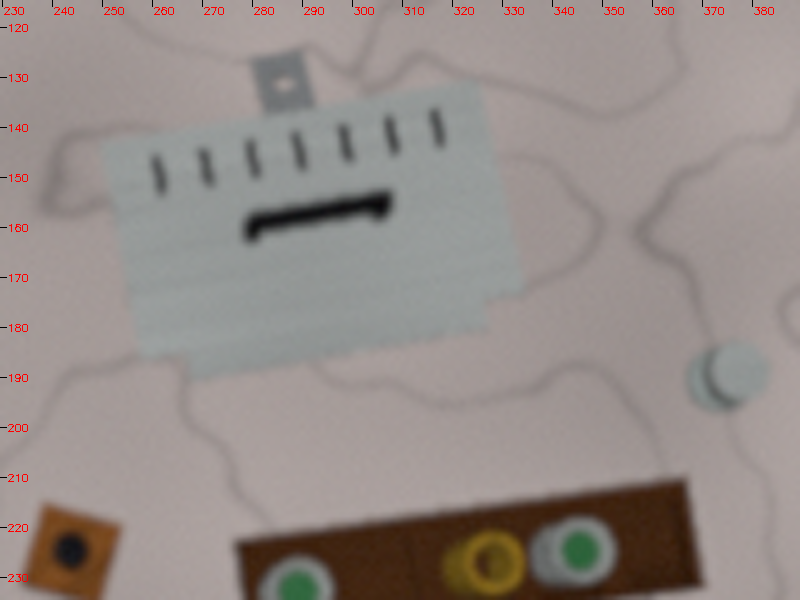

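View pics/c3.png

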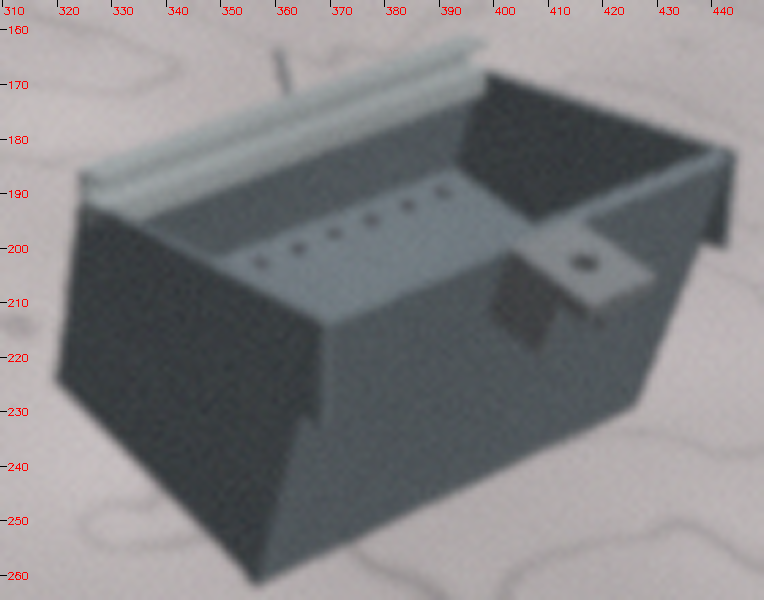

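View pics/c4.png

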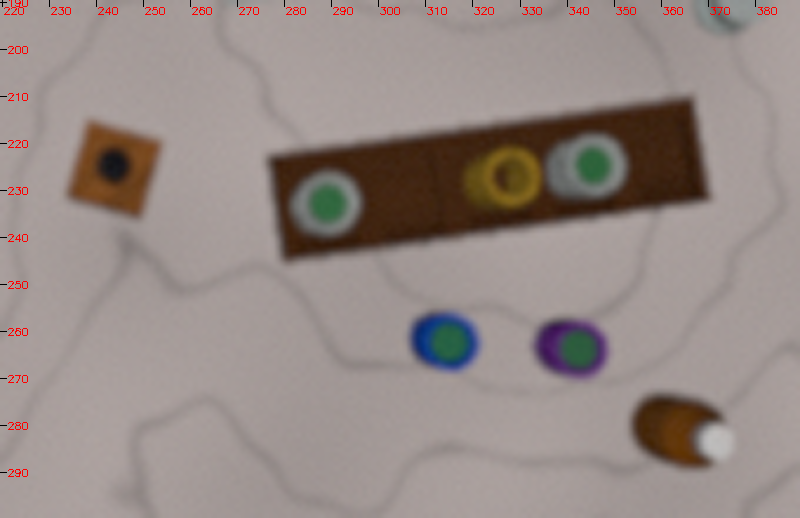

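View pics/c5.png

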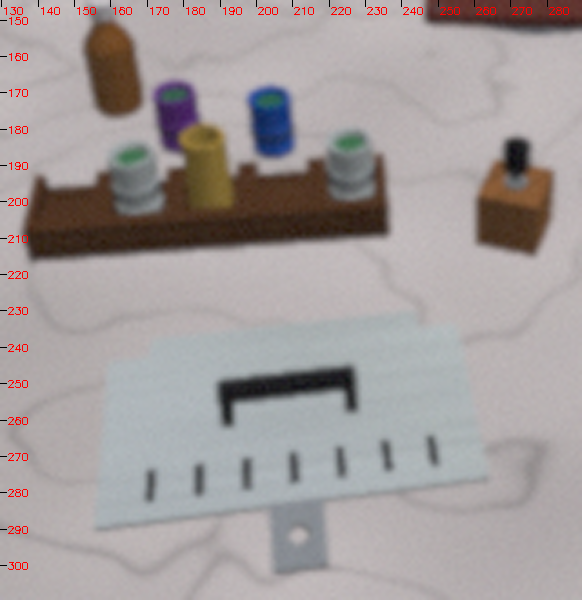

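```bash
cat >> h.py <<'E'
def cp(p,x0,y0,w,h):
    k=min(800/w,600/h);return (x0+p[0]/k-.5,y0+p[1]/k-.5)
E
python3 - <<'E'
from h import *
np.set_printoptions(precision=1,suppress=True)
t=lambda p:cp(p,75,135,140,115)
s=lambda p:cp(p,310,155,140,110)
print("hole top",atz("top",t((248,152)),160.5)," scene",atz("scene",s((585,262)),160.5), tri(s((585,262)),t((248,152))))
print("backcorners top",atz("top",t((480,73)),158),atz("top",t((65,310)),158))
print("backcorners scene",atz("scene",s((735,150)),158),atz("scene",s((323,325)),158), )
print(tri(s((735,150)),t((65,310))),tri(s((323,325)),t((480,73))))
print("ledge ends scene L(img) ",tri(s((82,172)),t((632,345))),tri(s((478,40)),t((210,573))))
print("bottom scene",atz("scene",s((257,583)),0),atz("scene",s((57,380)),0),atz("scene",s((637,405)),0),"top",atz("top",t((655,362)),0))
# shelf holes rows
print("rows",atz("top",t((195,353)),60),atz("top",t((501,181)),60),atz("top",t((232,429)),60),atz("top",t((542,257)),60))
# others
a=lambda p:cp(p,220,190,170,110); b=lambda p:cp(p,130,145,160,165); c=lambda p:cp(p,230,115,160,120)
print("cover hole",tri(b((298,536)),c((284,84))), "atz10.5",atz("top",c((284,84)),10.5),atz("scene",b((298,536)),10.5))
print("bar ends", tri(b((222,386)),c((387,199))),tri(b((352,373)),c((250,221))))
print("lip ends z13.5",atz("top",c((487,330)),15),atz("top",c((190,381)),15))
print("panel back corners z15",atz("top",c((103,143)),15),atz("top",c((480,83)),15))
print("scene panel back corners",atz("scene",b((97,527)),15),atz("scene",b((487,479)),15))
print("pin knob top",tri(b((517,143)),a((113,164))))
print("bar L",atz("top",a((327,203)),72),"scene",atz("scene",b((350,140)),72))
print("tube",atz("top",a((511,177)),85),"scene",atz("scene",b((205,132)),85))
print("bar R",atz("top",a((593,165)),72),"scene",atz("scene",b((133,155)),72))
print("stand corners z32?",[atz("top",a(p),32) for p in((268,157),(690,98),(710,198),(288,260))])
print("blue",atz("top",a((449,342)),52),"purple",atz("top",a((578,350)),52),"solvent",atz("top",a((715,443)),110))
print("jar",atz("top",c((740,372)),45))
E
```

```text
hole top [591.  303.7 160.5]  scene [591.3 307.6 160.5] (array([591.6, 305.6, 160.3]), np.float64(3.633928645111162))
backcorners top [633.4 183.4 158. ] [508.2 398.1 158. ]
backcorners scene [504.4 405.5 158. ] [632.1 188.2 158. ]
(array([508.7, 400.1, 160.3]), np.float64(5.64308836016613)) (array([633.6, 185.4, 159. ]), np.float64(4.419126706252893))
ledge ends scene L(img)  (array([493.9, 107.3, 130.5]), np.float64(5.671493326791541)) (array([373.9, 327.8, 131.2]), np.float64(6.743616906194793))
bottom scene [631.  188.7   0. ] [497.2 112.3   0. ] [507.7 405.7   0. ] top [500.4 109.7   0. ]
rows [498.1 365.6  60. ] [597.5 192.2  60. ] [454.7 341.9  60. ] [553.2 167.2  60. ]
cover hole (array([ 734. , -161.3,    6.2]), np.float64(2.6228920565709166)) atz10.5 [ 732.6 -162.1   10.5] [ 737.2 -159.2   10.5]
bar ends (array([ 647.4, -218.8,   46.3]), np.float64(2.0792923175071696)) (array([ 633.4, -134.9,   45.6]), np.float64(1.3285774431642117))
lip ends z13.5 [ 572.1 -286.4   15. ] [ 539.6 -100.    15. ]
panel back corners z15 [691.6 -46.3  15. ] [ 733.  -287.7   15. ]
scene panel back corners [ 736.2 -282.1   15. ] [694.6 -43.5  15. ]
pin knob top (array([431.1, -25.7,  88.4]), np.float64(1.7613689922909628))
bar L [ 408.  -157.7   72. ] scene [ 409.1 -156.    72. ]
tube [ 422.8 -269.2   85. ] scene [ 419.8 -266.5   85. ]
bar R [ 430.6 -324.1   72. ] scene [ 433.8 -320.9   72. ]
stand corners z32? [array([ 439. , -125.1,   32. ]), array([ 476.3, -401.7,   32. ]), array([ 411.2, -412.3,   32. ]), array([ 373.5, -137.2,   32. ])]
blue [ 322.  -235.3   52. ] purple [ 316.1 -316.7   52. ] solvent [ 263.4 -382.1  110. ]
jar [ 540.9 -436.1   45. ]
```

```bash
cat > plan.py <<'E'
import numpy as np,sys,json
from plant import sense
def pose():
    s=sense();w,x,y,z=s["ee_rot"]
    tx=np.array([1-2*(y*y+z*z),2*(x*y+w*z)]);return s,np.array(s["position"]),np.arctan2(tx[1],tx[0])
def plan(target,phi_deg,n=10,cur=None):
    s,p,ph=pose()
    if cur is not None: p,ph=np.array(cur[:3],float),np.radians(cur[3])
    d=np.array(target,float)-p;dph=(np.radians(phi_deg)-ph+np.pi)%(2*np.pi)-np.pi
    rows=[]
    for k in range(n):
        a=ph+dph*k/n;c,si=np.cos(a),np.sin(a);w=d/n
        # tool x=(c,si,0) y=(si,-c,0) z=(0,0,-1)
        rows.append([round(w[0]*c+w[1]*si,1),round(w[0]*si-w[1]*c,1),round(-w[2],1)])
    print("now",np.round(p,1),"phi",round(np.degrees(ph),2),"spin/row",round(-dph/n,3),"n",n,"step",round(np.linalg.norm(d)/n,1))
    for r in rows: print(r)
if __name__=="__main__":
    a=[float(v) for v in sys.argv[1:]];plan(a[:3],a[3],int(a[4]) if len(a)>4 else 10)
E
python3 plan.py 408.5 -157 150 97.7 10
```

```text
now [ 239.6 -603.9  222. ] phi 21.64 spin/row -0.133 n 10 step 48.3
[np.float64(32.2), np.float64(-35.3), np.float64(7.2)]
[np.float64(36.6), np.float64(-30.7), np.float64(7.2)]
[np.float64(40.3), np.float64(-25.6), np.float64(7.2)]
[np.float64(43.4), np.float64(-20.1), np.float64(7.2)]
[np.float64(45.6), np.float64(-14.2), np.float64(7.2)]
[np.float64(47.1), np.float64(-8.0), np.float64(7.2)]
[np.float64(47.7), np.float64(-1.7), np.float64(7.2)]
[np.float64(47.5), np.float64(4.6), np.float64(7.2)]
[np.float64(46.5), np.float64(10.9), np.float64(7.2)]
[np.float64(44.7), np.float64(17.0), np.float64(7.2)]
```

```bash
sed -i 's/rows.append(\[round(w\[0\]\*c+w\[1\]\*si,1),round(w\[0\]\*si-w\[1\]\*c,1),round(-w\[2\],1)\])/rows.append([float(round(v,1)) for v in (w[0]*c+w[1]*si,w[0]*si-w[1]*c,-w[2])])/' plan.py; python3 plan.py 432 -322.5 130 97.7 10
```

```text
now [ 239.6 -603.9  222. ] phi 21.64 spin/row -0.133 n 10 step 35.3
[28.3, -19.1, 9.2]
[30.5, -15.2, 9.2]
[32.3, -11.0, 9.2]
[33.4, -6.6, 9.2]
[34.0, -2.1, 9.2]
[34.0, 2.4, 9.2]
[33.4, 6.9, 9.2]
[32.2, 11.2, 9.2]
[30.4, 15.4, 9.2]
[28.1, 19.3, 9.2]
```

apply_moves:
  increments:
    - {"hand": 0,"dp": [28.3,-19.1,9.2],"spin": -0.133}
    - {"hand": 0,"dp": [30.5,-15.2,9.2],"spin": -0.133}
    - {"hand": 0,"dp": [32.3,-11.0,9.2],"spin": -0.133}
    - {"hand": 0,"dp": [33.4,-6.6,9.2],"spin": -0.133}
    - {"hand": 0,"dp": [34.0,-2.1,9.2],"spin": -0.133}
    - {"hand": 0,"dp": [34.0,2.4,9.2],"spin": -0.133}
    - {"hand": 0,"dp": [33.4,6.9,9.2],"spin": -0.133}
    - {"hand": 0,"dp": [32.2,11.2,9.2],"spin": -0.133}
    - {"hand": 0,"dp": [30.4,15.4,9.2],"spin": -0.133}
    - {"hand": 0,"dp": [28.1,19.3,9.2],"spin": -0.133}
  grip_force: 25

```text
time: 1.2
position: [432.3, -321.3, 130.2]
ee_rot: [0.0, 0.655, 0.756, -0.0]
wrist_force: [1.1, -0.0, 0.1]
width: 87.1
```

```bash
python3 plan.py 432 -322.5 54 97.7 4
```

```text
now [ 432.3 -321.3  130.2] phi 98.15 spin/row 0.002 n 4 step 19.1
[-0.3, -0.1, 19.1]
[-0.3, -0.1, 19.1]
[-0.3, -0.1, 19.1]
[-0.3, -0.1, 19.1]
```

apply_moves:
  increments:
    - {"hand": 0,"dp": [-0.3,0,19],"spin": 0}
    - {"hand": 0,"dp": [-0.3,0,19],"spin": 0}
    - {"hand": 0,"dp": [-0.3,0,19],"spin": 0}
    - {"hand": 0,"dp": [-0.3,0,19],"spin": 0}
    - {"hand": 0,"dp": [0,0,0],"spin": 0}
    - {"hand": 255,"dp": [0,0,0],"spin": 0}
    - {"hand": 255,"dp": [0,0,0],"spin": 0}
    - {"hand": 255,"dp": [0,0,0],"spin": 0}
    - {"hand": 255,"dp": [0,0,0],"spin": 0}
    - {"hand": 255,"dp": [0,0,0],"spin": 0}

```text
time: 2.2
position: [432.1, -323.8, 55.0]
ee_rot: [0.0, 0.657, 0.754, 0.0]
wrist_force: [0.5, 0.4, -0.2]
width: 55.0
```

```bash
python3 -c "
from h import *
grab('b');crop('scene','b',120,90,160,120,'d1')"; python3 plan.py 432 -322.5 190 98 4
```

```text
now [ 432.  -323.7   54.8] phi 97.84 spin/row -0.001 n 4 step 33.8
[0.3, 0.0, -33.8]
[0.3, 0.0, -33.8]
[0.3, 0.0, -33.8]
[0.3, 0.0, -33.8]
```

View pics/d1.png

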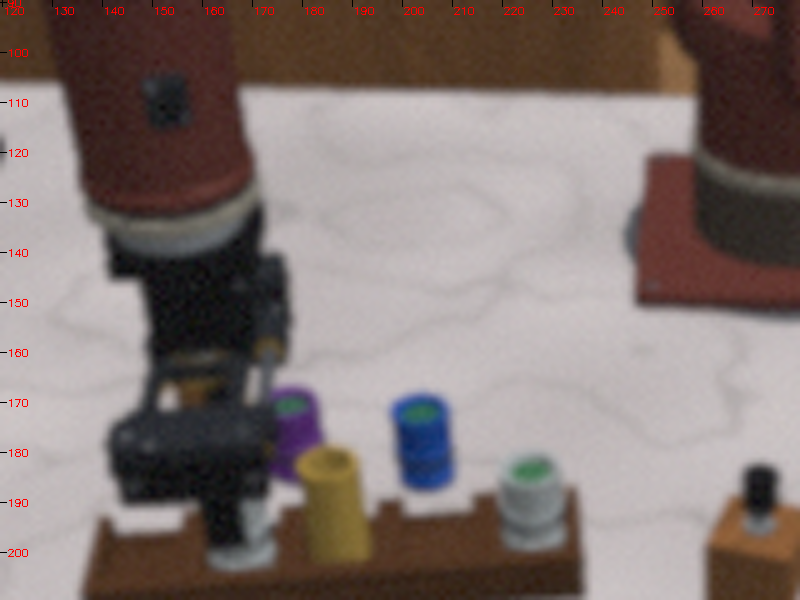

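apply_moves:
  increments:
    - {"hand": 255,"dp": [0,0,0],"spin": 0}
    - {"hand": 255,"dp": [0,0,0],"spin": 0}
    - {"hand": 255,"dp": [0,0,0],"spin": 0}
    - {"hand": 255,"dp": [0,0,0],"spin": 0}
    - {"hand": 255,"dp": [0,0,0],"spin": 0}
    - {"hand": 255,"dp": [0,0,-10],"spin": 0}
    - {"hand": 255,"dp": [0,0,-30],"spin": 0}
    - {"hand": 255,"dp": [0,0,-35],"spin": 0}
    - {"hand": 255,"dp": [0,0,-35],"spin": 0}
    - {"hand": 255,"dp": [0,0,-35],"spin": 0}

```text
time: 3.3
position: [431.7, -323.4, 201.6]
ee_rot: [0.0, 0.657, 0.754, 0.0]
wrist_force: [1.0, -0.5, -2.0]
width: 35.6
```

```bash
python3 - <<'E'
from h import *
import numpy as np
C=np.array([508.5,258.8]);th=.515;c,s=np.cos(th),np.sin(th)
for p in [(28,-66),(28,0),(28,66)]:
    print(p,C+np.array([c*p[0]-s*p[1],s*p[0]+c*p[1]]))
E
python3 plan.py 565 159 200 29.5 14
```

```text
(28, -66) [565.37549626 215.1516561 ]
(28, 0) [532.86819622 272.59097577]
(28, 66) [500.36089619 330.03029544]
now [ 431.7 -323.4  201.6] phi 97.85 spin/row 0.085 n 14 step 35.7
[32.8, 14.1, 0.1]
[33.9, 11.3, 0.1]
[34.8, 8.4, 0.1]
[35.3, 5.4, 0.1]
[35.7, 2.3, 0.1]
[35.7, -0.7, 0.1]
[35.6, -3.7, 0.1]
[35.1, -6.7, 0.1]
[34.4, -9.7, 0.1]
[33.5, -12.6, 0.1]
[32.3, -15.4, 0.1]
[30.8, -18.1, 0.1]
[29.2, -20.7, 0.1]
[27.3, -23.1, 0.1]
```

```bash
python3 plan.py 565.4 215.2 203 29.5 13
```

```text
now [ 431.7 -323.4  201.6] phi 97.85 spin/row 0.092 n 13 step 42.7
[39.6, 15.8, -0.1]
[40.9, 12.1, -0.1]
[41.9, 8.3, -0.1]
[42.5, 4.5, -0.1]
[42.7, 0.6, -0.1]
[42.6, -3.3, -0.1]
[42.1, -7.2, -0.1]
[41.2, -11.1, -0.1]
[40.0, -14.8, -0.1]
[38.5, -18.4, -0.1]
[36.7, -21.9, -0.1]
[34.5, -25.1, -0.1]
[32.1, -28.2, -0.1]
```

apply_moves:
  increments:
    - {"hand": 255,"dp": [39.6,15.8,-0.1],"spin": 0.092}
    - {"hand": 255,"dp": [40.9,12.1,-0.1],"spin": 0.092}
    - {"hand": 255,"dp": [41.9,8.3,-0.1],"spin": 0.092}
    - {"hand": 255,"dp": [42.5,4.5,-0.1],"spin": 0.092}
    - {"hand": 255,"dp": [42.7,0.6,-0.1],"spin": 0.092}
    - {"hand": 255,"dp": [42.6,-3.3,-0.1],"spin": 0.092}
    - {"hand": 255,"dp": [42.1,-7.2,-0.1],"spin": 0.092}
    - {"hand": 255,"dp": [41.2,-11.1,-0.1],"spin": 0.092}
    - {"hand": 255,"dp": [40.0,-14.8,-0.1],"spin": 0.092}
    - {"hand": 255,"dp": [38.5,-18.4,-0.1],"spin": 0.092}

```text
time: 4.3
position: [535.3, 92.1, 201.4]
ee_rot: [0.0, 0.924, 0.382, 0.0]
wrist_force: [1.7, 0.2, -0.8]
width: 35.4
```

```bash
python3 plan.py 565.4 215.2 203 29.5 4
```

```text
now [535.3  92.1 201.4] phi 44.9 spin/row 0.067 n 4 step 31.7
[27.1, -16.5, -0.4]
[25.9, -18.3, -0.4]
[24.6, -20.0, -0.4]
[23.2, -21.6, -0.4]
```

apply_moves:
  increments:
    - {"hand": 255,"dp": [27.1,-16.5,0],"spin": 0.067}
    - {"hand": 255,"dp": [25.9,-18.3,0],"spin": 0.067}
    - {"hand": 255,"dp": [24.6,-20.0,0],"spin": 0.067}
    - {"hand": 255,"dp": [23.2,-21.6,0],"spin": 0.067}
    - {"hand": 255,"dp": [0,0,0],"spin": 0}
    - {"hand": 255,"dp": [0,0,0],"spin": 0}
    - {"hand": 255,"dp": [0,0,0],"spin": 0}
    - {"hand": 255,"dp": [0,0,0],"spin": 0}
    - {"hand": 255,"dp": [0,0,0],"spin": 0}
    - {"hand": 255,"dp": [0,0,0],"spin": 0}

```text
time: 5.3
position: [564.8, 213.2, 200.7]
ee_rot: [0.0, 0.967, 0.257, 0.0]
wrist_force: [-0.3, 0.3, -2.4]
width: 35.2
```

```bash
python3 plan.py 565.4 215.2 96 29.5 4; python3 - <<'E'
from h import *
grab("c")
s=sense();p=s["position"]
ov=lambda n:proj(n,[p,p+[0,0,-34.8]])
print(ov("top"),ov("scene"))
crop("top","c",75,115,140,115,"e1",ov("top"));crop("scene","c",310,105,160,120,"e2",ov("scene"))
E
```

```text
now [564.8 213.2 200.7] phi 29.73 spin/row 0.001 n 4 step 26.2
[0.4, -0.4, 26.2]
[0.4, -0.4, 26.2]
[0.4, -0.4, 26.2]
[0.4, -0.4, 26.2]
[[150.25848081 169.7372912 ]
 [153.77008172 172.54740337]] [[376.835222   180.97183535]
 [373.769741   192.89669481]]
```

View pics/e1.png

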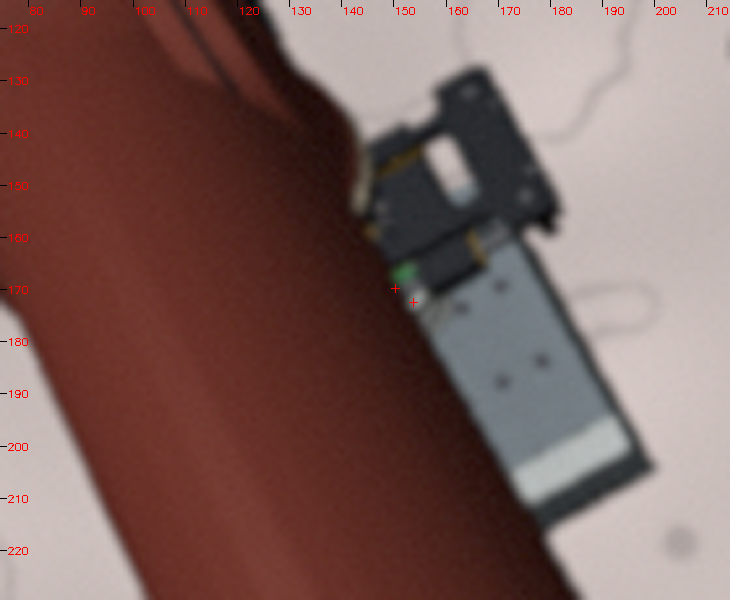

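View pics/e2.png

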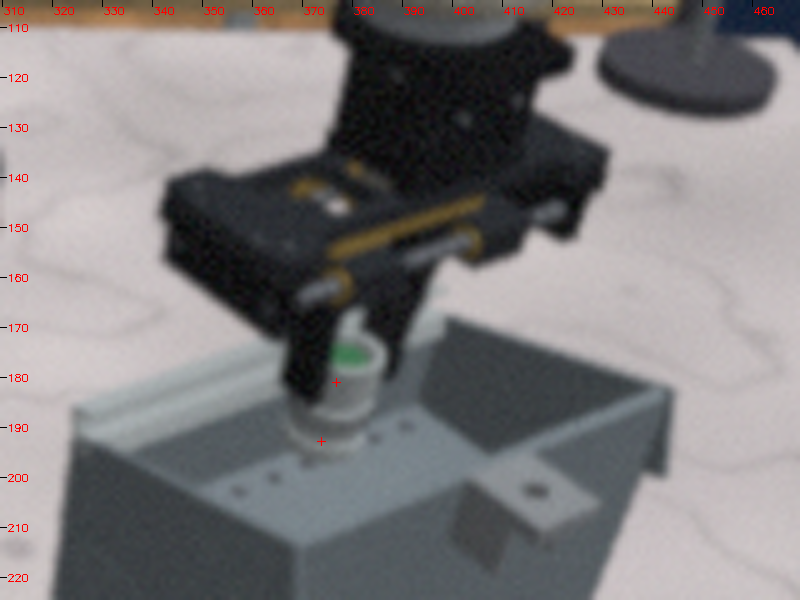

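apply_moves:
  increments:
    - {"hand": 255,"dp": [0.4,-0.4,25],"spin": 0}
    - {"hand": 255,"dp": [0.4,-0.4,25],"spin": 0}
    - {"hand": 255,"dp": [0.4,-0.4,25],"spin": 0}
    - {"hand": 255,"dp": [0.4,-0.4,20],"spin": 0}
    - {"hand": 255,"dp": [0,0,5],"spin": 0}
    - {"hand": 255,"dp": [0,0,2],"spin": 0}
    - {"hand": 255,"dp": [0,0,1.5],"spin": 0}
    - {"hand": 255,"dp": [0,0,1],"spin": 0}
    - {"hand": 255,"dp": [0,0,0],"spin": 0}
    - {"hand": 255,"dp": [0,0,0],"spin": 0}

```text
time: 6.4
position: [565.6, 216.2, 96.6]
ee_rot: [0.0, 0.966, 0.257, 0.0]
wrist_force: [-0.5, -0.5, 0.2]
width: 35.3
```

apply_moves:
  increments:
    - {"hand": 255,"dp": [0,0,1],"spin": 0}
    - {"hand": 255,"dp": [0,0,0],"spin": 0}
    - {"hand": 105,"dp": [0,0,0],"spin": 0}
    - {"hand": 105,"dp": [0,0,0],"spin": 0}
    - {"hand": 105,"dp": [0,0,0],"spin": 0}
    - {"hand": 105,"dp": [0,0,0],"spin": 0}
    - {"hand": 105,"dp": [0,0,-10],"spin": 0}
    - {"hand": 105,"dp": [0,0,-30],"spin": 0}
    - {"hand": 105,"dp": [0,0,-35],"spin": 0}
    - {"hand": 60,"dp": [0,0,-35],"spin": 0}

```text
time: 7.4
position: [565.1, 216.2, 207.0]
ee_rot: [-0.0, 0.966, 0.257, 0.0]
wrist_force: [0.9, -0.4, -0.4]
width: 54.2
```

```bash
python3 plan.py 421.3 -267 190 97.7 15
```

```text
now [565.1 216.2 207. ] phi 29.8 spin/row -0.079 n 15 step 33.6
[-24.3, 23.2, 1.1]
[-26.1, 21.2, 1.1]
[-27.7, 19.1, 1.1]
[-29.1, 16.8, 1.1]
[-30.3, 14.5, 1.1]
[-31.4, 12.0, 1.1]
[-32.2, 9.5, 1.1]
[-32.9, 7.0, 1.1]
[-33.3, 4.3, 1.1]
[-33.6, 1.7, 1.1]
[-33.6, -1.0, 1.1]
[-33.4, -3.6, 1.1]
[-33.0, -6.2, 1.1]
[-32.4, -8.8, 1.1]
[-31.6, -11.4, 1.1]
```

apply_moves:
  increments:
    - {"hand": 0,"dp": [-24.3,23.2,1],"spin": -0.079}
    - {"hand": 0,"dp": [-26.1,21.2,1],"spin": -0.079}
    - {"hand": 0,"dp": [-27.7,19.1,1],"spin": -0.079}
    - {"hand": 0,"dp": [-29.1,16.8,1],"spin": -0.079}
    - {"hand": 0,"dp": [-30.3,14.5,1],"spin": -0.079}
    - {"hand": 0,"dp": [-31.4,12.0,1],"spin": -0.079}
    - {"hand": 0,"dp": [-32.2,9.5,1],"spin": -0.079}
    - {"hand": 0,"dp": [-32.9,7.0,1],"spin": -0.079}
    - {"hand": 0,"dp": [-33.3,4.3,1],"spin": -0.079}
    - {"hand": 0,"dp": [-33.6,1.7,1],"spin": -0.079}

```text
time: 8.4
position: [469.0, -107.1, 196.0]
ee_rot: [0.001, 0.792, 0.611, 0.0]
wrist_force: [0.1, 0.8, -0.1]
width: 87.1
```

apply_moves:
  increments:
    - {"hand": 0,"dp": [-33.6,-1.0,5],"spin": -0.079}
    - {"hand": 0,"dp": [-33.4,-3.6,5],"spin": -0.079}
    - {"hand": 0,"dp": [-33.0,-6.2,5],"spin": -0.079}
    - {"hand": 0,"dp": [-32.4,-8.8,5],"spin": -0.079}
    - {"hand": 0,"dp": [-31.6,-11.4,5],"spin": -0.079}
    - {"hand": 0,"dp": [0,0,0],"spin": 0}
    - {"hand": 0,"dp": [0,0,0],"spin": 0}
    - {"hand": 0,"dp": [0,0,0],"spin": 0}
    - {"hand": 0,"dp": [0,0,0],"spin": 0}
    - {"hand": 0,"dp": [0,0,0],"spin": 0}

```text
time: 9.4
position: [421.8, -266.1, 170.4]
ee_rot: [0.0, 0.658, 0.753, 0.0]
wrist_force: [-0.5, -0.4, 0.3]
width: 86.7
```

```bash
python3 plan.py 421.3 -267.5 66 97.7 4;python3 -c "
from h import *
grab('d');crop('top','d',75,115,140,115,'f1');crop('scene','d',310,155,140,110,'f2')"
```

```text
now [ 421.8 -266.1  170.4] phi 97.76 spin/row 0.0 n 4 step 26.1
[-0.3, -0.2, 26.1]
[-0.3, -0.2, 26.1]
[-0.3, -0.2, 26.1]
[-0.3, -0.2, 26.1]
```

View pics/f1.png

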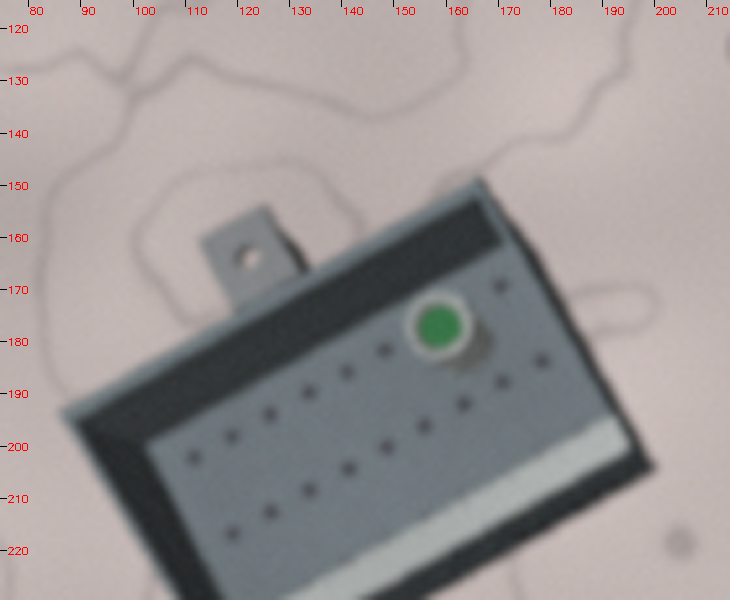

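View pics/f2.png

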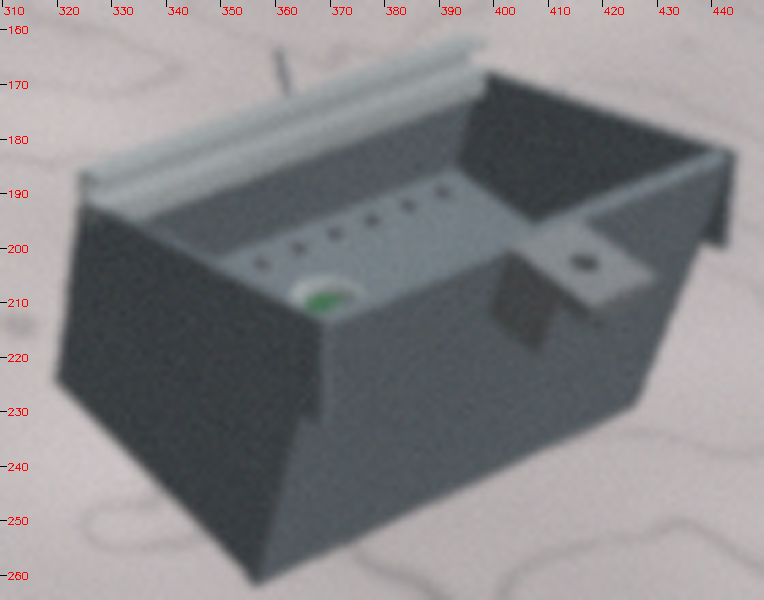

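```bash
python3 - <<'E'
from h import *
print(atz("top",cp((438,327),75,115,140,115),112),atz("scene",cp((325,300),310,155,140,110),112))
E
```

```text
[562.87304188 214.25845937 112.        ] [562.05644717 213.52517989 112.        ]
```

apply_moves:
  increments:
    - {"hand": 0,"dp": [-0.3,-0.2,26],"spin": 0}
    - {"hand": 0,"dp": [-0.3,-0.2,26],"spin": 0}
    - {"hand": 0,"dp": [-0.3,-0.2,26],"spin": 0}
    - {"hand": 0,"dp": [-0.3,-0.2,26],"spin": 0}
    - {"hand": 0,"dp": [0,0,0],"spin": 0}
    - {"hand": 255,"dp": [0,0,0],"spin": 0}
    - {"hand": 255,"dp": [0,0,0],"spin": 0}
    - {"hand": 255,"dp": [0,0,0],"spin": 0}
    - {"hand": 255,"dp": [0,0,0],"spin": 0}
    - {"hand": 255,"dp": [0,0,0],"spin": 0}

```text
time: 10.5
position: [420.9, -268.5, 66.7]
ee_rot: [0.001, 0.658, 0.753, 0.0]
wrist_force: [-0.5, -0.3, -0.8]
width: 55.2
```

apply_moves:
  increments:
    - {"hand": 255,"dp": [0,0,0],"spin": 0}
    - {"hand": 255,"dp": [0,0,0],"spin": 0}
    - {"hand": 255,"dp": [0,0,0],"spin": 0}
    - {"hand": 255,"dp": [0,0,0],"spin": 0}
    - {"hand": 255,"dp": [0,0,0],"spin": 0}
    - {"hand": 255,"dp": [0,0,-10],"spin": 0}
    - {"hand": 255,"dp": [0,0,-35],"spin": 0}
    - {"hand": 255,"dp": [0,0,-35],"spin": 0}
    - {"hand": 255,"dp": [0,0,-35],"spin": 0}
    - {"hand": 255,"dp": [0,0,-40],"spin": 0}

```text
time: 11.5
position: [420.0, -267.8, 222.6]
ee_rot: [-0.0, 0.658, 0.753, -0.0]
wrist_force: [-0.3, -0.6, -1.1]
width: 34.0
```

```bash
python3 plan.py 500.4 330 222 29.5 15
```

```text
now [ 420.  -267.8  222.6] phi 97.68 spin/row 0.079 n 15 step 40.2
[38.8, 10.6, 0.0]
[39.5, 7.5, 0.0]
[40.0, 4.4, 0.0]
[40.2, 1.2, 0.0]
[40.2, -2.0, 0.0]
[39.9, -5.2, 0.0]
[39.3, -8.3, 0.0]
[38.6, -11.4, 0.0]
[37.5, -14.4, 0.0]
[36.3, -17.4, 0.0]
[34.8, -20.2, 0.0]
[33.1, -22.9, 0.0]
[31.2, -25.4, 0.0]
[29.0, -27.8, 0.0]
[26.8, -30.0, 0.0]
```

apply_moves:
  increments:
    - {"hand": 255,"dp": [38.8,10.6,0],"spin": 0.079}
    - {"hand": 255,"dp": [39.5,7.5,0],"spin": 0.079}
    - {"hand": 255,"dp": [40.0,4.4,0],"spin": 0.079}
    - {"hand": 255,"dp": [40.2,1.2,0],"spin": 0.079}
    - {"hand": 255,"dp": [40.2,-2.0,0],"spin": 0.079}
    - {"hand": 255,"dp": [39.9,-5.2,0],"spin": 0.079}
    - {"hand": 255,"dp": [39.3,-8.3,0],"spin": 0.079}
    - {"hand": 255,"dp": [38.6,-11.4,0],"spin": 0.079}
    - {"hand": 255,"dp": [37.5,-14.4,0],"spin": 0.079}
    - {"hand": 255,"dp": [36.3,-17.4,0],"spin": 0.079}

```text
time: 12.5
position: [473.4, 131.9, 221.8]
ee_rot: [0.0, 0.898, 0.44, 0.0]
wrist_force: [1.1, 0.5, -0.5]
width: 34.2
```

apply_moves:
  increments:
    - {"hand": 255,"dp": [34.8,-20.2,0],"spin": 0.079}
    - {"hand": 255,"dp": [33.1,-22.9,0],"spin": 0.079}
    - {"hand": 255,"dp": [31.2,-25.4,0],"spin": 0.079}
    - {"hand": 255,"dp": [29.0,-27.8,0],"spin": 0.079}
    - {"hand": 255,"dp": [26.8,-30.0,0],"spin": 0.079}
    - {"hand": 255,"dp": [0,0,0],"spin": 0}
    - {"hand": 255,"dp": [0,0,0],"spin": 0}
    - {"hand": 255,"dp": [0,0,0],"spin": 0}
    - {"hand": 255,"dp": [0,0,0],"spin": 0}
    - {"hand": 255,"dp": [0,0,0],"spin": 0}

```text
time: 13.5
position: [500.2, 328.5, 221.4]
ee_rot: [0.0, 0.967, 0.256, 0.0]
wrist_force: [0.8, 0.5, -0.6]
width: 33.8
```

```bash
python3 plan.py 500.4 330 107.2 29.5 5
```

```text
now [500.2 328.5 221.4] phi 29.68 spin/row 0.001 n 5 step 22.8
[0.2, -0.2, 22.8]
[0.2, -0.2, 22.8]
[0.2, -0.2, 22.8]
[0.2, -0.2, 22.8]
[0.2, -0.2, 22.8]
```

apply_moves:
  increments:
    - {"hand": 255,"dp": [0.2,-0.2,25],"spin": 0}
    - {"hand": 255,"dp": [0.2,-0.2,25],"spin": 0}
    - {"hand": 255,"dp": [0.2,-0.2,25],"spin": 0}
    - {"hand": 255,"dp": [0.2,-0.2,25],"spin": 0}
    - {"hand": 255,"dp": [0.2,-0.2,10],"spin": 0}
    - {"hand": 255,"dp": [0,0,2],"spin": 0}
    - {"hand": 255,"dp": [0,0,1],"spin": 0}
    - {"hand": 255,"dp": [0,0,1],"spin": 0}
    - {"hand": 255,"dp": [0,0,0],"spin": 0}
    - {"hand": 255,"dp": [0,0,0],"spin": 0}

```text
time: 14.5
position: [500.4, 331.5, 107.8]
ee_rot: [-0.0, 0.966, 0.257, 0.001]
wrist_force: [-0.1, -0.0, -1.6]
width: 34.1
```

apply_moves:
  increments:
    - {"hand": 255,"dp": [0,0,0.5],"spin": 0}
    - {"hand": 255,"dp": [0,0,0],"spin": 0}
    - {"hand": 105,"dp": [0,0,0],"spin": 0}
    - {"hand": 105,"dp": [0,0,0],"spin": 0}
    - {"hand": 105,"dp": [0,0,0],"spin": 0}
    - {"hand": 105,"dp": [0,0,0],"spin": 0}
    - {"hand": 105,"dp": [0,0,-10],"spin": 0}
    - {"hand": 105,"dp": [0,0,-30],"spin": 0}
    - {"hand": 105,"dp": [0,0,-35],"spin": 0}
    - {"hand": 60,"dp": [0,0,-35],"spin": 0}

```text
time: 15.5
position: [499.8, 331.4, 218.6]
ee_rot: [-0.0, 0.966, 0.257, 0.0]
wrist_force: [-0.3, -0.4, 0.0]
width: 54.2
```

```bash
python3 plan.py 408.5 -157 180 97.7 13
```

```text
now [499.8 331.4 218.6] phi 29.8 spin/row -0.091 n 13 step 38.3
[-24.8, 29.1, 3.0]
[-27.3, 26.7, 3.0]
[-29.6, 24.1, 3.0]
[-31.7, 21.3, 3.0]
[-33.5, 18.4, 3.0]
[-35.0, 15.2, 3.0]
[-36.3, 12.0, 3.0]
[-37.2, 8.6, 3.0]
[-37.9, 5.2, 3.0]
[-38.2, 1.7, 3.0]
[-38.2, -1.7, 3.0]
[-37.9, -5.2, 3.0]
[-37.2, -8.6, 3.0]
```

apply_moves:
  increments:
    - {"hand": 0,"dp": [-24.8,29.1,1],"spin": -0.091}
    - {"hand": 0,"dp": [-27.3,26.7,1],"spin": -0.091}
    - {"hand": 0,"dp": [-29.6,24.1,1],"spin": -0.091}
    - {"hand": 0,"dp": [-31.7,21.3,3],"spin": -0.091}
    - {"hand": 0,"dp": [-33.5,18.4,3],"spin": -0.091}
    - {"hand": 0,"dp": [-35.0,15.2,3],"spin": -0.091}
    - {"hand": 0,"dp": [-36.3,12.0,3],"spin": -0.091}
    - {"hand": 0,"dp": [-37.2,8.6,3],"spin": -0.091}
    - {"hand": 0,"dp": [-37.9,5.2,3],"spin": -0.091}
    - {"hand": 0,"dp": [-38.2,1.7,3],"spin": -0.091}

```text
time: 16.5
position: [429.1, -45.5, 193.5]
ee_rot: [0.001, 0.754, 0.657, 0.0]
wrist_force: [0.7, -0.7, 0.2]
width: 87.0
```

apply_moves:
  increments:
    - {"hand": 0,"dp": [-38.2,-1.7,3],"spin": -0.091}
    - {"hand": 0,"dp": [-37.9,-5.2,3],"spin": -0.091}
    - {"hand": 0,"dp": [-37.2,-8.6,3],"spin": -0.091}
    - {"hand": 0,"dp": [0,0,0],"spin": 0}
    - {"hand": 0,"dp": [0,0,0],"spin": 0}
    - {"hand": 0,"dp": [0,0,0],"spin": 0}
    - {"hand": 0,"dp": [0,0,0],"spin": 0}
    - {"hand": 0,"dp": [0,0,0],"spin": 0}
    - {"hand": 0,"dp": [0,0,0],"spin": 0}
    - {"hand": 0,"dp": [0,0,0],"spin": 0}

```text
time: 17.5
position: [408.2, -156.6, 183.6]
ee_rot: [0.0, 0.659, 0.752, 0.0]
wrist_force: [-0.2, -0.0, -0.4]
width: 87.0
```

```bash
python3 plan.py 408.5 -157 54 97.7 5
```

```text
now [ 408.2 -156.6  183.6] phi 97.59 spin/row -0.0 n 5 step 25.9
[-0.1, 0.0, 25.9]
[-0.1, 0.0, 25.9]
[-0.1, 0.0, 25.9]
[-0.1, 0.0, 25.9]
[-0.1, 0.0, 25.9]
```

apply_moves:
  increments:
    - {"hand": 0,"dp": [-0.1,0,26],"spin": 0}
    - {"hand": 0,"dp": [-0.1,0,26],"spin": 0}
    - {"hand": 0,"dp": [-0.1,0,26],"spin": 0}
    - {"hand": 0,"dp": [-0.1,0,26],"spin": 0}
    - {"hand": 0,"dp": [0,0,25],"spin": 0}
    - {"hand": 255,"dp": [0,0,0],"spin": 0}
    - {"hand": 255,"dp": [0,0,0],"spin": 0}
    - {"hand": 255,"dp": [0,0,0],"spin": 0}
    - {"hand": 255,"dp": [0,0,0],"spin": 0}
    - {"hand": 255,"dp": [0,0,0],"spin": 0}

```text
time: 18.5
position: [408.8, -157.6, 55.5]
ee_rot: [0.001, 0.659, 0.752, 0.0]
wrist_force: [0.3, -0.4, -0.3]
width: 55.1
```

apply_moves:
  increments:
    - {"hand": 255,"dp": [0,0,0],"spin": 0}
    - {"hand": 255,"dp": [0,0,0],"spin": 0}
    - {"hand": 255,"dp": [0,0,0],"spin": 0}
    - {"hand": 255,"dp": [0,0,0],"spin": 0}
    - {"hand": 255,"dp": [0,0,0],"spin": 0}
    - {"hand": 255,"dp": [0,0,-10],"spin": 0}
    - {"hand": 255,"dp": [0,0,-35],"spin": 0}
    - {"hand": 255,"dp": [0,0,-35],"spin": 0}
    - {"hand": 255,"dp": [0,0,-35],"spin": 0}
    - {"hand": 255,"dp": [0,0,-40],"spin": 0}

```text
time: 19.5
position: [407.4, -156.9, 211.1]
ee_rot: [-0.001, 0.659, 0.752, -0.0]
wrist_force: [0.6, 0.0, -2.1]
width: 35.2
```

```bash
python3 plan.py 533 272.6 210 29.5 12
```

```text
now [ 407.4 -156.9  211.1] phi 97.58 spin/row 0.099 n 12 step 37.3
[34.1, 15.1, 0.1]
[35.4, 11.6, 0.1]
[36.4, 8.1, 0.1]
[37.0, 4.5, 0.1]
[37.3, 0.8, 0.1]
[37.2, -2.9, 0.1]
[36.7, -6.6, 0.1]
[35.9, -10.2, 0.1]
[34.7, -13.7, 0.1]
[33.2, -17.0, 0.1]
[31.3, -20.2, 0.1]
[29.2, -23.2, 0.1]
```

apply_moves:
  increments:
    - {"hand": 255,"dp": [34.1,15.1,0],"spin": 0.099}
    - {"hand": 255,"dp": [35.4,11.6,0],"spin": 0.099}
    - {"hand": 255,"dp": [36.4,8.1,0],"spin": 0.099}
    - {"hand": 255,"dp": [37.0,4.5,0],"spin": 0.099}
    - {"hand": 255,"dp": [37.3,0.8,0],"spin": 0.099}
    - {"hand": 255,"dp": [37.2,-2.9,0],"spin": 0.099}
    - {"hand": 255,"dp": [36.7,-6.6,0],"spin": 0.099}
    - {"hand": 255,"dp": [35.9,-10.2,0],"spin": 0.099}
    - {"hand": 255,"dp": [34.7,-13.7,0],"spin": 0.099}
    - {"hand": 255,"dp": [33.2,-17.0,0],"spin": 0.099}

```text
time: 20.5
position: [513.1, 201.7, 210.0]
ee_rot: [0.0, 0.938, 0.347, -0.0]
wrist_force: [0.7, -0.5, -0.5]
width: 35.5
```

apply_moves:
  increments:
    - {"hand": 255,"dp": [31.3,-20.2,0],"spin": 0.099}
    - {"hand": 255,"dp": [29.2,-23.2,0],"spin": 0.099}
    - {"hand": 255,"dp": [0,0,0],"spin": 0}
    - {"hand": 255,"dp": [0,0,0],"spin": 0}
    - {"hand": 255,"dp": [0,0,0],"spin": 0}
    - {"hand": 255,"dp": [0,0,0],"spin": 0}
    - {"hand": 255,"dp": [0,0,0],"spin": 0}
    - {"hand": 255,"dp": [0,0,25],"spin": 0}
    - {"hand": 255,"dp": [0,0,0],"spin": 0}
    - {"hand": 255,"dp": [0,0,0],"spin": 0}

```text
time: 21.5
position: [533.9, 271.4, 184.7]
ee_rot: [0.0, 0.967, 0.254, -0.0]
wrist_force: [0.2, 0.3, -0.1]
width: 35.1
```

```bash
python3 plan.py 533 272.6 96 29.5 4
```

```text
now [533.9 271.4 184.7] phi 29.46 spin/row -0.0 n 4 step 22.2
[-0.0, -0.4, 22.2]
[-0.0, -0.4, 22.2]
[-0.0, -0.4, 22.2]
[-0.0, -0.4, 22.2]
```

apply_moves:
  increments:
    - {"hand": 255,"dp": [0,-0.3,25],"spin": 0}
    - {"hand": 255,"dp": [0,-0.3,25],"spin": 0}
    - {"hand": 255,"dp": [0,-0.3,25],"spin": 0}
    - {"hand": 255,"dp": [0,-0.3,10],"spin": 0}
    - {"hand": 255,"dp": [0,0,2],"spin": 0}
    - {"hand": 255,"dp": [0,0,1],"spin": 0}
    - {"hand": 255,"dp": [0,0,0],"spin": 0}
    - {"hand": 255,"dp": [0,0,0],"spin": 0}
    - {"hand": 255,"dp": [0,0,0],"spin": 0}
    - {"hand": 255,"dp": [0,0,0],"spin": 0}

```text
time: 22.5
position: [533.6, 273.3, 97.0]
ee_rot: [-0.0, 0.967, 0.255, 0.0]
wrist_force: [-0.5, 0.4, -2.3]
width: 35.4
```

apply_moves:
  increments:
    - {"hand": 255,"dp": [0,0,1],"spin": 0}
    - {"hand": 255,"dp": [0,0,0.3],"spin": 0}
    - {"hand": 105,"dp": [0,0,0],"spin": 0}
    - {"hand": 105,"dp": [0,0,0],"spin": 0}
    - {"hand": 105,"dp": [0,0,0],"spin": 0}
    - {"hand": 105,"dp": [0,0,0],"spin": 0}
    - {"hand": 105,"dp": [0,0,-10],"spin": 0}
    - {"hand": 105,"dp": [0,0,-30],"spin": 0}
    - {"hand": 105,"dp": [0,0,-35],"spin": 0}
    - {"hand": 60,"dp": [0,0,-35],"spin": 0}

```text
time: 23.5
position: [533.1, 273.3, 207.2]
ee_rot: [-0.0, 0.967, 0.255, 0.0]
wrist_force: [0.4, -0.4, -0.3]
width: 54.4
```

```bash
python3 plan.py 690 -10 200 9.5 10
```

```text
now [533.1 273.3 207.2] phi 29.51 spin/row 0.035 n 10 step 32.4
[-0.3, 32.4, 0.7]
[0.8, 32.4, 0.7]
[2.0, 32.3, 0.7]
[3.1, 32.2, 0.7]
[4.2, 32.1, 0.7]
[5.3, 31.9, 0.7]
[6.4, 31.7, 0.7]
[7.5, 31.5, 0.7]
[8.6, 31.2, 0.7]
[9.7, 30.9, 0.7]
```

Parts are placed. I move off toward the cover side and look at everything.

apply_moves:
  increments:
    - {"hand": 60,"dp": [-0.3,32.4,0.7],"spin": 0.035}
    - {"hand": 60,"dp": [0.8,32.4,0.7],"spin": 0.035}
    - {"hand": 60,"dp": [2.0,32.3,0.7],"spin": 0.035}
    - {"hand": 60,"dp": [3.1,32.2,0.7],"spin": 0.035}
    - {"hand": 60,"dp": [4.2,32.1,0.7],"spin": 0.035}
    - {"hand": 60,"dp": [5.3,31.9,0.7],"spin": 0.035}
    - {"hand": 60,"dp": [6.4,31.7,0.7],"spin": 0.035}
    - {"hand": 60,"dp": [7.5,31.5,0.7],"spin": 0.035}
    - {"hand": 60,"dp": [8.6,31.2,0.7],"spin": 0.035}
    - {"hand": 60,"dp": [9.7,30.9,0.7],"spin": 0.035}

```text
time: 24.5
position: [690.9, -12.5, 198.1]
ee_rot: [-0.0, 0.997, 0.081, -0.0]
wrist_force: [0.1, -0.5, 0.1]
width: 66.5
```

```bash
python3 -c "
from h import *
grab('e');crop('top','e',75,135,140,115,'g1');crop('top','e',230,90,160,120,'g2');crop('scene','e',130,200,160,120,'g3');crop('scene','e',310,155,140,110,'g4')"
```

```text
(no output)
```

View pics/g1.png

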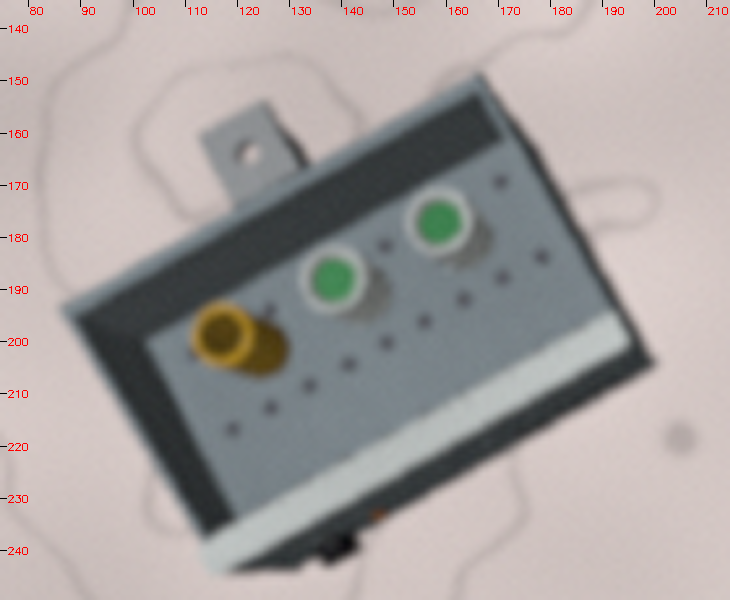

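View pics/g2.png

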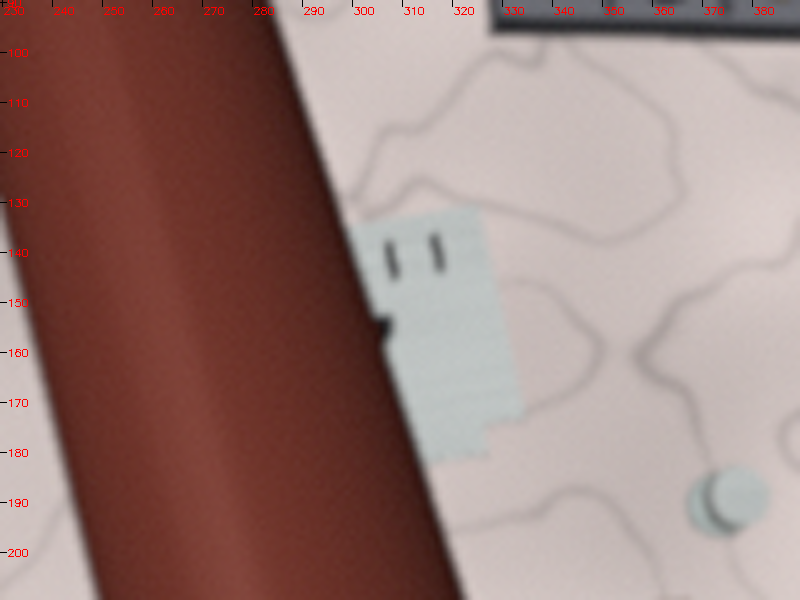

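View pics/g3.png

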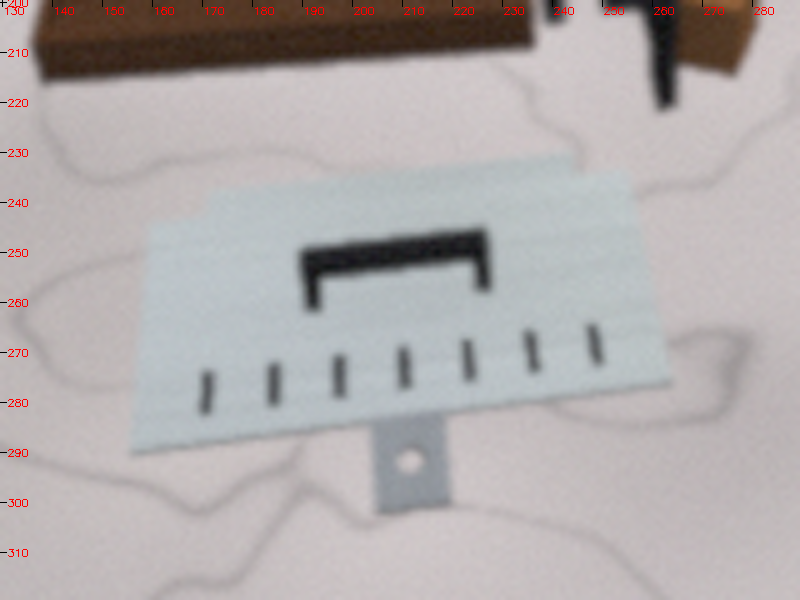

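View pics/g4.png

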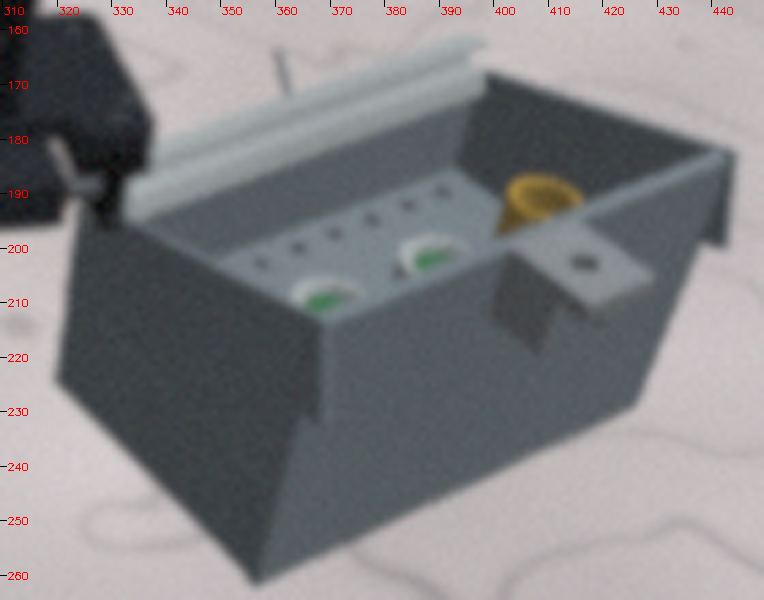

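```bash
python3 - <<'E'
from h import *
np.set_printoptions(precision=1,suppress=True)
t=lambda p:cp(p,75,135,140,115); s=lambda p:cp(p,310,155,140,110)
ref=[((565.3,216.2),112,(438,222),(325,300)),((533.4,273.3),112,(334,279),(431,258)),((500.1,331.4),125,(222,334),(547,196))]
th=.515;c,sn=np.cos(th),np.sin(th);R=np.array([[c,sn],[-sn,c]])
for r,z,a,b in ref:
    print("top err cab axes",R@(atz("top",t(a),z)[:2]-r),"scene",R@(atz("scene",s(b),z)[:2]-r))
E
```

```text
top err cab axes [-2.7 -0.7] scene [-4.1 -0.7]
top err cab axes [-2.8 -2. ] scene [-4.3 -1.8]
top err cab axes [-2.8 -4.9] scene [-2.1 -0.4]
```

```bash
cat > fit.py <<'E'
from h import *
from scipy.optimize import least_squares
np.set_printoptions(precision=2,suppress=True)
t=lambda p:cp(p,75,135,140,115); s=lambda p:cp(p,310,155,140,110)
refs=[((565.3,216.2),112,(438,222),(325,300)),((533.4,273.3),112,(334,279),(431,258)),((500.1,331.4),125,(222,334),(547,196))]
# cabinet pts: (x,y,z) with xb free
def model(q):
    X,Y,th,xb=q[:4];c,sn=np.cos(th),np.sin(th)
    W=lambda p:np.array([X+c*p[0]-sn*p[1],Y+sn*p[0]+c*p[1],p[2]])
    return W
cams={n:cam(n) for n in("top","scene")}
def pr(n,P,d):
    c=cams[n];return cv2.projectPoints(np.array([P]),c["r"].ravel()+d[:3],c["t"].ravel()+d[3:],c["K"],c["d"])[0][0,0]
def res(q,full=False):
    W=model(q);xb=q[3];dt,ds=q[4:10],q[10:16];g=q[16:19];hx=q[19:21]
    r=[]
    for k,(xy,z,a,b) in enumerate(refs):
        th=q[2];P=np.array([xy[0]+g[k]*np.cos(th),xy[1]+g[k]*np.sin(th),z])
        r+=list(pr("top",P,dt)-t(a))+list(pr("scene",P,ds)-s(b))
    F=[("top",(95,0,160.5),(248,152)),("scene",(95,0,160.5),(585,262)),
       ("top",(xb,-125,158),(480,73)),("top",(xb,125,158),(65,310)),
       ("scene",(xb,-125,158),(323,325)),
       ]
    for n,p,u in F: r+=list(pr(n,W(p),dt if n=="top" else ds)-(t(u) if n=="top" else s(u)))
    # shelf rows symmetric
    for k,(a,b) in enumerate([((195,353),(501,181)),((232,429),(542,257))]):
        h=np.array([hx[k],0,60]);e=q[21+k]
        r+=list(pr("top",W(h+[0,e,0]),dt)-t(a))+list(pr("top",W(h-[0,e,0]),dt)-t(b))
    r=list(np.array(r)/0.5)
    r+=list(dt[:3]/.003)+list(dt[3:]/2)+list(ds[:3]/.003)+list(ds[3:]/2)+list(g/1.5)
    return np.array(r)
q0=np.r_[508.5,258.8,.515,69,np.zeros(12),np.zeros(3),40,-10,100,100]
o=least_squares(res,q0);q=o.x
J=o.jac;cov=np.linalg.inv(J.T@J)
print("cab",q[:4],"sd",np.sqrt(np.diag(cov))[:4],"cost",o.cost);print("g",q[16:19],"rows",q[19:]);print(q[4:16]);print(o.fun[:-15].reshape(-1,2)*.5)
np.save("fit.npy",q)
E
python3 fit.py
```

```text
cab [510.4  260.87   0.52  70.74] sd [1.23 0.93 0.01 1.25] cost 9.643938480469231
g [-0.8  -1.09 -0.1 ] rows [ 44.13  -6.17 100.27 100.56]
[ 0.    0.    0.    2.21  1.08  1.85 -0.   -0.   -0.   -1.58 -0.94  0.61]
[[ 0.78 -0.15]
 [ 0.44  0.21]
 [ 0.44  0.09]
 [ 0.72  0.05]
 [-0.56  0.24]
 [ 0.02 -0.04]
 [-0.22 -0.25]
 [-0.23 -0.13]
 [-0.37  0.13]
 [-0.72 -0.12]
 [-0.6   0.07]
 [-0.    0.11]
 [-0.1  -0.06]
 [ 0.35  0.18]
 [ 0.03 -0.39]]
```

```bash
cat > covfit.py <<'E'
from h import *
from scipy.optimize import least_squares
np.set_printoptions(precision=3,suppress=True)
q=np.load("fit.npy");D={"top":q[4:10],"scene":q[10:16]}
def pr(n,P):
    c=cam(n);d=D[n];return cv2.projectPoints(np.array(P,float).reshape(-1,3),c["r"].ravel()+d[:3],c["t"].ravel()+d[3:],c["K"],c["d"])[0][:,0]
if __name__=="__main__":
    print("th",q[2])
    b=lambda p:cp(p,130,145,160,165); c=lambda p:cp(p,230,115,160,120); g=lambda p:cp(p,130,200,160,120)
    F=[("top",(96,0,10.5),c((284,84))),("scene",(96,0,10.5),g((411,460))),
     ("top",(-85,-95,15),c((487,330))),("top",(-85,95,15),c((190,381))),
     ("top",(75,123,15),c((103,143))),("top",(75,-123,15),c((480,83))),
     ("scene",(75,-123,15),g((132,453))),("scene",(75,123,15),g((671,383)))]
    def W(p,v):
        cc,s=np.cos(v[2]),np.sin(v[2]);return [v[0]+cc*p[0]-s*p[1],v[1]+s*p[0]+cc*p[1],p[2]]
    f=lambda v:np.concatenate([pr(n,W(p,v))[0]-u for n,p,u in F])
    o=least_squares(f,[640,-177,.165]);v=o.x;print(v,np.degrees(v[2]));print(o.fun.reshape(-1,2))
    print("grip pt x=98",W((98,0,4.5),v))
E
python3 covfit.py; python3 plan.py 690 -10 100 9.5 3
```

```text
th 0.5248567668682674
[ 641.948 -175.16     0.177] 10.15009415031371
[[-0.307 -0.514]
 [-0.489 -0.527]
 [-0.114 -0.379]
 [-0.161 -0.182]
 [-0.723 -0.204]
 [-0.682 -0.655]
 [-0.988 -0.883]
 [ 0.121 -0.627]]
grip pt x=98 [np.float64(738.4143289942123), np.float64(-157.88927367205764), 4.5]
now [691.7 -17.7 197. ] phi 8.89 spin/row -0.004 n 3 step 32.4
[-0.2, -2.6, 32.3]
[-0.2, -2.6, 32.3]
[-0.2, -2.6, 32.3]
```

```bash
python3 plan.py 738.4 -157.9 40 10.15 8
```

```text
now [691.7 -17.7 197. ] phi 8.89 spin/row -0.003 n 8 step 27.0
[3.1, 18.2, 19.6]
[3.0, 18.2, 19.6]
[3.0, 18.2, 19.6]
[2.9, 18.2, 19.6]
[2.9, 18.2, 19.6]
[2.8, 18.3, 19.6]
[2.8, 18.3, 19.6]
[2.7, 18.3, 19.6]
```

apply_moves:
  increments:
    - {"hand": 40,"dp": [3.1,18.2,19.6],"spin": -0.003}
    - {"hand": 40,"dp": [3.0,18.2,19.6],"spin": -0.003}
    - {"hand": 40,"dp": [3.0,18.2,19.6],"spin": -0.003}
    - {"hand": 40,"dp": [2.9,18.2,19.6],"spin": -0.003}
    - {"hand": 40,"dp": [2.9,18.2,19.6],"spin": -0.003}
    - {"hand": 40,"dp": [2.8,18.3,19.6],"spin": -0.003}
    - {"hand": 40,"dp": [2.8,18.3,19.6],"spin": -0.003}
    - {"hand": 40,"dp": [2.7,18.3,19.6],"spin": -0.003}
    - {"hand": 40,"dp": [0,0,0],"spin": 0}
    - {"hand": 40,"dp": [0,0,0],"spin": 0}
  grip_force: 10

```text
time: 25.6
position: [737.8, -149.9, 40.5]
ee_rot: [-0.001, 0.996, 0.094, -0.001]
wrist_force: [-0.8, -0.6, 0.1]
width: 73.5
```

```bash
python3 plan.py 738.4 -157.9 5 10.15 5; python3 - <<'E'
from h import *
from covfit import pr
grab("f");p=sense()["position"];o=pr("scene",[p,p-[0,0,35]]);print(p,o)
crop("scene","f",150,230,120,90,"h1",o)
E
```

```text
now [ 737.8 -149.9   40.5] phi 10.77 spin/row 0.002 n 5 step 7.3
[-0.2, 1.6, 7.1]
[-0.2, 1.6, 7.1]
[-0.2, 1.6, 7.1]
[-0.2, 1.6, 7.1]
[-0.2, 1.6, 7.1]
[ 738.778 -148.249   42.495] [[214.551 282.814]
 [215.638 292.747]]
```

View pics/h1.png

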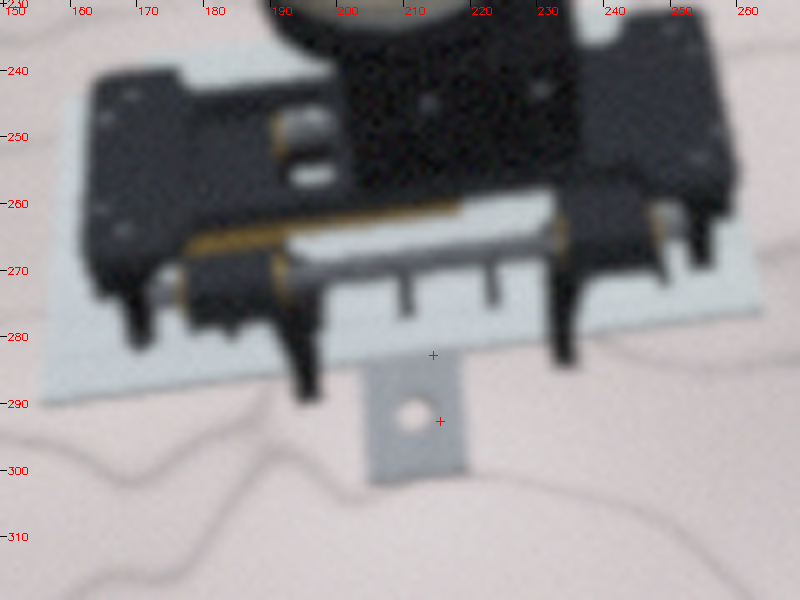

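```bash
python3 - <<'E'
from h import *
for k in range(4):
    capture("top");s=sense();print(s["time"],s["position"],s["joint_vel"][:3])
E
python3 plan.py 738.4 -157.9 5 10.15 5
```

```text
25.75 [ 738.88191166 -148.15871604   42.82081455] [-0.00251954 -0.00456147  0.00157511]
25.8 [ 738.88783492 -148.29870346   42.92245095] [ 0.00289455 -0.00134812  0.0058358 ]
25.85 [ 738.78202331 -148.56280653   42.80121522] [0.00094559 0.00352314 0.0063969 ]
25.9 [ 738.67042892 -148.84950179   42.63565199] [0.00214267 0.00428173 0.00671275]
now [ 738.7 -148.8   42.6] phi 10.88 spin/row 0.003 n 5 step 7.7
[-0.4, 1.8, 7.5]
[-0.4, 1.8, 7.5]
[-0.4, 1.8, 7.5]
[-0.4, 1.8, 7.5]
[-0.4, 1.8, 7.5]
```

apply_moves:
  increments:
    - {"hand": 40,"dp": [-0.4,3,0],"spin": 0.003}
    - {"hand": 40,"dp": [-0.4,3,5],"spin": 0.003}
    - {"hand": 40,"dp": [-0.4,3,10],"spin": 0.003}
    - {"hand": 40,"dp": [0,0,10],"spin": 0.002}
    - {"hand": 40,"dp": [0,0,7],"spin": 0.002}
    - {"hand": 40,"dp": [0,0,3],"spin": 0}
    - {"hand": 40,"dp": [0,0,0],"spin": 0}
    - {"hand": 40,"dp": [0,0,0],"spin": 0}
    - {"hand": 40,"dp": [0,0,0],"spin": 0}
    - {"hand": 40,"dp": [0,0,0],"spin": 0}

```text
time: 26.9
position: [739.0, -158.8, 7.0]
ee_rot: [0.0, 0.996, 0.088, 0.0]
wrist_force: [0.1, -0.2, -0.3]
width: 73.4
```

```bash
python3 - <<'E'
from h import *
from covfit import pr
grab("g");s=sense();p=s["position"];print(p,s["wrist_force"])
crop("scene","g",150,230,120,90,"h2",pr("scene",[p]))
crop("top","g",230,90,120,90,"h3")
E
```

```text
[ 738.819 -158.92     6.784] [-0.572  0.432 -0.356]
```

View pics/h2.png

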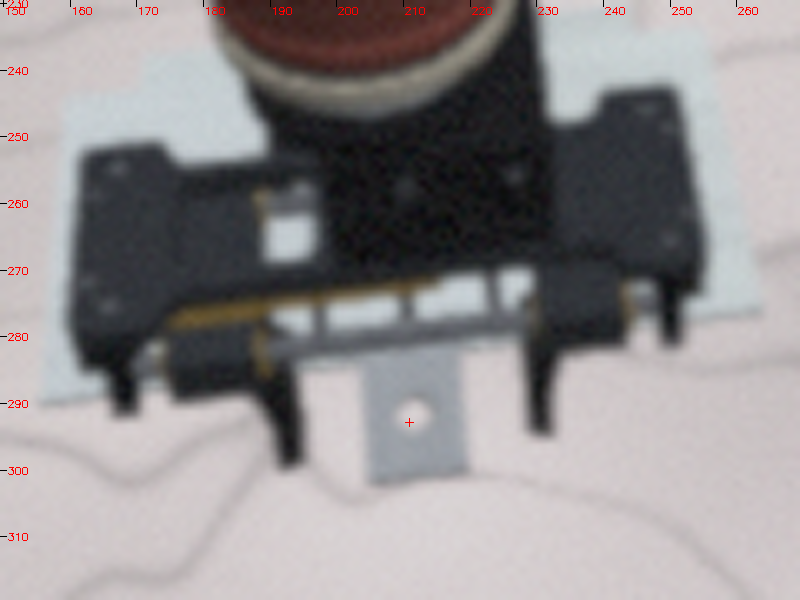

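View pics/h3.png

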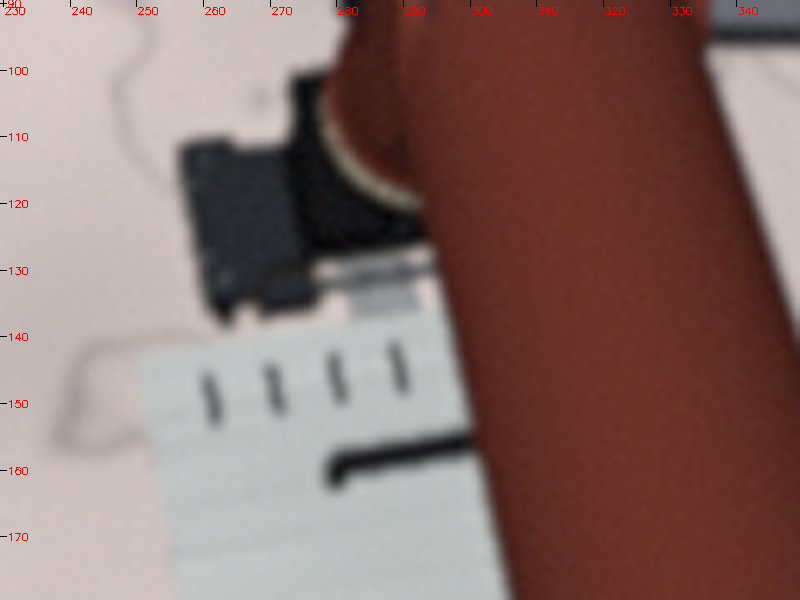

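apply_moves:
  increments:
    - {"hand": 40,"dp": [1,0,2.3],"spin": 0}
    - {"hand": 40,"dp": [0,0,0],"spin": 0}
    - {"hand": 255,"dp": [0,0,0],"spin": 0}
    - {"hand": 255,"dp": [0,0,0],"spin": 0}
    - {"hand": 255,"dp": [0,0,0],"spin": 0}
    - {"hand": 255,"dp": [0,0,0],"spin": 0}
    - {"hand": 255,"dp": [0,0,0],"spin": 0}
    - {"hand": 255,"dp": [0,0,0],"spin": 0}
    - {"hand": 255,"dp": [0,0,0],"spin": 0}
    - {"hand": 255,"dp": [0,0,0],"spin": 0}
  grip_force: 10

```text
time: 28.0
position: [739.6, -158.8, 4.2]
ee_rot: [0.0, 0.996, 0.088, 0.0]
wrist_force: [-0.5, -0.4, 1.0]
width: 33.6
```

```bash
python3 - <<'E'
from h import *
from covfit import pr
grab("h");s=sense();p=s["position"];print(p,s["ee_rot"],s["wrist_force"],s["width"])
crop("scene","h",150,230,120,90,"h4",pr("scene",[p]))
E
```

```text
[ 739.668 -158.728    4.192] [0.    0.996 0.088 0.   ] [ 0.143  0.123 -0.726] 33.73072711422955
```

View pics/h4.png

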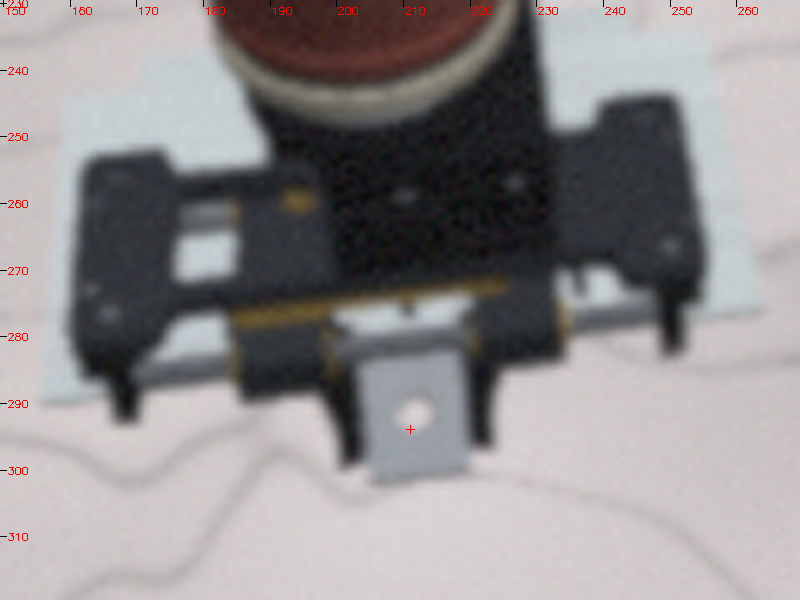

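apply_moves:
  increments:
    - {"hand": 255,"dp": [-1.0,0,-11.2],"spin": 0}
    - {"hand": 255,"dp": [-1.7,0,-11.1],"spin": 0}
    - {"hand": 255,"dp": [-2.6,0,-10.9],"spin": 0}
    - {"hand": 255,"dp": [-3.1,0,-10.9],"spin": 0}
    - {"hand": 255,"dp": [-4.1,0,-10.4],"spin": 0}
    - {"hand": 255,"dp": [-4.7,0,-10.3],"spin": 0}
    - {"hand": 255,"dp": [0,0,0],"spin": 0}
    - {"hand": 255,"dp": [0,0,0],"spin": 0}
    - {"hand": 255,"dp": [0,0,0],"spin": 0}
    - {"hand": 255,"dp": [0,0,0],"spin": 0}
  grip_force: 6

```text
time: 29.1
position: [722.8, -161.5, 68.6]
ee_rot: [-0.0, 0.996, 0.088, -0.0]
wrist_force: [2.1, -0.2, -0.2]
width: 34.2
```

```bash
python3 - <<'E'
from h import *
from covfit import pr
grab("i");s=sense();p=s["position"];print(p,s["ee_rot"],s["wrist_force"],s["width"])
crop("scene","i",110,190,160,120,"i1",pr("scene",[p]))
E
```

```text
[ 722.786 -161.548   68.552] [-0.     0.996  0.088 -0.   ] [ 2.733  0.387 -0.063] 33.46827898765342
```

View pics/i1.png

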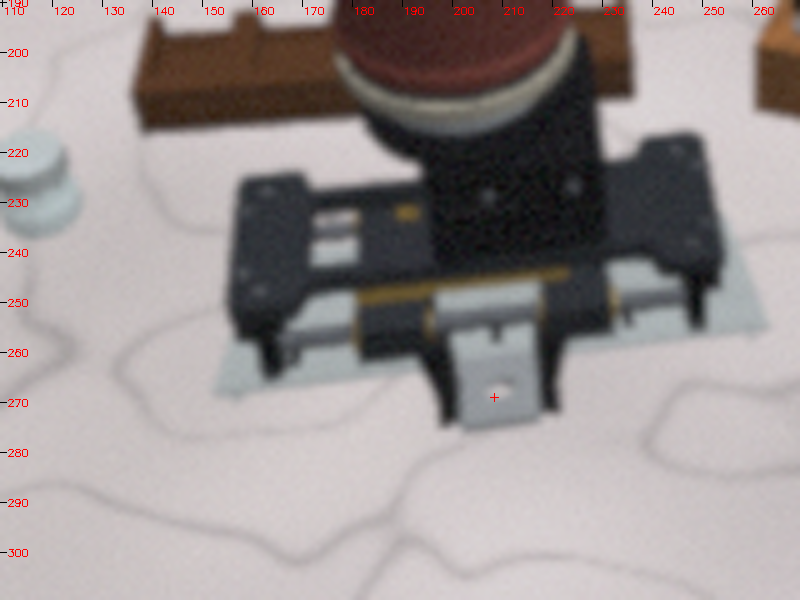

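apply_moves:
  increments:
    - {"hand": 255,"dp": [-2.7,0,-5.6],"spin": 0}
    - {"hand": 255,"dp": [-3.0,0,-5.6],"spin": 0}
    - {"hand": 255,"dp": [-3.3,0,-6.0],"spin": 0}
    - {"hand": 255,"dp": [-3.6,0,-6.2],"spin": 0}
    - {"hand": 255,"dp": [0,0,0],"spin": 0}
    - {"hand": 255,"dp": [0,0,0],"spin": 0}
    - {"hand": 255,"dp": [0,0,0],"spin": 0}
    - {"hand": 255,"dp": [0,0,0],"spin": 0}
    - {"hand": 255,"dp": [0,0,0],"spin": 0}
    - {"hand": 255,"dp": [0,0,0],"spin": 0}
  grip_force: 6

```text
time: 30.2
position: [710.5, -163.7, 92.3]
ee_rot: [-0.0, 0.996, 0.088, 0.0]
wrist_force: [1.8, -0.1, -1.2]
width: 34.2
```

apply_moves:
  increments:
    - {"hand": 255,"dp": [0,0,0],"spin": 0}
    - {"hand": 255,"dp": [0,0,0],"spin": 0}
    - {"hand": 255,"dp": [0,0,0],"spin": 0}
    - {"hand": 255,"dp": [0,0,0],"spin": 0}
    - {"hand": 255,"dp": [0,0,0],"spin": 0}
    - {"hand": 255,"dp": [0,0,0],"spin": 0}
    - {"hand": 255,"dp": [0,0,-2],"spin": 0}
    - {"hand": 255,"dp": [0,0,-5],"spin": 0}
    - {"hand": 255,"dp": [0,0,-10],"spin": 0}
    - {"hand": 255,"dp": [0,0,-10],"spin": 0}
  grip_force: 60

```text
time: 31.2
position: [710.2, -163.9, 120.1]
ee_rot: [-0.0, 0.996, 0.088, -0.0]
wrist_force: [0.2, 0.0, -2.8]
width: 32.2
```

```bash
python3 - <<'E'
from h import *
from covfit import pr
grab("j");s=sense();p=s["position"];print(p,s["ee_rot"],s["wrist_force"],s["torque"],s["width"])
crop("scene","j",110,160,160,120,"j1",pr("scene",[p]))
crop("top","j",210,90,200,150,"j2",pr("top",[p]))
E
```

```text
[ 711.419 -163.905  121.91 ] [0.    0.996 0.088 0.002] [-0.185 -0.366 -3.229] [ 0.007 -0.284  0.002] 32.08850823047901
```

View pics/j1.png

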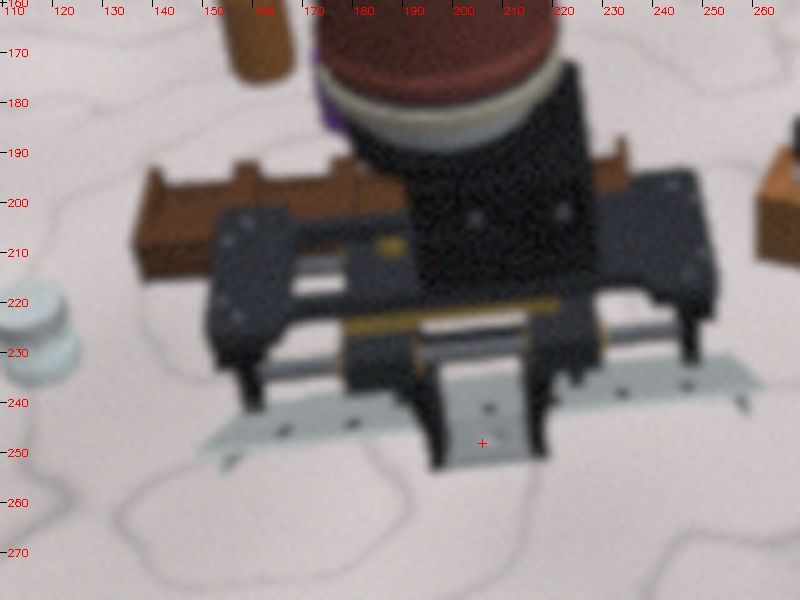

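View pics/j2.png

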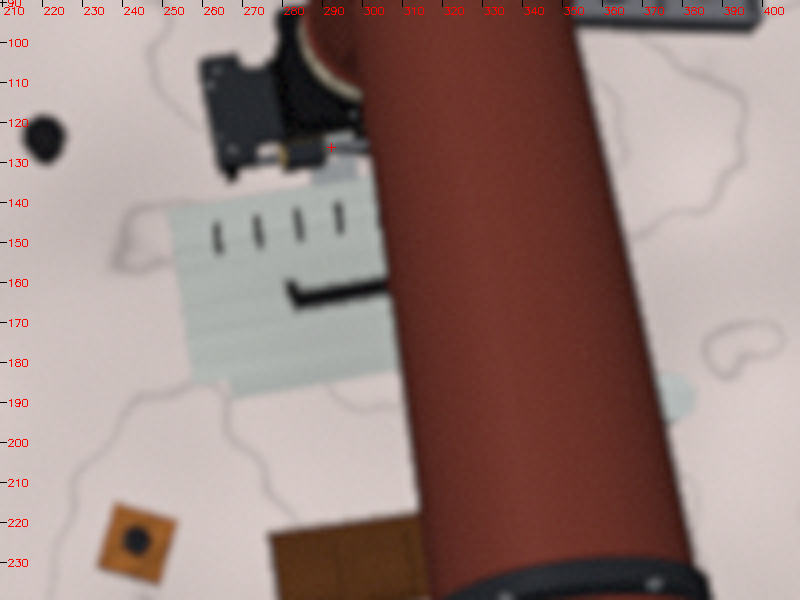

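```bash
cat > cov.py <<'E'
from covfit import *
def Wc(p,tcp,phi,beta,gx=98.,gh=3.8):
    """cover point -> world given TCP; grip pt cover (gx, z 10.5-2-(gx-96)*.268) lies gh above TCP"""
    g=np.array([gx,0,8.5-(gx-96)*.268]);d=np.array(p,float)-g
    b=np.radians(beta);f=np.radians(phi)
    h=d[0]*np.cos(b)-d[2]*np.sin(b);z=d[0]*np.sin(b)+d[2]*np.cos(b)
    return np.array([tcp[0]+h*np.cos(f)-d[1]*np.sin(f),tcp[1]+h*np.sin(f)+d[1]*np.cos(f),tcp[2]+gh+z])
E
python3 - <<'E'
from cov import *
tcp=(710.5,-163.9,120.6)
for b in (29,31,33,35,37):
    P=[Wc(p,tcp,10.1,b) for p in((-85,95,15),(75,123,15))]
    print(b,pr("top",P).ravel(),P[0][2])
    P=[Wc(p,tcp,10.1,b) for p in((75,123,15),(75,-123,15))];print("   scene",pr("scene",P).ravel())
E
```

```text
29 [268.67  191.919 251.748 141.714] 41.83366375435311
   scene [261.911 234.68  147.005 247.1  ]
31 [268.376 191.255 251.733 141.737] 36.17906141920015
   scene [261.921 235.004 147.069 247.434]
33 [268.076 190.53  251.716 141.749] 30.631942708314043
   scene [261.932 235.335 147.13  247.776]
35 [267.771 189.747 251.697 141.751] 25.1990659313759
   scene [261.946 235.671 147.19  248.124]
37 [267.459 188.906 251.676 141.743] 19.887050211867916
   scene [261.961 236.014 147.247 248.478]
```

apply_moves:
  increments:
    - {"hand": 255,"dp": [0,0,5],"spin": 0}
    - {"hand": 255,"dp": [0,0,5],"spin": 0}
    - {"hand": 255,"dp": [0,0,5],"spin": 0}
    - {"hand": 255,"dp": [0,0,4],"spin": 0}
    - {"hand": 255,"dp": [0,0,0],"spin": 0}
    - {"hand": 255,"dp": [0,0,0],"spin": 0}
    - {"hand": 255,"dp": [0,0,0],"spin": 0}
    - {"hand": 255,"dp": [0,0,0],"spin": 0}
    - {"hand": 255,"dp": [0,0,0],"spin": 0}
    - {"hand": 255,"dp": [0,0,0],"spin": 0}

```text
time: 32.3
position: [710.4, -163.9, 100.5]
ee_rot: [0.0, 0.996, 0.088, 0.0]
wrist_force: [-0.0, 0.3, -2.8]
width: 32.2
```

```bash
cat > av.py <<'E'
from plant import sense,capture
import numpy as np
P=[];F=[];T=[]
for k in range(6):
    s=sense();P.append(s["position"]);F.append(s["wrist_force"]);T.append(s["torque"]);capture("top")
print(np.mean(P,0).round(2),np.mean(F,0).round(2),np.mean(T,0).round(3),round(s["width"],1),s["time"])
E
python3 av.py
```

```text
[ 710.37 -163.89  100.46] [-0.17  0.06 -2.62] [ 0.053 -0.174  0.009] 32.0 32.55
```

apply_moves:
  increments:
    - {"hand": 255,"dp": [0,0,1],"spin": 0}
    - {"hand": 255,"dp": [0,0,1],"spin": 0}
    - {"hand": 255,"dp": [0,0,0],"spin": 0}
    - {"hand": 255,"dp": [0,0,0],"spin": 0}
    - {"hand": 255,"dp": [0,0,0],"spin": 0}
    - {"hand": 255,"dp": [0,0,0],"spin": 0}
    - {"hand": 255,"dp": [0,0,0],"spin": 0}
    - {"hand": 255,"dp": [0,0,0],"spin": 0}
    - {"hand": 255,"dp": [0,0,0],"spin": 0}
    - {"hand": 255,"dp": [0,0,0],"spin": 0}

```text
time: 33.6
position: [710.3, -163.9, 98.3]
ee_rot: [-0.0, 0.996, 0.088, -0.0]
wrist_force: [1.2, 0.5, -1.9]
width: 32.2
```

```bash
python3 av.py
```

```text
[ 710.3  -163.88   98.36] [ 1.24  0.3  -1.76] [ 0.112 -0.321 -0.015] 32.2 33.85
```

apply_moves:
  increments:
    - {"hand": 255,"dp": [0,0,-3],"spin": 0}
    - {"hand": 255,"dp": [0,0,-10],"spin": 0}
    - {"hand": 255,"dp": [0,0,-20],"spin": 0}
    - {"hand": 255,"dp": [0,0,-25],"spin": 0}
    - {"hand": 255,"dp": [0,0,-25],"spin": 0}
    - {"hand": 255,"dp": [0,0,-25],"spin": 0}
    - {"hand": 255,"dp": [0,0,-25],"spin": 0}
    - {"hand": 255,"dp": [0,0,-25],"spin": 0}
    - {"hand": 255,"dp": [0,0,-15],"spin": 0}
    - {"hand": 255,"dp": [0,0,-7],"spin": 0}

```text
time: 34.9
position: [710.7, -163.8, 280.5]
ee_rot: [0.0, 0.996, 0.088, 0.001]
wrist_force: [0.6, -0.5, -3.5]
width: 32.0
```

```bash
python3 plan.py 600.4 313 280 30.07 20
```

```text
now [ 710.7 -163.8  280.5] phi 10.07 spin/row -0.017 n 20 step 24.5
[-1.3, -24.4, 0.0]
[-0.8, -24.5, 0.0]
[-0.4, -24.5, 0.0]
[0.0, -24.5, 0.0]
[0.4, -24.5, 0.0]
[0.9, -24.5, 0.0]
[1.3, -24.4, 0.0]
[1.7, -24.4, 0.0]
[2.2, -24.4, 0.0]
[2.6, -24.3, 0.0]
[3.0, -24.3, 0.0]
[3.4, -24.2, 0.0]
[3.8, -24.2, 0.0]
[4.3, -24.1, 0.0]
[4.7, -24.0, 0.0]
[5.1, -23.9, 0.0]
[5.5, -23.8, 0.0]
[5.9, -23.7, 0.0]
[6.4, -23.6, 0.0]
[6.8, -23.5, 0.0]
```

apply_moves:
  increments:
    - {"hand": 255,"dp": [-1.3,-15,0],"spin": -0.017}
    - {"hand": 255,"dp": [-0.8,-22,0],"spin": -0.017}
    - {"hand": 255,"dp": [-0.4,-24.5,0],"spin": -0.017}
    - {"hand": 255,"dp": [0,-24.5,0],"spin": -0.017}
    - {"hand": 255,"dp": [0.4,-24.5,0],"spin": -0.017}
    - {"hand": 255,"dp": [0.9,-24.5,0],"spin": -0.017}
    - {"hand": 255,"dp": [1.3,-24.5,0],"spin": -0.017}
    - {"hand": 255,"dp": [1.7,-24.5,0],"spin": -0.017}
    - {"hand": 255,"dp": [2.2,-24.5,0],"spin": -0.017}
    - {"hand": 255,"dp": [2.6,-24.5,0],"spin": -0.017}

```text
time: 35.9
position: [657.1, 65.4, 278.4]
ee_rot: [0.0, 0.985, 0.173, 0.0]
wrist_force: [-0.1, -0.0, -3.1]
width: 31.8
```

```bash
python3 plan.py 600.4 313 280 30.07 10
```

```text
now [657.1  65.4 278.4] phi 19.89 spin/row -0.018 n 10 step 25.4
[3.1, -25.2, -0.2]
[3.5, -25.1, -0.2]
[4.0, -25.1, -0.2]
[4.4, -25.0, -0.2]
[4.9, -24.9, -0.2]
[5.3, -24.8, -0.2]
[5.8, -24.7, -0.2]
[6.2, -24.6, -0.2]
[6.6, -24.5, -0.2]
[7.1, -24.4, -0.2]
```

apply_moves:
  increments:
    - {"hand": 255,"dp": [3.1,-25.2,0],"spin": -0.018}
    - {"hand": 255,"dp": [3.5,-25.1,0],"spin": -0.018}
    - {"hand": 255,"dp": [4.0,-25.1,0],"spin": -0.018}
    - {"hand": 255,"dp": [4.4,-25.0,0],"spin": -0.018}
    - {"hand": 255,"dp": [4.9,-24.9,0],"spin": -0.018}
    - {"hand": 255,"dp": [5.3,-24.8,0],"spin": -0.018}
    - {"hand": 255,"dp": [5.8,-24.7,0],"spin": -0.018}
    - {"hand": 255,"dp": [6.2,-24.6,0],"spin": -0.018}
    - {"hand": 255,"dp": [6.6,-20,0],"spin": -0.018}
    - {"hand": 255,"dp": [7.1,-15,0],"spin": -0.018}

```text
time: 36.9
position: [606.6, 301.4, 278.5]
ee_rot: [-0.0, 0.965, 0.261, -0.0]
wrist_force: [-0.5, 0.0, -2.6]
width: 32.2
```

apply_moves:
  increments:
    - {"hand": 255,"dp": [0,0,0],"spin": 0}
    - {"hand": 255,"dp": [0,0,0],"spin": 0}
    - {"hand": 255,"dp": [0,0,0],"spin": 0}
    - {"hand": 255,"dp": [0,0,0],"spin": 0}
    - {"hand": 255,"dp": [0,0,0],"spin": 0}
    - {"hand": 255,"dp": [0,0,0],"spin": 0}
    - {"hand": 255,"dp": [0,0,0],"spin": 0}
    - {"hand": 255,"dp": [0,0,0],"spin": 0}
    - {"hand": 255,"dp": [0,0,0],"spin": 0}
    - {"hand": 255,"dp": [0,0,0],"spin": 0}

```text
time: 37.9
position: [607.7, 298.8, 278.4]
ee_rot: [-0.0, 0.966, 0.26, 0.0]
wrist_force: [-0.3, -0.8, -3.2]
width: 31.9
```

```bash
python3 av.py; python3 plan.py 600.4 313 280 30.07 2; python3 - <<'E'
from cov import *
grab("k");
crop("scene","k",300,90,160,120,"k1");crop("top","k",60,80,180,135,"k2")
E
```

```text
[607.75 298.76 278.37] [-0.3  -0.   -3.82] [ 0.144 -0.264 -0.018] 32.2 38.15
now [607.8 298.7 278.4] phi 30.12 spin/row 0.0 n 2 step 8.1
[0.4, -8.0, -0.8]
[0.4, -8.0, -0.8]
```

View pics/k1.png

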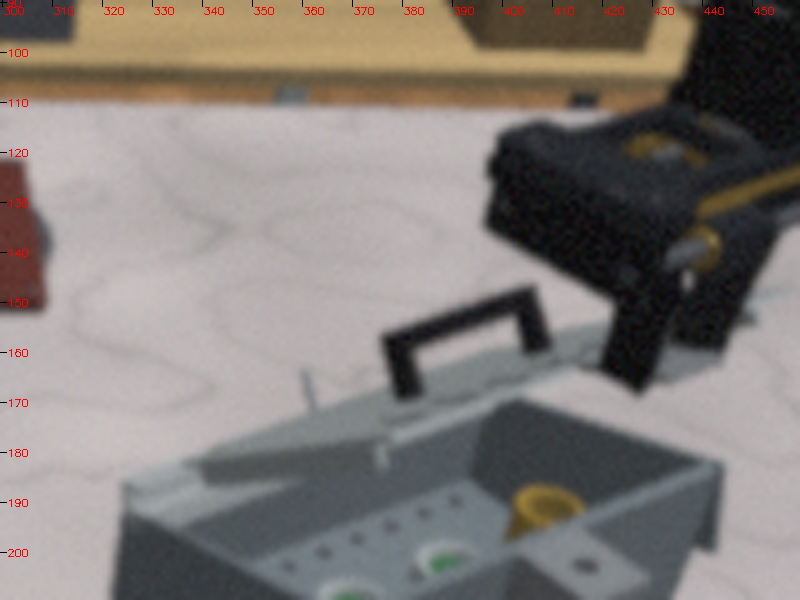

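View pics/k2.png

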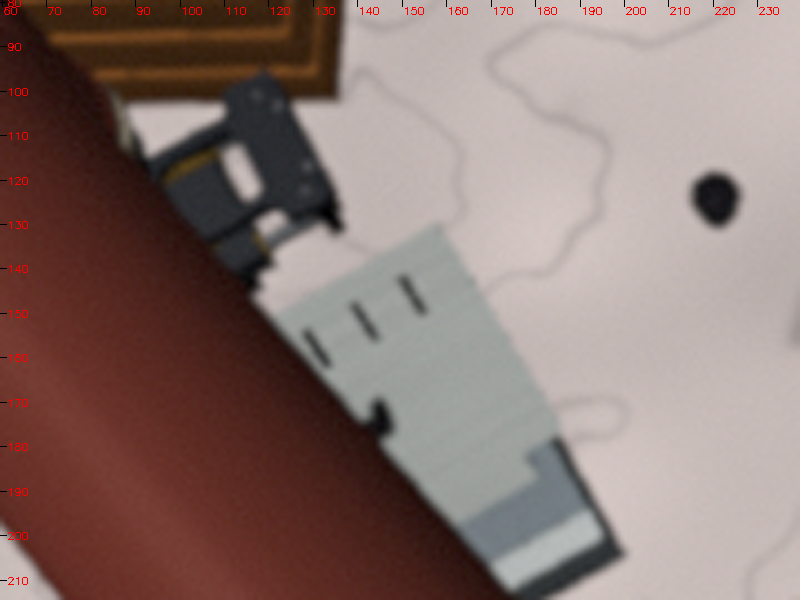

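```bash
python3 - <<'E'
from cov import *
tcp=(607.75,298.76,278.4)
for b in (33,35,37,39):
    P=[Wc(p,tcp,30.1,b) for p in((75,-123,15),(-67,-123,15),(-85,-95,15))]
    print(b,pr("top",P).ravel())
    P=[Wc(p,tcp,30.1,b) for p in((-67,-123,15),(-85,-95,15),(0,-45,48),(0,45,48))];print("   scene",pr("scene",P).ravel())
E
python3 - <<'E'
import sys; sys.path.insert(0,'.')
import os; os.chdir('.')
from h import *
crop("top","k",130,120,80,60,"k3");crop("scene","k",320,130,100,75,"k4")
E
```

```text
33 [158.44  129.076 187.114 177.178 181.097 188.164]
   scene [334.613 175.985 339.306 172.983 376.585 151.836 405.162 142.41 ]
35 [158.476 129.102 186.88  176.565 180.872 187.41 ]
   scene [335.134 178.346 339.867 175.521 376.488 153.369 405.01  143.897]
37 [158.505 129.118 186.611 175.895 180.608 186.598]
   scene [335.706 180.702 340.482 178.052 376.433 154.91  404.903 145.392]
39 [158.528 129.123 186.308 175.171 180.306 185.728]
   scene [336.327 183.051 341.153 180.575 376.42  156.459 404.84  146.892]
```

View pics/k3.png

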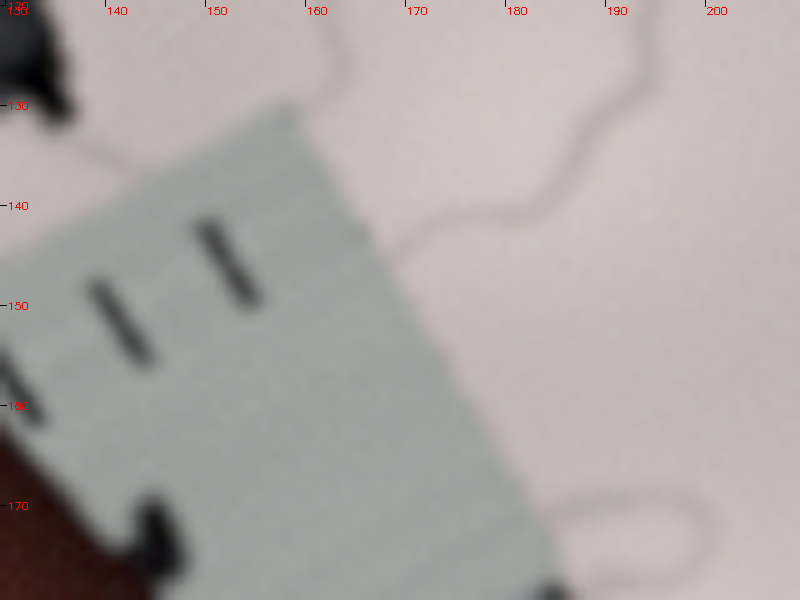

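View pics/k4.png

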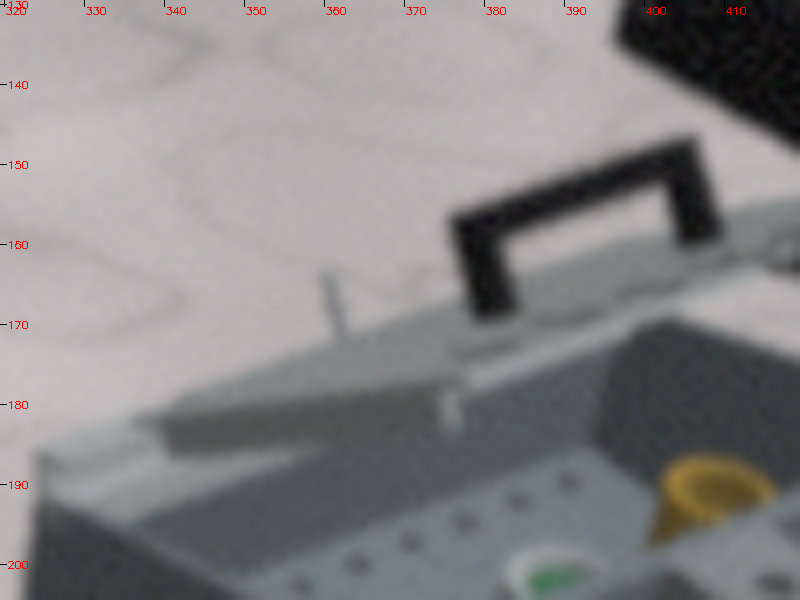

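apply_moves:
  increments:
    - {"hand": 255,"dp": [-3,-2,0],"spin": 0}
    - {"hand": 255,"dp": [-5,-2,2],"spin": 0}
    - {"hand": 255,"dp": [-5,-2,4],"spin": 0}
    - {"hand": 255,"dp": [-5,-2,4],"spin": 0}
    - {"hand": 255,"dp": [-5,-2,4],"spin": 0}
    - {"hand": 255,"dp": [-5,-2,4],"spin": 0}
    - {"hand": 255,"dp": [-5,-2,4],"spin": 0}
    - {"hand": 255,"dp": [-3.5,-2,3],"spin": 0}
    - {"hand": 255,"dp": [0,0,0],"spin": 0}
    - {"hand": 255,"dp": [0,0,0],"spin": 0}

```text
time: 39.3
position: [568.3, 294.2, 253.5]
ee_rot: [0.0, 0.966, 0.26, 0.0]
wrist_force: [-0.4, -0.3, -2.8]
width: 32.6
```

```bash
cat >> av.py <<'E'
q=np.load("fit.npy");th=q[2];d=np.mean(P,0)-[q[0],q[1],0]
print("cab",round(np.cos(th)*d[0]+np.sin(th)*d[1],2),round(-np.sin(th)*d[0]+np.cos(th)*d[1],2),round(d[2],2),"phi",round(np.degrees(2*np.arctan2(s["ee_rot"][2],s["ee_rot"][1])),2),"Fcab",round(float(np.cos(th)*np.mean(F,0)[0]+np.sin(th)*np.mean(F,0)[1]),2),round(float(-np.sin(th)*np.mean(F,0)[0]+np.cos(th)*np.mean(F,0)[1]),2))
E
python3 av.py;python3 - <<'E'
from cov import *
grab("l");
crop("scene","l",300,110,120,90,"l1");crop("top","l",60,80,180,135,"l2")
E
```

```text
[568.41 294.27 253.53] [-0.31  0.07 -3.8 ] [ 0.137 -0.263 -0.009] 31.9 39.55
cab 66.93 -0.16 253.53 phi 30.12 Fcab -0.24 0.22
```

View pics/l1.png

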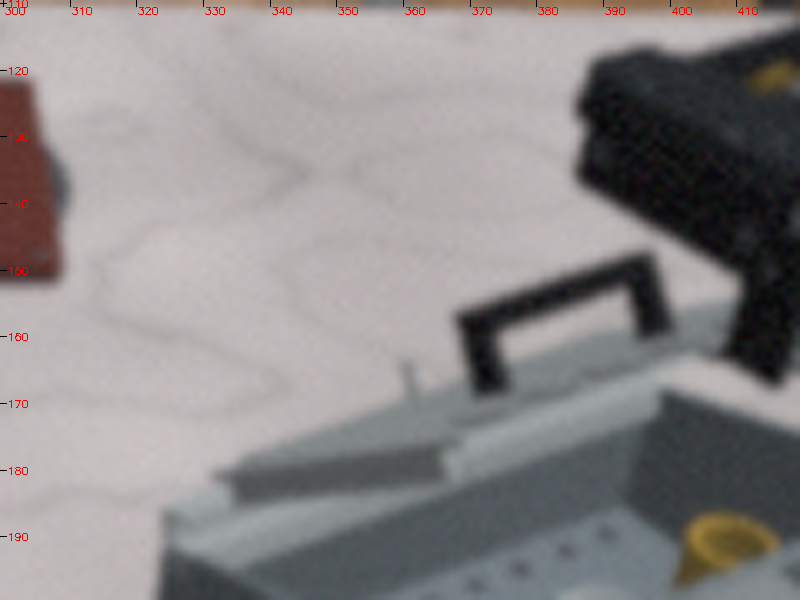

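View pics/l2.png

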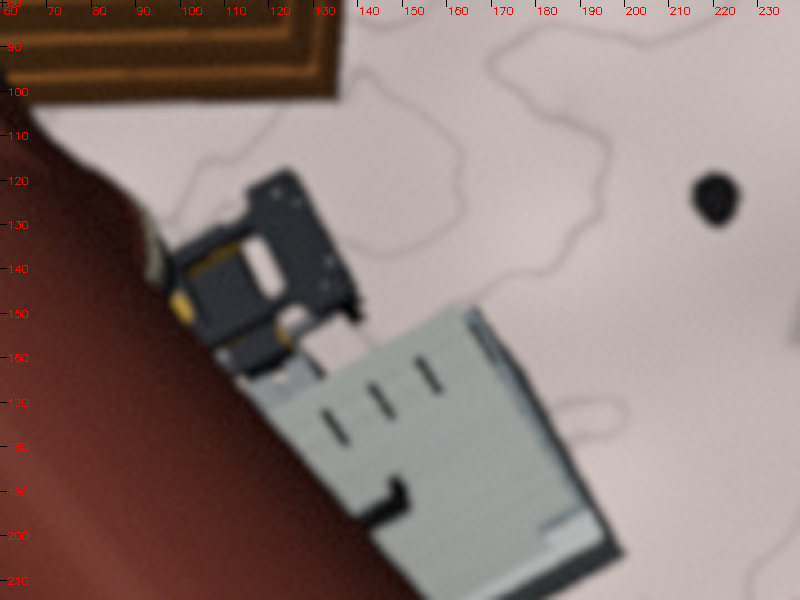

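apply_moves:
  increments:
    - {"hand": 255,"dp": [0,0,2],"spin": 0}
    - {"hand": 255,"dp": [0,0,2],"spin": 0}
    - {"hand": 255,"dp": [0,0,2],"spin": 0}
    - {"hand": 255,"dp": [0,0,0],"spin": 0}
    - {"hand": 255,"dp": [0,0,0],"spin": 0}
    - {"hand": 255,"dp": [0,0,0],"spin": 0}
    - {"hand": 255,"dp": [0,0,0],"spin": 0}
    - {"hand": 255,"dp": [0,0,0],"spin": 0}
    - {"hand": 255,"dp": [0,0,0],"spin": 0}
    - {"hand": 255,"dp": [0,0,0],"spin": 0}

```text
time: 40.7
position: [568.2, 294.3, 247.4]
ee_rot: [-0.0, 0.966, 0.26, 0.0]
wrist_force: [-0.4, 1.2, -3.0]
width: 32.3
```

```bash
python3 av.py
```

```text
[568.15 294.26 247.37] [-0.04  0.29 -3.45] [ 0.133 -0.26   0.003] 32.3 40.95
cab 66.71 -0.04 247.37 phi 30.13 Fcab 0.11 0.27
```

apply_moves:
  increments:
    - {"hand": 255,"dp": [0,0,1],"spin": 0}
    - {"hand": 255,"dp": [0,0,1],"spin": 0}
    - {"hand": 255,"dp": [0,0,0],"spin": 0}
    - {"hand": 255,"dp": [0,0,0],"spin": 0}
    - {"hand": 255,"dp": [0,0,0],"spin": 0}
    - {"hand": 255,"dp": [0,0,0],"spin": 0}
    - {"hand": 255,"dp": [0,0,0],"spin": 0}
    - {"hand": 255,"dp": [0,0,0],"spin": 0}
    - {"hand": 255,"dp": [0,0,0],"spin": 0}
    - {"hand": 255,"dp": [0,0,0],"spin": 0}

```text
time: 42.0
position: [568.1, 294.3, 245.4]
ee_rot: [-0.0, 0.966, 0.26, -0.0]
wrist_force: [0.2, -0.4, -4.5]
width: 32.3
```

```bash
python3 av.py
```

```text
[568.15 294.27 245.39] [-0.11 -0.04 -3.6 ] [ 0.127 -0.267 -0.013] 32.2 42.25
cab 66.71 -0.04 245.39 phi 30.13 Fcab -0.12 0.02
```

apply_moves:
  increments:
    - {"hand": 255,"dp": [0,0,1],"spin": 0}
    - {"hand": 255,"dp": [0,0,1],"spin": 0}
    - {"hand": 255,"dp": [0,0,0],"spin": 0}
    - {"hand": 255,"dp": [0,0,0],"spin": 0}
    - {"hand": 255,"dp": [0,0,0],"spin": 0}
    - {"hand": 255,"dp": [0,0,0],"spin": 0}
    - {"hand": 255,"dp": [0,0,0],"spin": 0}
    - {"hand": 255,"dp": [0,0,0],"spin": 0}
    - {"hand": 255,"dp": [0,0,0],"spin": 0}
    - {"hand": 255,"dp": [0,0,0],"spin": 0}

```text
time: 43.3
position: [568.2, 294.2, 243.4]
ee_rot: [-0.0, 0.966, 0.26, -0.0]
wrist_force: [0.1, -1.3, -3.7]
width: 32.4
```

```bash
python3 av.py
```

```text
[568.16 294.24 243.38] [ 0.12 -0.22 -3.63] [ 0.144 -0.261 -0.007] 31.8 43.55
cab 66.7 -0.06 243.38 phi 30.13 Fcab -0.01 -0.25
```

apply_moves:
  increments:
    - {"hand": 255,"dp": [0,0,1],"spin": 0}
    - {"hand": 255,"dp": [0,0,1],"spin": 0}
    - {"hand": 255,"dp": [0,0,0],"spin": 0}
    - {"hand": 255,"dp": [0,0,0],"spin": 0}
    - {"hand": 255,"dp": [0,0,0],"spin": 0}
    - {"hand": 255,"dp": [0,0,0],"spin": 0}
    - {"hand": 255,"dp": [0,0,0],"spin": 0}
    - {"hand": 255,"dp": [0,0,0],"spin": 0}
    - {"hand": 255,"dp": [0,0,0],"spin": 0}
    - {"hand": 255,"dp": [0,0,0],"spin": 0}

```text
time: 44.6
position: [568.2, 294.2, 241.4]
ee_rot: [-0.0, 0.966, 0.26, 0.0]
wrist_force: [-0.7, 0.5, -2.8]
width: 32.0
```

```bash
python3 av.py
```

```text
[568.16 294.25 241.37] [-0.36  0.03 -3.26] [ 0.15  -0.269  0.016] 32.2 44.85
cab 66.71 -0.06 241.37 phi 30.12 Fcab -0.29 0.21
```

apply_moves:
  increments:
    - {"hand": 255,"dp": [0,0,1],"spin": 0}
    - {"hand": 255,"dp": [0,0,1],"spin": 0}
    - {"hand": 255,"dp": [0,0,0],"spin": 0}
    - {"hand": 255,"dp": [0,0,0],"spin": 0}
    - {"hand": 255,"dp": [0,0,0],"spin": 0}
    - {"hand": 255,"dp": [0,0,0],"spin": 0}
    - {"hand": 255,"dp": [0,0,0],"spin": 0}
    - {"hand": 255,"dp": [0,0,0],"spin": 0}
    - {"hand": 255,"dp": [0,0,0],"spin": 0}
    - {"hand": 255,"dp": [0,0,0],"spin": 0}

```text
time: 45.9
position: [568.1, 294.3, 239.4]
ee_rot: [-0.0, 0.966, 0.26, -0.0]
wrist_force: [-0.4, -0.7, -4.1]
width: 31.8
```

```bash
python3 av.py
```

```text
[568.15 294.26 239.38] [-0.28 -0.42 -3.23] [ 0.091 -0.234 -0.005] 31.9 46.15
cab 66.71 -0.04 239.38 phi 30.12 Fcab -0.46 -0.22
```

apply_moves:
  increments:
    - {"hand": 255,"dp": [0,0,1],"spin": 0}
    - {"hand": 255,"dp": [0,0,0.5],"spin": 0}
    - {"hand": 255,"dp": [0,0,0],"spin": 0}
    - {"hand": 255,"dp": [0,0,0],"spin": 0}
    - {"hand": 255,"dp": [0,0,0],"spin": 0}
    - {"hand": 255,"dp": [0,0,0],"spin": 0}
    - {"hand": 255,"dp": [0,0,0],"spin": 0}
    - {"hand": 255,"dp": [0,0,0],"spin": 0}
    - {"hand": 255,"dp": [0,0,0],"spin": 0}
    - {"hand": 255,"dp": [0,0,0],"spin": 0}

```text
time: 47.2
position: [568.2, 294.2, 237.9]
ee_rot: [-0.0, 0.966, 0.26, -0.0]
wrist_force: [0.1, -0.7, -3.1]
width: 31.8
```

```bash
python3 av.py; python3 - <<'E'
from cov import *
grab("m");
crop("scene","m",300,130,120,90,"m1");crop("top","m",130,150,80,60,"m2")
E
```

```text
[568.17 294.24 237.89] [-0.1  -0.26 -3.35] [ 0.052 -0.199 -0.006] 32.3 47.45
cab 66.71 -0.07 237.89 phi 30.12 Fcab -0.22 -0.18
```

View pics/m1.png

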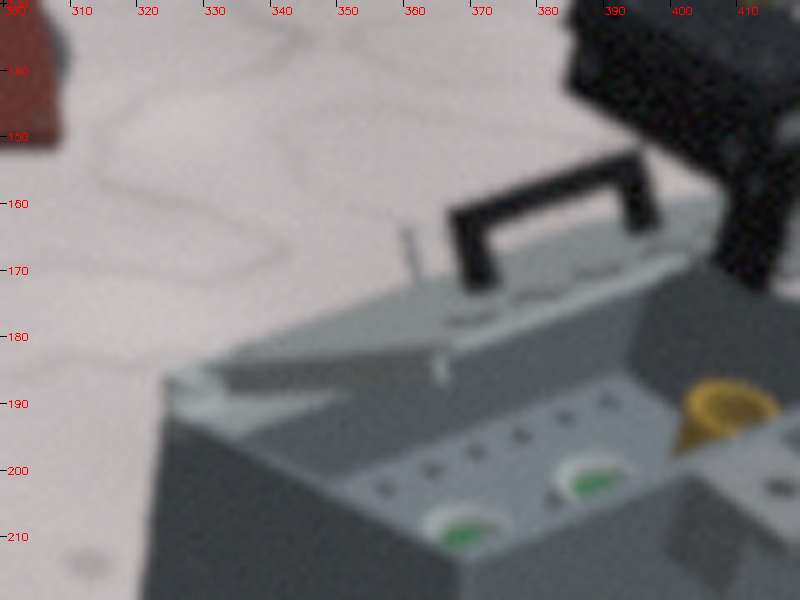

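View pics/m2.png

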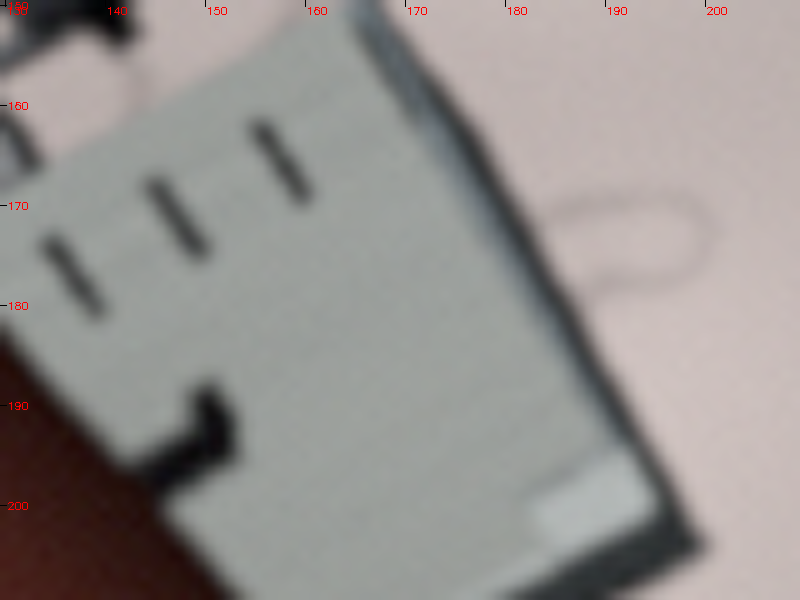

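apply_moves:
  increments:
    - {"hand": 255,"dp": [0,0,-4],"spin": 0}
    - {"hand": 255,"dp": [1,0,-8],"spin": 0}
    - {"hand": 255,"dp": [4,0,-8],"spin": 0}
    - {"hand": 255,"dp": [7,0,-4],"spin": 0}
    - {"hand": 255,"dp": [8,0,0],"spin": 0}
    - {"hand": 255,"dp": [8,0,2],"spin": 0}
    - {"hand": 255,"dp": [6.5,0,5],"spin": 0}
    - {"hand": 255,"dp": [0,0,5.5],"spin": 0}
    - {"hand": 255,"dp": [0,0,0],"spin": 0}
    - {"hand": 255,"dp": [0,0,0],"spin": 0}

```text
time: 48.6
position: [597.7, 311.4, 248.9]
ee_rot: [0.0, 0.966, 0.26, -0.0]
wrist_force: [0.7, -0.4, -3.4]
width: 32.2
```

```bash
python3 av.py; python3 - <<'E'
from cov import *
grab("n");
crop("scene","n",300,110,120,90,"n1")
E
```

```text
[597.88 311.49 249.53] [ 0.26 -0.05 -3.04] [ 0.141 -0.253 -0.006] 31.8 48.85
cab 101.06 -0.03 249.53 phi 30.12 Fcab 0.2 -0.17
```

View pics/n1.png

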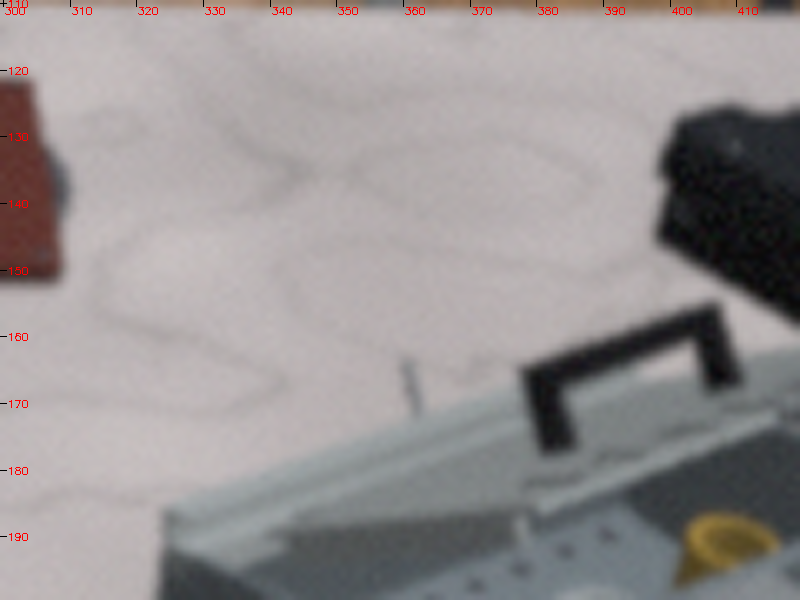

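apply_moves:
  increments:
    - {"hand": 255,"dp": [-2.4,0,1.8],"spin": 0}
    - {"hand": 255,"dp": [-2.4,0,1.8],"spin": 0}
    - {"hand": 255,"dp": [-2.4,0,1.8],"spin": 0}
    - {"hand": 255,"dp": [-2.4,0,1.8],"spin": 0}
    - {"hand": 255,"dp": [-2.4,0,1.8],"spin": 0}
    - {"hand": 255,"dp": [-2.4,0,1.8],"spin": 0}
    - {"hand": 255,"dp": [-2.4,0,1.8],"spin": 0}
    - {"hand": 255,"dp": [-2.4,0,1.8],"spin": 0}
    - {"hand": 255,"dp": [0,0,0],"spin": 0}
    - {"hand": 255,"dp": [0,0,0],"spin": 0}

```text
time: 50.0
position: [581.4, 301.9, 235.0]
ee_rot: [0.0, 0.966, 0.26, 0.0]
wrist_force: [-0.7, 0.1, -2.5]
width: 32.3
```

```bash
python3 av.py; python3 - <<'E'
from cov import *
grab("o");
crop("scene","o",300,120,120,90,"o1");crop("top","o",130,150,80,60,"o2")
E
```

```text
[581.47 301.98 235.06] [ 0.07 -0.05 -3.39] [ 0.139 -0.259  0.012] 32.4 50.25
cab 82.11 -0.04 235.06 phi 30.12 Fcab 0.03 -0.08
```

View pics/o1.png

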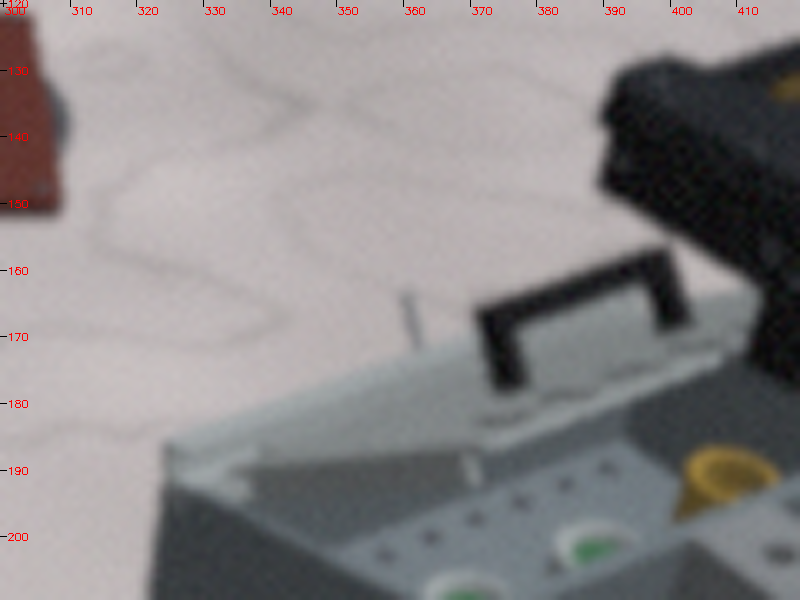

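View pics/o2.png

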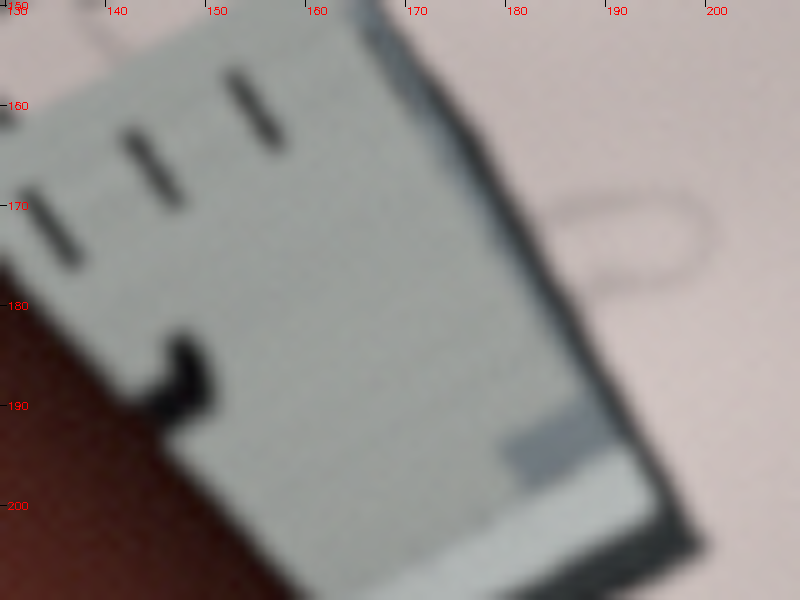

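apply_moves:
  increments:
    - {"hand": 255,"dp": [-1.3,0,1],"spin": 0}
    - {"hand": 255,"dp": [-1.3,0,1],"spin": 0}
    - {"hand": 255,"dp": [-1.3,0,1],"spin": 0}
    - {"hand": 255,"dp": [-1.3,0,1],"spin": 0}
    - {"hand": 255,"dp": [-1.3,0,1],"spin": 0}
    - {"hand": 255,"dp": [-1.3,0,1],"spin": 0}
    - {"hand": 255,"dp": [0,0,0],"spin": 0}
    - {"hand": 255,"dp": [0,0,0],"spin": 0}
    - {"hand": 255,"dp": [0,0,0],"spin": 0}
    - {"hand": 255,"dp": [0,0,0],"spin": 0}

```text
time: 51.4
position: [574.7, 298.0, 229.0]
ee_rot: [-0.0, 0.966, 0.26, 0.0]
wrist_force: [0.3, -0.2, -3.2]
width: 32.0
```

```bash
python3 av.py; python3 - <<'E'
from cov import *
grab("p");
crop("scene","p",300,120,120,90,"p1");crop("top","p",130,150,80,60,"p2")
E
```

```text
[574.68 298.05 229.  ] [ 0.29 -0.04 -3.56] [ 0.154 -0.266  0.001] 32.2 51.65
cab 74.25 -0.04 229.0 phi 30.12 Fcab 0.24 -0.18
```

View pics/p1.png

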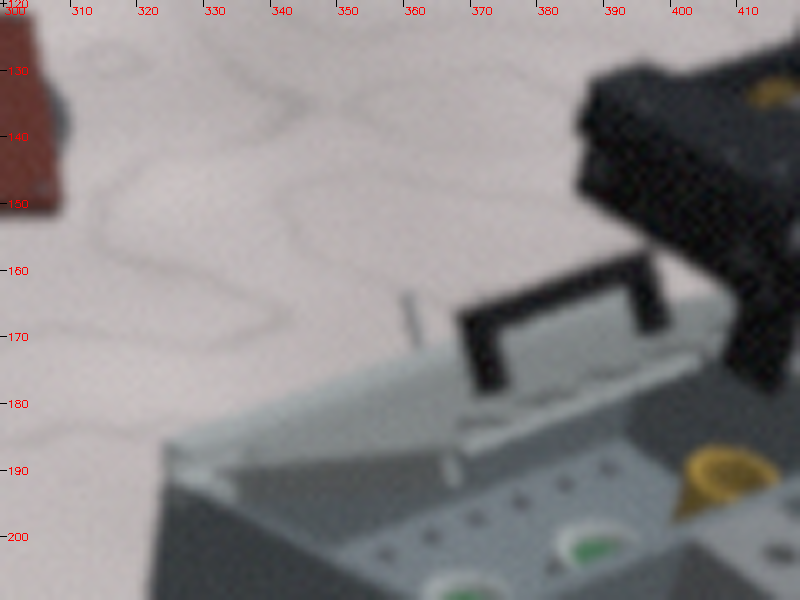

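View pics/p2.png

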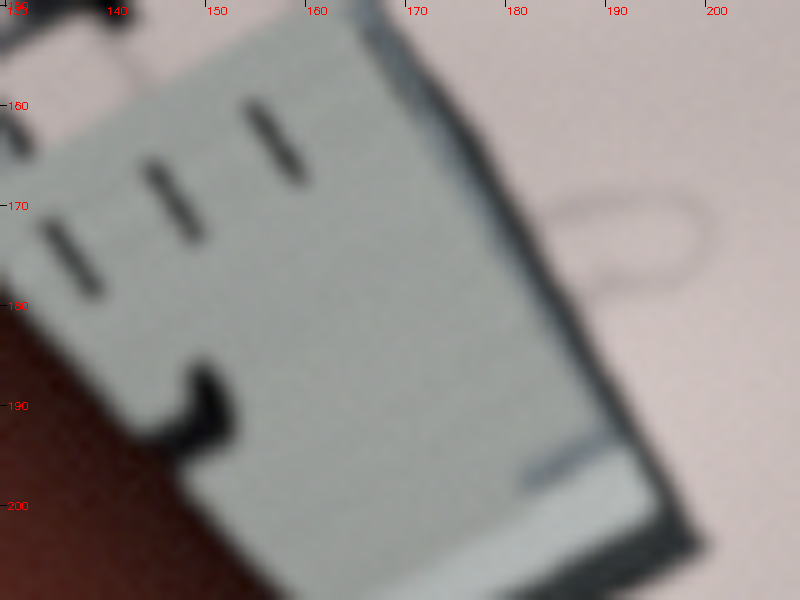

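apply_moves:
  increments:
    - {"hand": 255,"dp": [-1.0,0,0.7],"spin": 0}
    - {"hand": 255,"dp": [-1.0,0,0.7],"spin": 0}
    - {"hand": 255,"dp": [-1.0,0,0.7],"spin": 0}
    - {"hand": 255,"dp": [-1.0,0,0.7],"spin": 0}
    - {"hand": 255,"dp": [0,0,0],"spin": 0}
    - {"hand": 255,"dp": [0,0,0],"spin": 0}
    - {"hand": 255,"dp": [0,0,0],"spin": 0}
    - {"hand": 255,"dp": [0,0,0],"spin": 0}
    - {"hand": 255,"dp": [0,0,0],"spin": 0}
    - {"hand": 255,"dp": [0,0,0],"spin": 0}

```text
time: 52.8
position: [571.2, 296.0, 226.2]
ee_rot: [-0.0, 0.966, 0.26, 0.0]
wrist_force: [0.1, 0.1, -4.1]
width: 32.3
```

```bash
python3 av.py
```

```text
[571.2  296.03 226.2 ] [-0.02  0.24 -3.46] [ 0.136 -0.265  0.004] 32.0 53.05
cab 70.23 -0.03 226.2 phi 30.12 Fcab 0.1 0.22
```

apply_moves:
  increments:
    - {"hand": 255,"dp": [-1.0,0,0.7],"spin": 0}
    - {"hand": 255,"dp": [-1.0,0,0.7],"spin": 0}
    - {"hand": 255,"dp": [0,0,0],"spin": 0}
    - {"hand": 255,"dp": [0,0,0],"spin": 0}
    - {"hand": 255,"dp": [0,0,0],"spin": 0}
    - {"hand": 255,"dp": [0,0,0],"spin": 0}
    - {"hand": 255,"dp": [0,0,0],"spin": 0}
    - {"hand": 255,"dp": [0,0,0],"spin": 0}
    - {"hand": 255,"dp": [0,0,0],"spin": 0}
    - {"hand": 255,"dp": [0,0,0],"spin": 0}

```text
time: 54.1
position: [570.8, 295.0, 225.7]
ee_rot: [-0.0, 0.966, 0.259, 0.002]
wrist_force: [4.6, 1.0, -0.6]
width: 31.8
```

```bash
python3 av.py
```

```text
[570.82 295.04 225.71] [4.83 1.18 0.3 ] [ 0.331 -1.432 -0.094] 32.1 54.35
cab 69.4 -0.71 225.71 phi 30.07 Fcab 4.77 -1.4
```

apply_moves:
  increments:
    - {"hand": 255,"dp": [0.7,0,-0.5],"spin": 0}
    - {"hand": 255,"dp": [0,0,0],"spin": 0}
    - {"hand": 255,"dp": [0,0,0],"spin": 0}
    - {"hand": 255,"dp": [1.9,0,2.8],"spin": 0}
    - {"hand": 255,"dp": [1.9,0,2.8],"spin": 0}
    - {"hand": 255,"dp": [1.8,0,2.9],"spin": 0}
    - {"hand": 255,"dp": [1.8,0,2.9],"spin": 0}
    - {"hand": 255,"dp": [0,0,0],"spin": 0}
    - {"hand": 255,"dp": [0,0,0],"spin": 0}
    - {"hand": 255,"dp": [0,0,0],"spin": 0}
  grip_force: 12

```text
time: 55.4
position: [576.9, 299.2, 213.8]
ee_rot: [-0.0, 0.966, 0.26, 0.0]
wrist_force: [5.0, 0.8, 1.3]
width: 33.6
```

```bash
python3 av.py; python3 - <<'E'
from cov import *
grab("q");
crop("scene","q",300,120,120,90,"q1");crop("top","q",130,150,80,60,"q2")
E
```

```text
[576.89 299.21 213.8 ] [ 5.45 -0.08  1.75] [-3.000e-02 -1.111e+00  1.000e-03] 33.5 55.65
cab 76.75 -0.13 213.8 phi 30.11 Fcab 4.68 -2.8
```

View pics/q1.png

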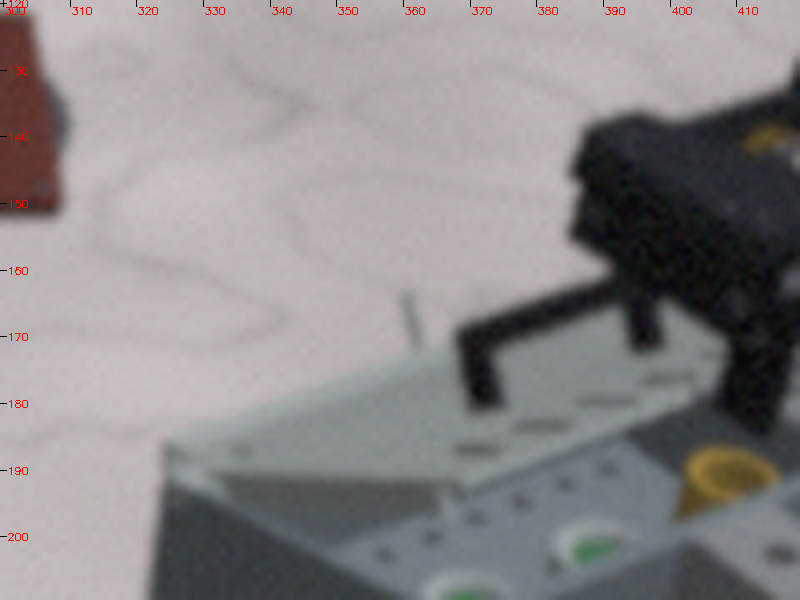

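View pics/q2.png

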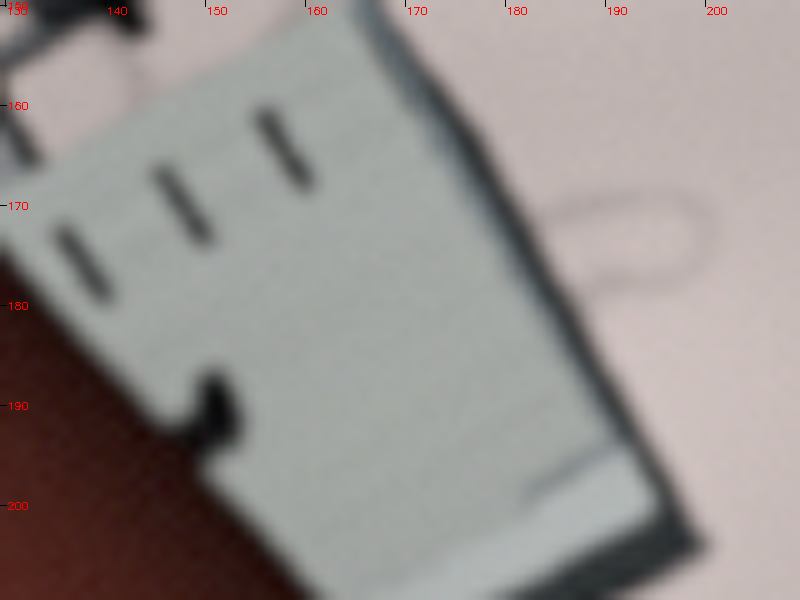

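apply_moves:
  increments:
    - {"hand": 255,"dp": [0.5,0.6,0],"spin": 0}
    - {"hand": 255,"dp": [0.3,0.6,0],"spin": 0}
    - {"hand": 255,"dp": [1.6,0,2.8],"spin": 0}
    - {"hand": 255,"dp": [1.6,0,2.8],"spin": 0}
    - {"hand": 255,"dp": [1.5,0,2.8],"spin": 0}
    - {"hand": 255,"dp": [1.5,0,2.8],"spin": 0}
    - {"hand": 255,"dp": [0,0,0],"spin": 0}
    - {"hand": 255,"dp": [0,0,0],"spin": 0}
    - {"hand": 255,"dp": [0,0,0],"spin": 0}
    - {"hand": 255,"dp": [0,0,0],"spin": 0}
  grip_force: 12

```text
time: 56.8
position: [582.8, 301.4, 202.6]
ee_rot: [0.0, 0.966, 0.26, -0.0]
wrist_force: [-0.7, -1.4, -1.7]
width: 33.7
```

```bash
python3 av.py
```

```text
[582.93 301.43 202.63] [-1.33 -0.7  -1.94] [-0.154  0.389 -0.023] 33.7 57.05
cab 83.09 -1.24 202.63 phi 30.12 Fcab -1.51 0.06
```

apply_moves:
  increments:
    - {"hand": 255,"dp": [1.0,0,2.8],"spin": 0}
    - {"hand": 255,"dp": [1.2,0,2.9],"spin": 0}
    - {"hand": 255,"dp": [1.2,0,2.9],"spin": 0}
    - {"hand": 255,"dp": [1.2,0,2.9],"spin": 0}
    - {"hand": 255,"dp": [0,0,0],"spin": 0}
    - {"hand": 255,"dp": [0,0,0],"spin": 0}
    - {"hand": 255,"dp": [0,0,0],"spin": 0}
    - {"hand": 255,"dp": [0,0,0],"spin": 0}
    - {"hand": 255,"dp": [0,0,0],"spin": 0}
    - {"hand": 255,"dp": [0,0,0],"spin": 0}
  grip_force: 12

```text
time: 58.1
position: [587.1, 303.7, 191.2]
ee_rot: [0.0, 0.966, 0.26, -0.0]
wrist_force: [0.2, -0.5, -1.0]
width: 33.8
```

```bash
python3 av.py; python3 - <<'E'
from cov import *
grab("r");
crop("scene","r",300,140,160,120,"r1");crop("top","r",80,140,130,98,"r2")
E
```

```text
[587.1  303.77 191.18] [ 0.03 -0.4  -1.4 ] [-0.145  0.    -0.008] 33.7 58.35
cab 87.87 -1.31 191.18 phi 30.12 Fcab -0.18 -0.36
```

View pics/r1.png

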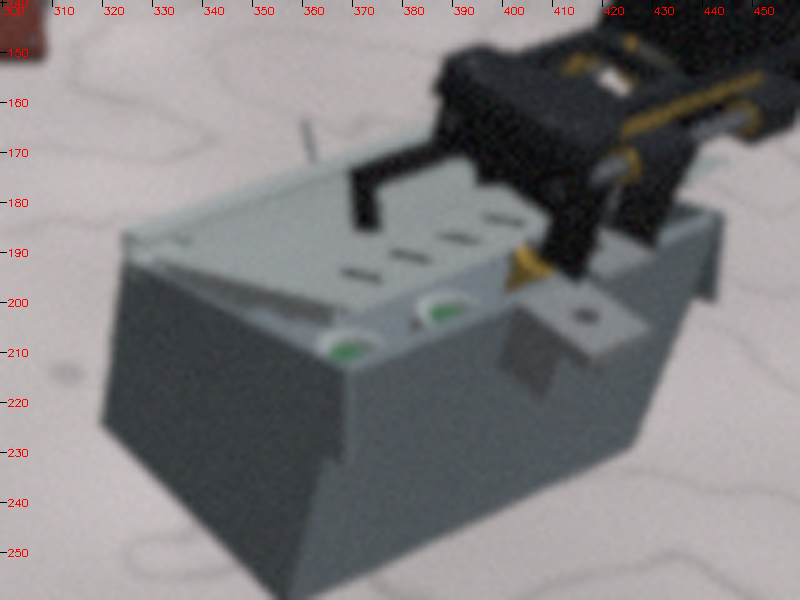

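View pics/r2.png

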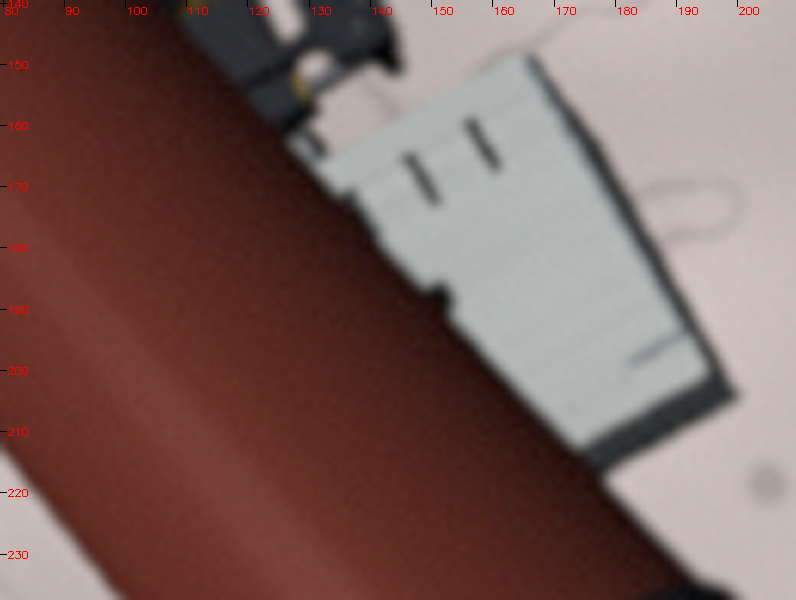

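apply_moves:
  increments:
    - {"hand": 255,"dp": [1.1,0,3],"spin": 0}
    - {"hand": 255,"dp": [1.1,0,3],"spin": 0}
    - {"hand": 255,"dp": [1.1,0,3],"spin": 0}
    - {"hand": 255,"dp": [1.1,0,3],"spin": 0}
    - {"hand": 255,"dp": [0.9,0,2.5],"spin": 0}
    - {"hand": 255,"dp": [0.9,0,2.5],"spin": 0}
    - {"hand": 255,"dp": [0,0,0],"spin": 0}
    - {"hand": 255,"dp": [0,0,0],"spin": 0}
    - {"hand": 255,"dp": [0,0,0],"spin": 0}
    - {"hand": 255,"dp": [0,0,0],"spin": 0}
  grip_force: 12

```text
time: 59.5
position: [592.4, 306.9, 174.2]
ee_rot: [0.0, 0.966, 0.26, -0.0]
wrist_force: [-0.4, -0.5, -1.0]
width: 33.8
```

```bash
python3 av.py; python3 - <<'E'
from cov import *
grab("s");
crop("scene","s",340,140,100,75,"s1")
E
```

```text
[592.36 306.88 174.2 ] [ 0.25 -0.34 -1.13] [-0.09   0.056 -0.046] 33.4 59.75
cab 93.98 -1.25 174.2 phi 30.12 Fcab 0.05 -0.42
```

View pics/s1.png

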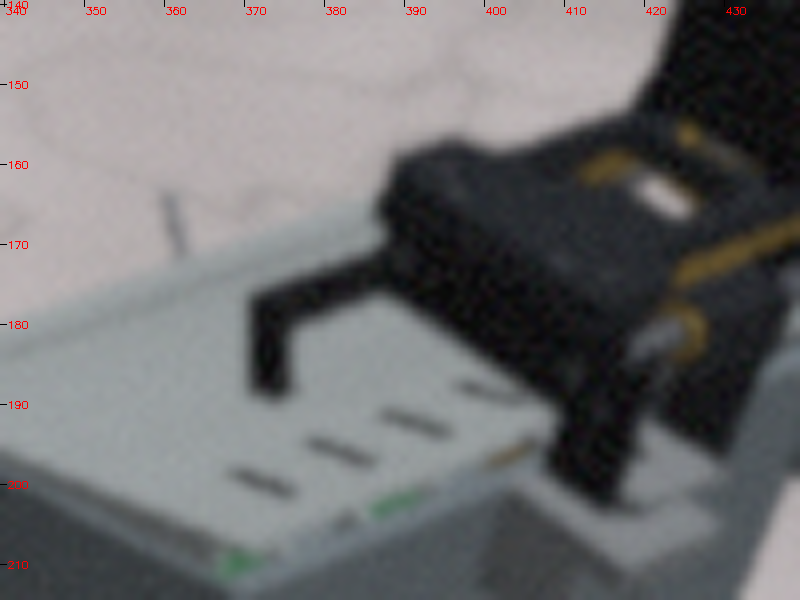

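apply_moves:
  increments:
    - {"hand": 255,"dp": [0.6,0,2],"spin": 0}
    - {"hand": 255,"dp": [0.5,0,2],"spin": 0}
    - {"hand": 255,"dp": [0.5,0,2],"spin": 0}
    - {"hand": 255,"dp": [0.4,0,2],"spin": 0}
    - {"hand": 255,"dp": [0.4,0,2],"spin": 0}
    - {"hand": 255,"dp": [0.2,0,1],"spin": 0}
    - {"hand": 255,"dp": [0,0,0],"spin": 0}
    - {"hand": 255,"dp": [0,0,0],"spin": 0}
    - {"hand": 255,"dp": [0,0,0],"spin": 0}
    - {"hand": 255,"dp": [0,0,0],"spin": 0}
  grip_force: 12

```text
time: 60.9
position: [594.9, 308.3, 163.4]
ee_rot: [-0.0, 0.966, 0.26, 0.0]
wrist_force: [3.0, 1.2, 0.1]
width: 33.8
```

```bash
python3 av.py
```

```text
[594.92 308.27 163.33] [ 2.73  0.8  -0.34] [ 0.121 -0.559 -0.03 ] 33.8 61.15
cab 96.89 -1.33 163.33 phi 30.12 Fcab 2.76 -0.67
```

apply_moves:
  increments:
    - {"hand": 255,"dp": [0.5,0,1],"spin": 0}
    - {"hand": 255,"dp": [0,0,0],"spin": 0}
    - {"hand": 255,"dp": [0,0,0],"spin": 0}
    - {"hand": 120,"dp": [0,0,0],"spin": 0}
    - {"hand": 120,"dp": [0,0,0],"spin": 0}
    - {"hand": 120,"dp": [0,0,0],"spin": 0}
    - {"hand": 120,"dp": [0,0,0],"spin": 0}
    - {"hand": 120,"dp": [0,0,-15],"spin": 0}
    - {"hand": 120,"dp": [0,0,-30],"spin": 0}
    - {"hand": 120,"dp": [0,0,-35],"spin": 0}
  grip_force: 12

```text
time: 62.2
position: [594.6, 308.3, 243.3]
ee_rot: [0.0, 0.966, 0.26, -0.001]
wrist_force: [1.2, 0.8, 0.3]
width: 46.0
```

```bash
python3 av.py; python3 - <<'E'
from cov import *
grab("t");
crop("scene","t",310,150,120,90,"t1");crop("top","t",80,140,130,98,"t2")
E
```

```text
[595.67 309.33 245.94] [0.29 0.11 0.87] [ 0.009 -0.031 -0.002] 46.1 62.45
cab 98.07 -0.78 245.94 phi 30.13 Fcab 0.31 -0.05
```

View pics/t1.png

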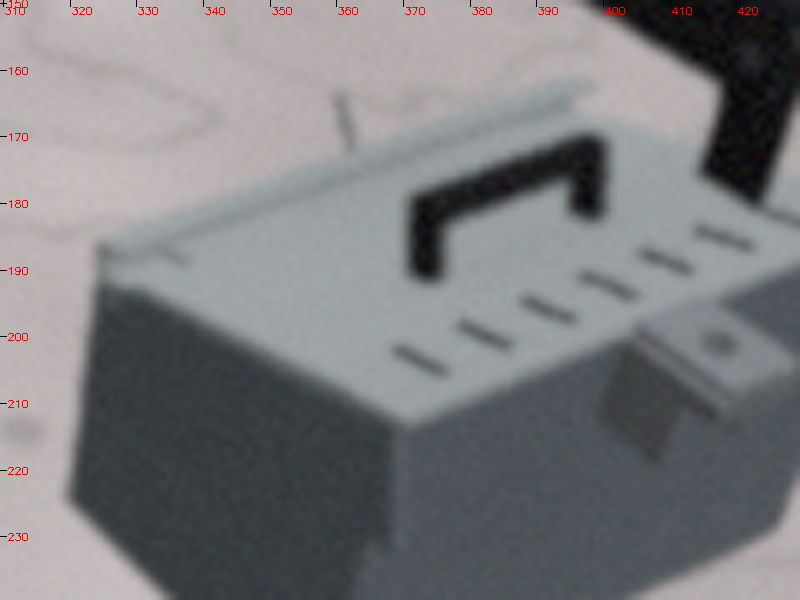

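View pics/t2.png

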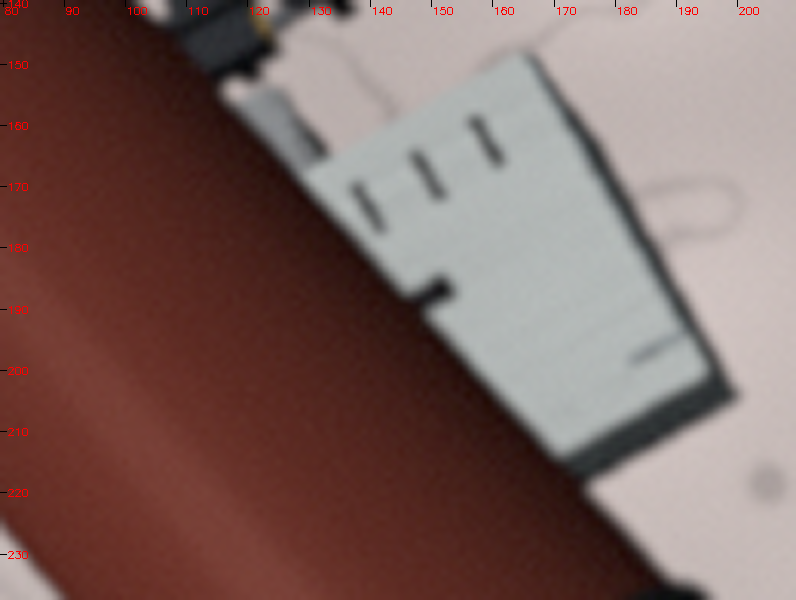

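```bash
python3 - <<'E'
from cov import *
from scipy.optimize import least_squares
a=cp((113,164),220,190,170,110); b=cp((517,143),130,145,160,165)
f=lambda v:np.r_[pr("top",[v[0],v[1],88])[0]-a,pr("scene",[v[0],v[1],88])[0]-b]
o=least_squares(f,[431,-26]);print(o.x,o.fun)
E
python3 plan.py 480 40 220 98 12
```

```text
[432.177 -23.502] [-0.104 -0.052 -0.1   -0.084]
now [594.8 308.1 241.2] phi 30.13 spin/row -0.099 n 12 step 24.4
[-19.5, 14.5, 1.8]
[-20.8, 12.5, 1.8]
[-22.0, 10.4, 1.8]
[-22.9, 8.2, 1.8]
[-23.6, 5.9, 1.8]
[-24.0, 3.6, 1.8]
[-24.3, 1.2, 1.8]
[-24.3, -1.2, 1.8]
[-24.0, -3.6, 1.8]
[-23.6, -6.0, 1.8]
[-22.9, -8.3, 1.8]
[-21.9, -10.5, 1.8]
```

```bash
python3 plan.py 433 -23.5 190 98 16
```

```text
now [594.8 308.1 241.2] phi 30.13 spin/row -0.074 n 16 step 23.3
[-19.1, 12.9, 3.2]
[-20.0, 11.4, 3.2]
[-20.8, 9.9, 3.2]
[-21.5, 8.3, 3.2]
[-22.1, 6.7, 3.2]
[-22.5, 5.1, 3.2]
[-22.8, 3.4, 3.2]
[-23.0, 1.7, 3.2]
[-23.1, -0.0, 3.2]
[-23.0, -1.7, 3.2]
[-22.8, -3.4, 3.2]
[-22.5, -5.1, 3.2]
[-22.1, -6.8, 3.2]
[-21.5, -8.4, 3.2]
[-20.8, -9.9, 3.2]
[-20.0, -11.4, 3.2]
```

apply_moves:
  increments:
    - {"hand": 120,"dp": [-19.1,12.9,0],"spin": -0.074}
    - {"hand": 120,"dp": [-20.0,11.4,0],"spin": -0.074}
    - {"hand": 120,"dp": [-20.8,9.9,0],"spin": -0.074}
    - {"hand": 120,"dp": [-21.5,8.3,0],"spin": -0.074}
    - {"hand": 120,"dp": [-22.1,6.7,0],"spin": -0.074}
    - {"hand": 120,"dp": [-22.5,5.1,0],"spin": -0.074}
    - {"hand": 120,"dp": [-22.8,3.4,3],"spin": -0.074}
    - {"hand": 120,"dp": [-23.0,1.7,3],"spin": -0.074}
    - {"hand": 120,"dp": [-23.1,0,3],"spin": -0.074}
    - {"hand": 120,"dp": [-23.0,-1.7,3],"spin": -0.074}

```text
time: 63.6
position: [493.3, 100.2, 229.4]
ee_rot: [-0.0, 0.805, 0.593, -0.0]
wrist_force: [0.9, -0.6, 0.6]
width: 46.2
```

apply_moves:
  increments:
    - {"hand": 120,"dp": [-22.8,-3.4,7],"spin": -0.074}
    - {"hand": 120,"dp": [-22.5,-5.1,7],"spin": -0.074}
    - {"hand": 120,"dp": [-22.1,-6.8,7],"spin": -0.074}
    - {"hand": 120,"dp": [-21.5,-8.4,7],"spin": -0.074}
    - {"hand": 120,"dp": [-20.8,-9.9,7],"spin": -0.074}
    - {"hand": 120,"dp": [-20.0,-11.4,7],"spin": -0.074}
    - {"hand": 120,"dp": [0,0,0],"spin": 0}
    - {"hand": 120,"dp": [0,0,0],"spin": 0}
    - {"hand": 120,"dp": [0,0,0],"spin": 0}
    - {"hand": 120,"dp": [0,0,0],"spin": 0}

```text
time: 64.6
position: [433.9, -22.3, 188.3]
ee_rot: [-0.0, 0.656, 0.755, 0.0]
wrist_force: [0.3, 1.1, 0.0]
width: 46.1
```

```bash
python3 av.py; python3 plan.py 432.2 -23.5 130 98 5;python3 - <<'E'
from cov import *
grab("u");
crop("scene","u",380,180,60,45,"u1");crop("top","u",75,135,140,115,"u2");crop("scene","u",240,120,80,60,"u3")
crop("scene","u",310,150,140,110,"u4")
E
```

```text
[433.77 -22.57 188.26] [-0.01  0.21 -0.04] [-0.013 -0.101  0.024] 46.2 64.85
cab -208.34 -206.89 188.26 phi 97.98 Fcab 0.09 0.19
now [433.6 -23.  188.2] phi 97.98 spin/row -0.0 n 5 step 11.6
[-0.1, -0.3, 11.6]
[-0.1, -0.3, 11.6]
[-0.1, -0.3, 11.6]
[-0.1, -0.3, 11.6]
[-0.1, -0.3, 11.6]
```

View pics/u1.png

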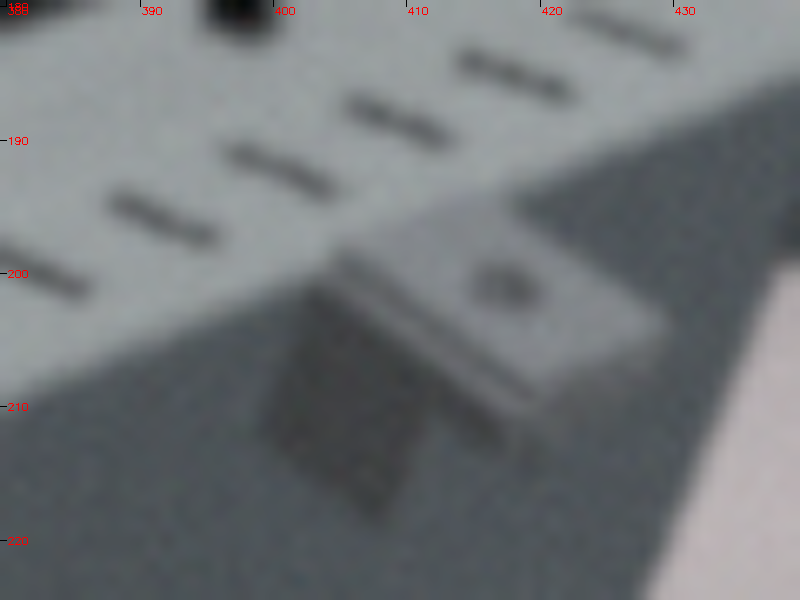

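View pics/u2.png

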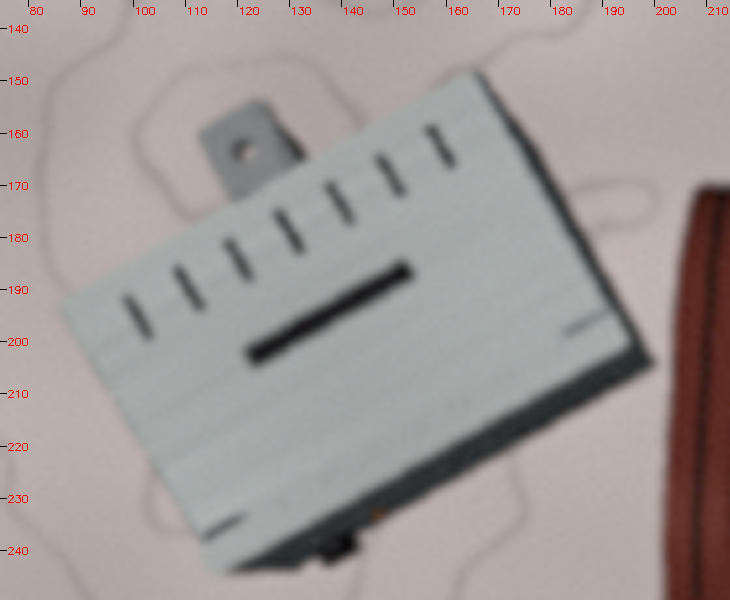

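View pics/u4.png

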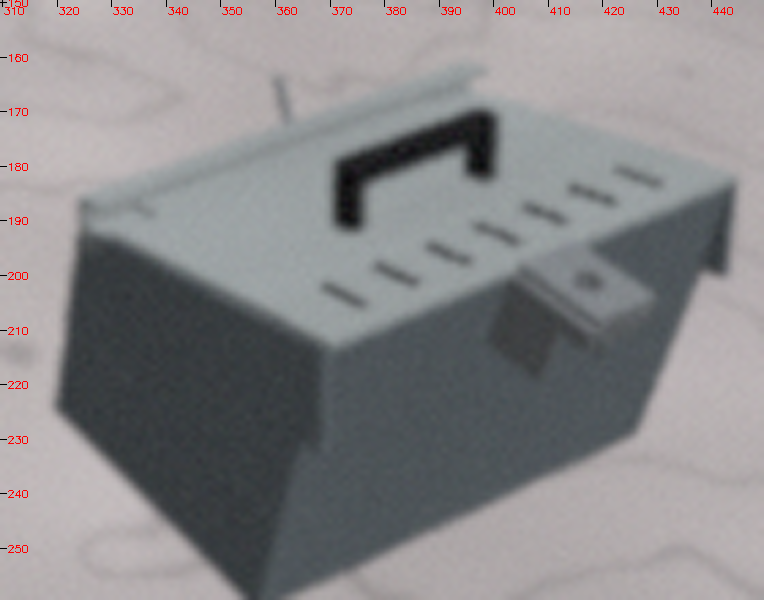

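apply_moves:
  increments:
    - {"hand": 120,"dp": [-0.3,-0.5,20],"spin": 0}
    - {"hand": 120,"dp": [-0.3,-0.5,20],"spin": 0}
    - {"hand": 120,"dp": [0,-0.4,20],"spin": 0}
    - {"hand": 120,"dp": [0,0,20],"spin": 0}
    - {"hand": 120,"dp": [0,0,20],"spin": 0}
    - {"hand": 120,"dp": [0,0,15],"spin": 0}
    - {"hand": 120,"dp": [0,0,6],"spin": 0}
    - {"hand": 120,"dp": [0,0,0],"spin": 0}
    - {"hand": 120,"dp": [0,0,0],"spin": 0}
    - {"hand": 120,"dp": [0,0,0],"spin": 0}
  grip_force: 30

```text
time: 66.0
position: [432.8, -24.0, 68.0]
ee_rot: [0.001, 0.656, 0.754, 0.0]
wrist_force: [-0.0, 0.6, 0.6]
width: 46.1
```

```bash
python3 av.py; python3 - <<'E'
from cov import *
grab("v");crop("scene","v",235,140,80,60,"v1");crop("top","v",210,190,80,60,"v2")
E
```

```text
[432.64 -24.07  67.75] [-0.08  0.1   0.01] [-0.008 -0.106  0.016] 45.8 66.25
cab -210.08 -207.62 67.75 phi 97.95 Fcab -0.02 0.13
```

View pics/v1.png

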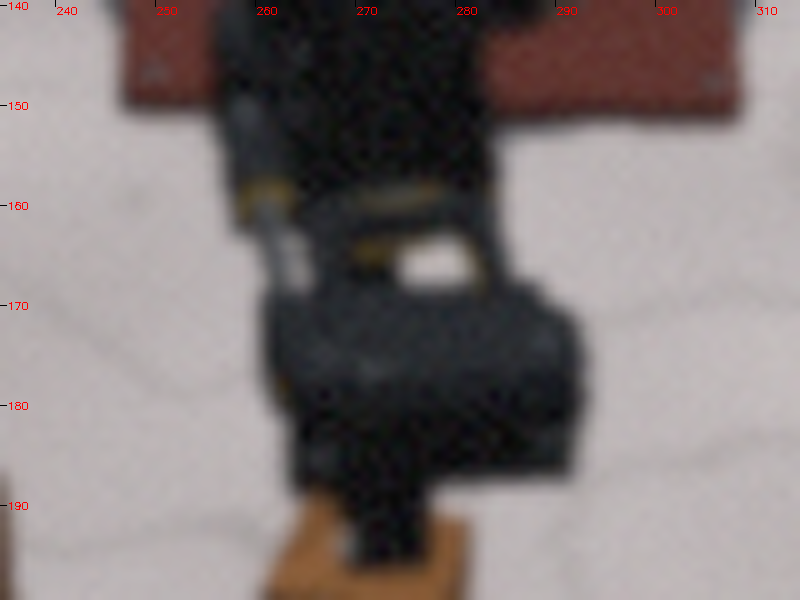

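```bash
python3 - <<'E'
from cov import *
tcp=np.array([432.6,-24.1,67.8]);ph=np.radians(98);tx=np.array([np.cos(ph),np.sin(ph),0]);ty=np.array([np.sin(ph),-np.cos(ph),0])
for sgn in(1,):
  for a in(-9.5,0,9.5): print(pr("scene",[tcp+ty*38*sgn+tx*a])[0]-[235-.5,140-.5],)
print("collar L/R",[(pr("scene",[[432.2,y,51]])[0]-[234.5,139.5])*10 for y in(-32.5,-14.5)])
E
```

```text
[35.22 58.68]
[38.651 58.442]
[42.074 58.205]
collar L/R [array([335.682, 546.18 ]), array([398.716, 547.36 ])]
```

View pics/v2.png

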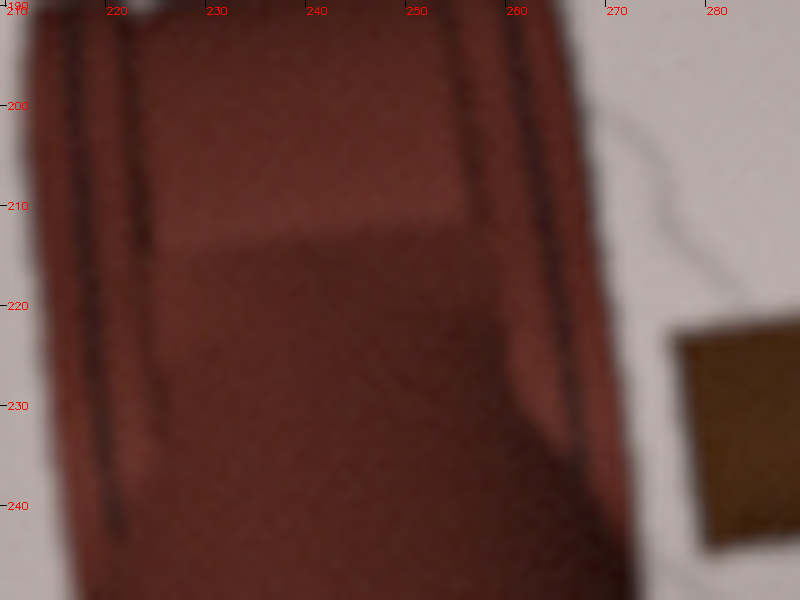

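apply_moves:
  increments:
    - {"hand": 255,"dp": [0,0,0],"spin": 0}
    - {"hand": 255,"dp": [0,0,0],"spin": 0}
    - {"hand": 255,"dp": [0,0,0],"spin": 0}
    - {"hand": 255,"dp": [0,0,0],"spin": 0}
    - {"hand": 255,"dp": [0,0,0],"spin": 0}
    - {"hand": 255,"dp": [0,0,0],"spin": 0}
    - {"hand": 255,"dp": [0,0,-5],"spin": 0}
    - {"hand": 255,"dp": [0,0,-10],"spin": 0}
    - {"hand": 255,"dp": [0,0,-20],"spin": 0}
    - {"hand": 255,"dp": [0,0,-25],"spin": 0}
  grip_force: 30

```text
time: 67.4
position: [431.8, -23.6, 128.0]
ee_rot: [-0.001, 0.656, 0.755, -0.0]
wrist_force: [-0.1, 0.2, -0.3]
width: 21.5
```

apply_moves:
  increments:
    - {"hand": 255,"dp": [0,0,-30],"spin": 0}
    - {"hand": 255,"dp": [0,0,-30],"spin": 0}
    - {"hand": 255,"dp": [0,0,-30],"spin": 0}
    - {"hand": 255,"dp": [0,0,-30],"spin": 0}
    - {"hand": 255,"dp": [0,0,0],"spin": 0}
    - {"hand": 255,"dp": [0,0,0],"spin": 0}
    - {"hand": 255,"dp": [0,0,0],"spin": 0}
    - {"hand": 255,"dp": [0,0,0],"spin": 0}
    - {"hand": 255,"dp": [0,0,0],"spin": 0}
    - {"hand": 255,"dp": [0,0,0],"spin": 0}

```text
time: 68.4
position: [432.0, -23.9, 246.7]
ee_rot: [-0.0, 0.656, 0.755, -0.0]
wrist_force: [-0.1, 0.1, -0.9]
width: 21.3
```

```bash
python3 av.py; python3 plan.py 593.1 307.6 255 98 15; python3 - <<'E'
from cov import *
grab("w");crop("scene","w",225,90,80,110,"w1")
E
```

```text
[432.12 -23.92 246.95] [-0.09 -0.07 -0.61] [-0.004 -0.105 -0.014] 21.1 68.65
cab -210.46 -207.23 246.95 phi 97.97 Fcab -0.11 -0.02
now [432.2 -24.  247.1] phi 97.96 spin/row -0.0 n 15 step 24.6
[20.4, 13.7, -0.5]
[20.4, 13.7, -0.5]
[20.4, 13.7, -0.5]
[20.4, 13.7, -0.5]
[20.4, 13.7, -0.5]
[20.4, 13.7, -0.5]
[20.4, 13.7, -0.5]
[20.4, 13.7, -0.5]
[20.4, 13.7, -0.5]
[20.4, 13.7, -0.5]
[20.4, 13.7, -0.5]
[20.4, 13.7, -0.5]
[20.4, 13.7, -0.5]
[20.4, 13.7, -0.5]
[20.4, 13.7, -0.5]
```

View pics/w1.png

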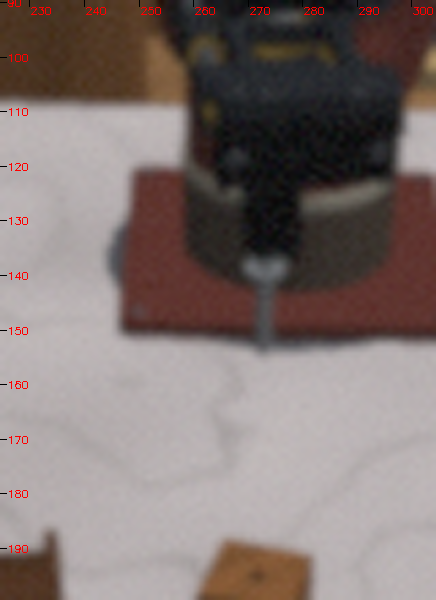

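apply_moves:
  increments:
    - {"hand": 255,"dp": [20.4,13.7,-3],"spin": 0}
    - {"hand": 255,"dp": [20.4,13.7,-3],"spin": 0}
    - {"hand": 255,"dp": [20.4,13.7,-3],"spin": 0}
    - {"hand": 255,"dp": [20.4,13.7,-3],"spin": 0}
    - {"hand": 255,"dp": [20.4,13.7,-3],"spin": 0}
    - {"hand": 255,"dp": [20.4,13.7,-3],"spin": 0}
    - {"hand": 255,"dp": [20.4,13.7,-3],"spin": 0}
    - {"hand": 255,"dp": [20.4,13.7,-3],"spin": 0}
    - {"hand": 255,"dp": [20.4,13.7,0],"spin": 0}
    - {"hand": 255,"dp": [20.4,13.7,0],"spin": 0}

```text
time: 69.8
position: [540.3, 197.7, 271.0]
ee_rot: [-0.0, 0.657, 0.754, -0.0]
wrist_force: [0.3, 0.0, 0.3]
width: 21.1
```

apply_moves:
  increments:
    - {"hand": 255,"dp": [20.4,13.7,0],"spin": 0}
    - {"hand": 255,"dp": [20.4,13.7,0],"spin": 0}
    - {"hand": 255,"dp": [20.4,13.7,0],"spin": 0}
    - {"hand": 255,"dp": [20.4,13.7,0],"spin": 0}
    - {"hand": 255,"dp": [18,12,0],"spin": 0}
    - {"hand": 255,"dp": [0,0,0],"spin": 0}
    - {"hand": 255,"dp": [0,0,0],"spin": 0}
    - {"hand": 255,"dp": [0,0,0],"spin": 0}
    - {"hand": 255,"dp": [0,0,0],"spin": 0}
    - {"hand": 255,"dp": [0,0,0],"spin": 0}

```text
time: 70.8
position: [592.2, 304.0, 271.5]
ee_rot: [0.0, 0.657, 0.754, 0.0]
wrist_force: [-0.1, 0.5, -0.1]
width: 20.8
```

```bash
python3 av.py; python3 plan.py 593.1 307.6 236 98 4
```

```text
[592.11 304.4  271.38] [ 0.08 -0.15 -0.31] [ 0.009 -0.107  0.016] 21.4 71.05
cab 92.52 -3.27 271.38 phi 97.94 Fcab -0.0 -0.17
now [592.  304.8 271.3] phi 97.96 spin/row -0.0 n 4 step 8.8
[0.6, 0.4, 8.8]
[0.6, 0.4, 8.8]
[0.6, 0.4, 8.8]
[0.6, 0.4, 8.8]
```

apply_moves:
  increments:
    - {"hand": 255,"dp": [0.7,0.4,8.8],"spin": 0}
    - {"hand": 255,"dp": [0.7,0.4,8.8],"spin": 0}
    - {"hand": 255,"dp": [0.7,0.4,8.8],"spin": 0}
    - {"hand": 255,"dp": [0.7,0.4,8.8],"spin": 0}
    - {"hand": 255,"dp": [0,0,0],"spin": 0}
    - {"hand": 255,"dp": [0,0,0],"spin": 0}
    - {"hand": 255,"dp": [0,0,0],"spin": 0}
    - {"hand": 255,"dp": [0,0,0],"spin": 0}
    - {"hand": 255,"dp": [0,0,0],"spin": 0}
    - {"hand": 255,"dp": [0,0,0],"spin": 0}

```text
time: 72.1
position: [593.3, 308.0, 236.2]
ee_rot: [0.0, 0.656, 0.754, 0.0]
wrist_force: [-0.1, -0.0, -0.2]
width: 21.2
```

```bash
python3 av.py; python3 - <<'E'
from cov import *
grab("x");p=np.array(sense()["position"]);print(pr("scene",[p-[0,0,62.8],p-[0,0,70]]),pr("top",[p-[0,0,62.8]]));
crop("scene","x",385,160,60,45,"x1");crop("top","x",90,130,80,60,"x2")
E
```

```text
[593.22 307.94 236.09] [ 0.3  -0.09 -0.48] [-0.018 -0.088  0.01 ] 21.2 72.35
cab 95.26 -0.76 236.09 phi 97.96 Fcab 0.21 -0.23
[[417.883 198.275]
 [417.01  200.718]] [[120.391 162.077]]
```

View pics/x1.png

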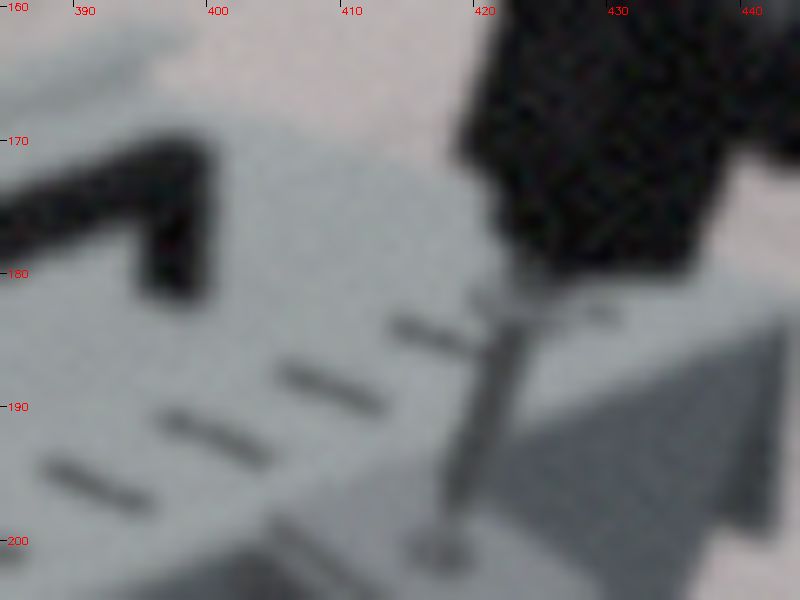

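View pics/x2.png

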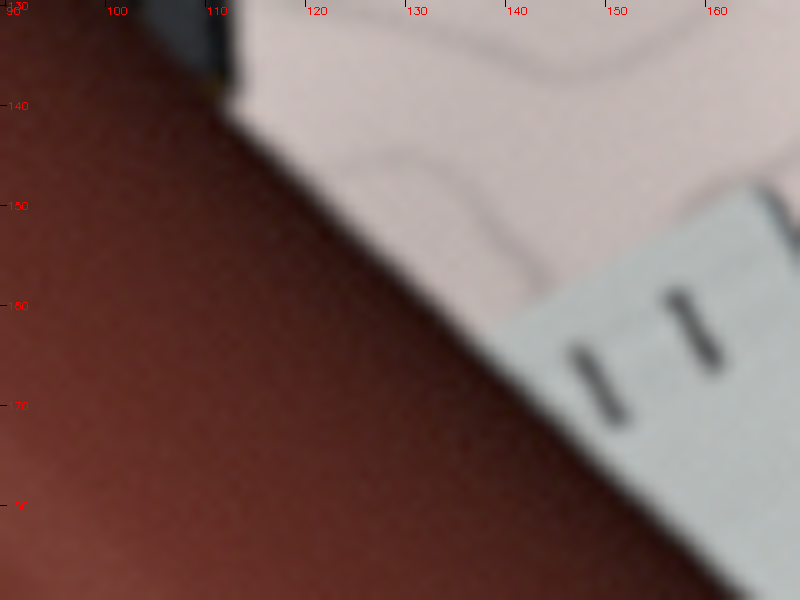

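apply_moves:
  increments:
    - {"hand": 255,"dp": [0,0,3],"spin": 0}
    - {"hand": 255,"dp": [0,0,3],"spin": 0}
    - {"hand": 255,"dp": [0,0,2],"spin": 0}
    - {"hand": 255,"dp": [0,0,2],"spin": 0}
    - {"hand": 255,"dp": [0,0,2],"spin": 0}
    - {"hand": 255,"dp": [0,0,2],"spin": 0}
    - {"hand": 255,"dp": [0,0,0],"spin": 0}
    - {"hand": 255,"dp": [0,0,0],"spin": 0}
    - {"hand": 255,"dp": [0,0,0],"spin": 0}
    - {"hand": 255,"dp": [0,0,0],"spin": 0}

```text
time: 73.5
position: [593.2, 308.0, 222.1]
ee_rot: [0.0, 0.656, 0.755, 0.0]
wrist_force: [1.2, 0.3, -0.7]
width: 20.9
```

```bash
python3 av.py; python3 - <<'E'
from cov import *
grab("y");crop("scene","y",385,165,60,45,"y1")
E
```

```text
[593.22 307.96 222.06] [ 0.4   0.01 -0.6 ] [-0.004 -0.098 -0.001] 21.0 73.75
cab 95.27 -0.75 222.06 phi 97.96 Fcab 0.35 -0.19
```

View pics/y1.png

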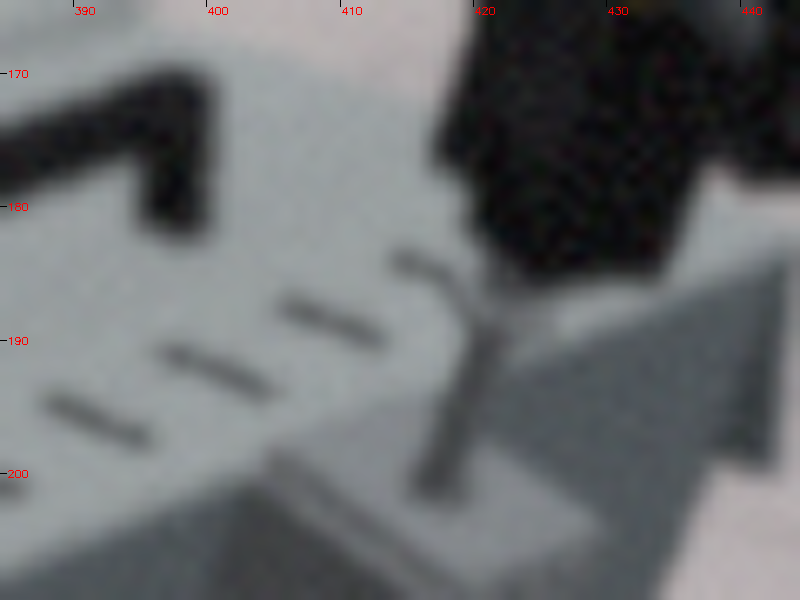

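apply_moves:
  increments:
    - {"hand": 255,"dp": [0,0,3],"spin": 0}
    - {"hand": 255,"dp": [0,0,3],"spin": 0}
    - {"hand": 255,"dp": [0,0,3],"spin": 0}
    - {"hand": 255,"dp": [0,0,3],"spin": 0}
    - {"hand": 255,"dp": [0,0,3],"spin": 0}
    - {"hand": 255,"dp": [0,0,3],"spin": 0}
    - {"hand": 255,"dp": [0,0,0],"spin": 0}
    - {"hand": 255,"dp": [0,0,0],"spin": 0}
    - {"hand": 255,"dp": [0,0,0],"spin": 0}
    - {"hand": 255,"dp": [0,0,0],"spin": 0}

```text
time: 74.9
position: [593.2, 308.0, 204.2]
ee_rot: [0.0, 0.656, 0.754, 0.0]
wrist_force: [0.3, 0.7, -1.3]
width: 21.6
```

```bash
python3 av.py
```

```text
[593.22 307.97 204.1 ] [ 0.12  0.56 -0.72] [ 0.011 -0.092 -0.007] 20.8 75.15
cab 95.28 -0.74 204.1 phi 97.96 Fcab 0.38 0.43
```

apply_moves:
  increments:
    - {"hand": 255,"dp": [0,0,3],"spin": 0}
    - {"hand": 255,"dp": [0,0,3],"spin": 0}
    - {"hand": 255,"dp": [0,0,3],"spin": 0}
    - {"hand": 255,"dp": [0,0,3],"spin": 0}
    - {"hand": 255,"dp": [0,0,3],"spin": 0}
    - {"hand": 255,"dp": [0,0,2],"spin": 0}
    - {"hand": 255,"dp": [0,0,0],"spin": 0}
    - {"hand": 255,"dp": [0,0,0],"spin": 0}
    - {"hand": 255,"dp": [0,0,0],"spin": 0}
    - {"hand": 255,"dp": [0,0,0],"spin": 0}

```text
time: 76.2
position: [593.2, 308.0, 187.1]
ee_rot: [0.0, 0.656, 0.755, 0.0]
wrist_force: [0.6, 0.6, -0.5]
width: 21.0
```

```bash
python3 av.py
```

```text
[593.22 307.98 187.08] [-0.32  0.13 -0.37] [-0.015 -0.078 -0.015] 21.1 76.45
cab 95.28 -0.73 187.08 phi 97.96 Fcab -0.21 0.28
```

Now the last few millimetres until the collar bears on the tab.

apply_moves:
  increments:
    - {"hand": 255,"dp": [0,0,1],"spin": 0}
    - {"hand": 255,"dp": [0,0,1],"spin": 0}
    - {"hand": 255,"dp": [0,0,1],"spin": 0}
    - {"hand": 255,"dp": [0,0,0.7],"spin": 0}
    - {"hand": 255,"dp": [0,0,0],"spin": 0}
    - {"hand": 255,"dp": [0,0,0],"spin": 0}
    - {"hand": 255,"dp": [0,0,0],"spin": 0}
    - {"hand": 255,"dp": [0,0,0],"spin": 0}
    - {"hand": 255,"dp": [0,0,0],"spin": 0}
    - {"hand": 255,"dp": [0,0,0],"spin": 0}

```text
time: 77.5
position: [593.2, 307.9, 183.3]
ee_rot: [0.0, 0.656, 0.754, 0.0]
wrist_force: [0.2, 0.3, -0.7]
width: 21.0
```

```bash
python3 av.py
```

```text
[593.19 307.93 183.29] [-0.11  0.03 -0.34] [-0.01  -0.093 -0.   ] 20.8 77.75
cab 95.23 -0.76 183.29 phi 97.96 Fcab -0.08 0.08
```

apply_moves:
  increments:
    - {"hand": 255,"dp": [0,0,0.7],"spin": 0}
    - {"hand": 255,"dp": [0,0,0.5],"spin": 0}
    - {"hand": 255,"dp": [0,0,0],"spin": 0}
    - {"hand": 255,"dp": [0,0,0],"spin": 0}
    - {"hand": 255,"dp": [0,0,0],"spin": 0}
    - {"hand": 255,"dp": [0,0,0],"spin": 0}
    - {"hand": 255,"dp": [0,0,0],"spin": 0}
    - {"hand": 255,"dp": [0,0,0],"spin": 0}
    - {"hand": 255,"dp": [0,0,0],"spin": 0}
    - {"hand": 255,"dp": [0,0,0],"spin": 0}

```text
time: 78.8
position: [593.3, 308.1, 182.5]
ee_rot: [0.0, 0.656, 0.754, 0.0]
wrist_force: [-1.8, -1.0, 5.9]
width: 21.2
```

```bash
python3 av.py
```

```text
[593.26 308.07 182.52] [-1.18 -1.16  5.79] [-0.213  0.209  0.003] 20.8 79.05
cab 95.36 -0.67 182.52 phi 97.97 Fcab -1.6 -0.41
```

apply_moves:
  increments:
    - {"hand": 255,"dp": [0,0,0.6],"spin": 0}
    - {"hand": 255,"dp": [0,0,0],"spin": 0}
    - {"hand": 255,"dp": [0,0,0],"spin": 0}
    - {"hand": 255,"dp": [0,0,-0.6],"spin": 0}
    - {"hand": 150,"dp": [0,0,0],"spin": 0}
    - {"hand": 150,"dp": [0,0,0],"spin": 0}
    - {"hand": 150,"dp": [0,0,0],"spin": 0}
    - {"hand": 150,"dp": [0,0,0],"spin": 0}
    - {"hand": 150,"dp": [0,0,-10],"spin": 0}
    - {"hand": 150,"dp": [0,0,-25],"spin": 0}

```text
time: 80.1
position: [592.5, 307.1, 215.8]
ee_rot: [-0.001, 0.656, 0.755, -0.002]
wrist_force: [0.1, -0.3, 0.2]
width: 35.7
```

apply_moves:
  increments:
    - {"hand": 150,"dp": [0,0,-30],"spin": 0}
    - {"hand": 150,"dp": [0,0,-30],"spin": 0}
    - {"hand": 150,"dp": [-20,0,0],"spin": 0}
    - {"hand": 150,"dp": [-35,0,0],"spin": 0}
    - {"hand": 150,"dp": [-40,0,0],"spin": 0}
    - {"hand": 150,"dp": [-40,0,0],"spin": 0}
    - {"hand": 150,"dp": [-40,0,0],"spin": 0}
    - {"hand": 150,"dp": [-40,0,0],"spin": 0}
    - {"hand": 150,"dp": [-40,0,0],"spin": 0}
    - {"hand": 150,"dp": [-35,0,0],"spin": 0}

```text
time: 81.1
position: [633.6, 18.4, 277.9]
ee_rot: [0.0, 0.657, 0.754, 0.0]
wrist_force: [0.6, -0.1, -0.6]
width: 35.8
```

```bash
python3 av.py; python3 - <<'E'
from cov import *
grab("z");crop("scene","z",310,150,140,105,"z1");crop("top","z",75,130,140,105,"z2")
for n in("scene","top"):
    i=cv2.imread(f"pics/{n}_z.png");cv2.imwrite(f"pics/{n}_zb.png",cv2.resize(i,(800,600),interpolation=cv2.INTER_CUBIC))
E
```

```text
[633.96  16.85 277.51] [ 0.45 -0.61 -0.31] [-0.055 -0.113 -0.013] 35.7 81.35
cab -15.35 -273.08 277.51 phi 97.98 Fcab 0.09 -0.75
```

View pics/z1.png

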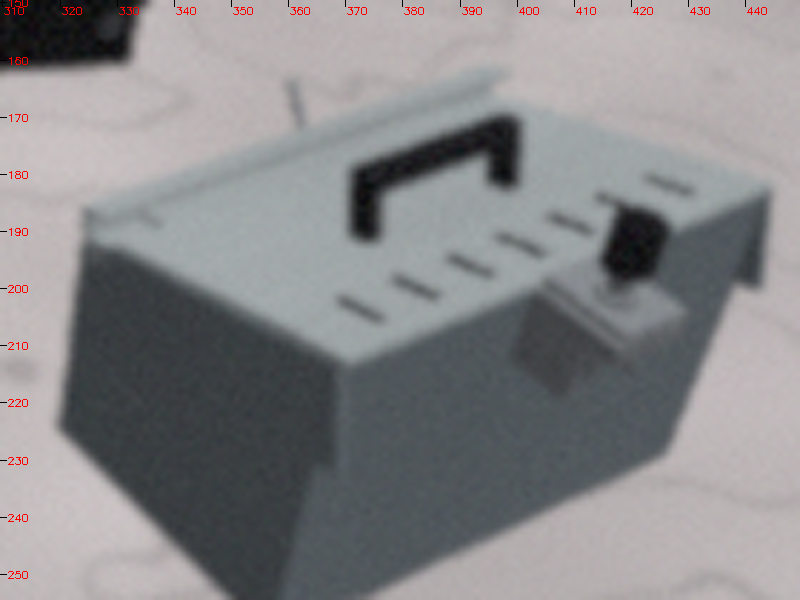

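View pics/z2.png

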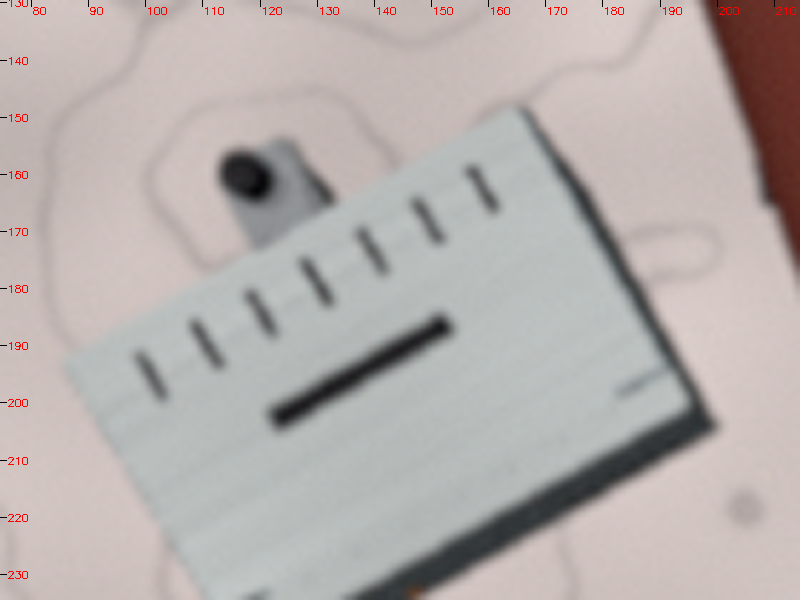

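View pics/scene_zb.png

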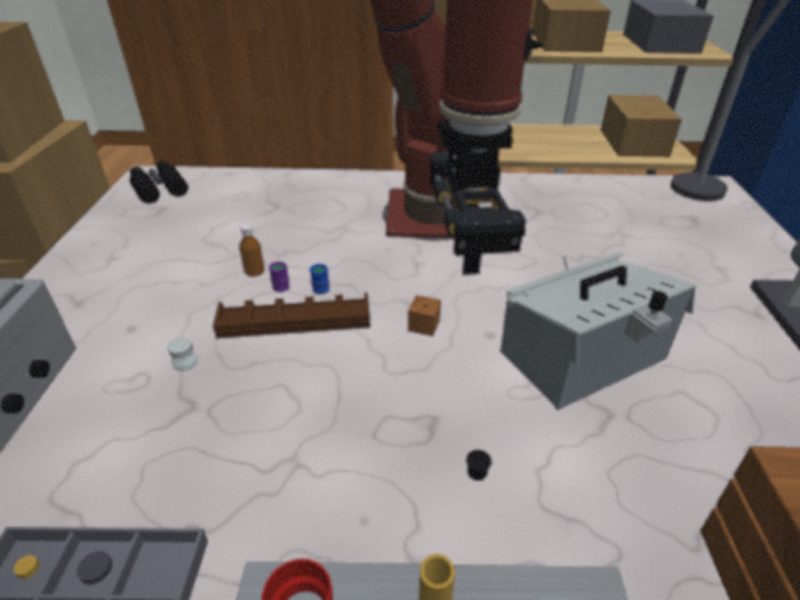

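View pics/top_zb.png

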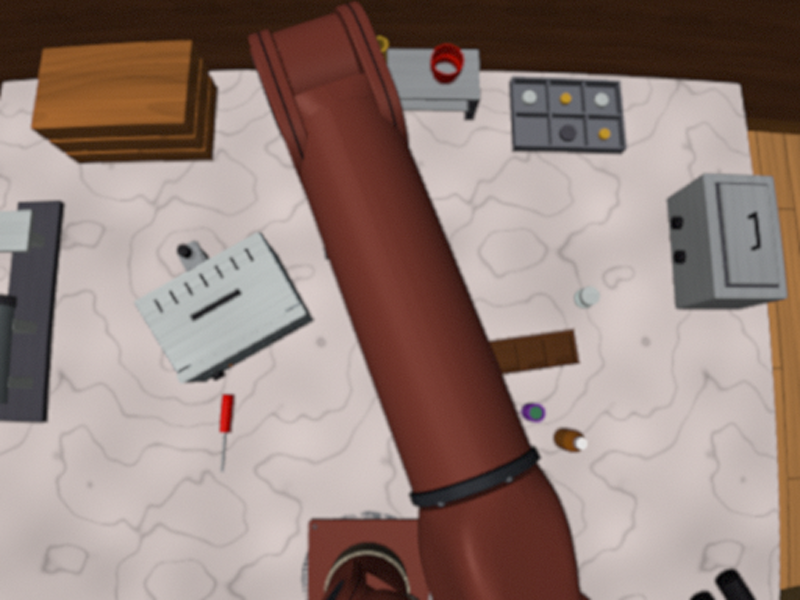

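```bash
python3 - <<'E'
from cov import *
P=[[593.2,307.8,203.5],[593.2,307.8,179.5],[593.2,307.8,165.5]]
print(pr("scene",P),pr("top",P))
crop("scene","z",395,175,48,36,"zz",pr("scene",P))
crop("top","z",95,140,48,36,"zt",pr("top",P))
E
```

```text
[[421.624 187.685]
 [418.613 196.104]
 [416.908 200.876]] [[116.345 159.296]
 [119.599 161.505]
 [121.424 162.744]]
```

View pics/zz.png

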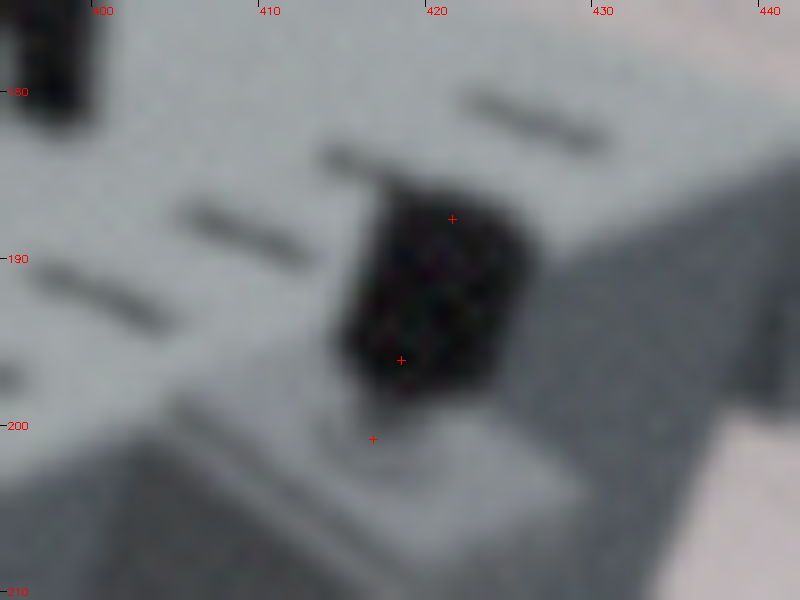

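View pics/zt.png

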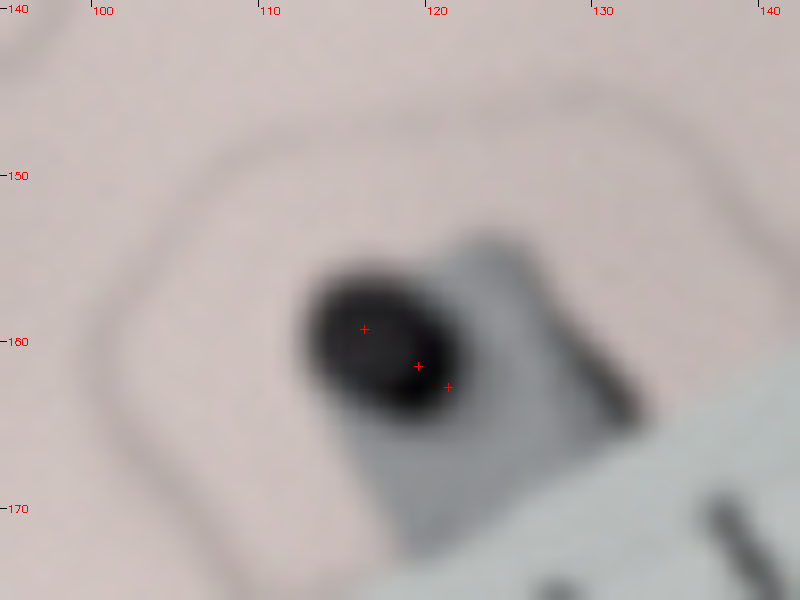

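```bash
python3 -c "
from plant import hand_in
print(hand_in())"
```

```text
the job is handed in; nothing more can be done
None
```

The drying cabinet is closed up and handed in at about 81 s of the 210 s allowed.

- **Parts:** The stand held three parts, two eyepiece barrels and one brass tube. All three now stand upright in the back half of the shelf.
- **Cover:** I picked it up by the tab and tilted it on the counter. The tilt slipped from the intended 33° to about 37° in the grip, still within the range that hooks. I hooked the lip under the ledge until it met the corner, then swung it shut and let it drop the last few millimetres.
- **Lock pin:** It went down through both holes. The collar met the tab within 1 mm of the expected height, at about 6 N, and I gave it a little more push before letting go.

**Last checks:** In the pictures the cover lies shut along the rim, and the collar sits flush on the tab with the pin upright. The bystanders and look-alikes visible in those pictures have not moved. The arm hid the blue look-alike in the top view, but it is in place in the scene view.

**Disagreements:** The two cameras differed by up to about 5 mm. I corrected them against the placed parts and felt for contact at the ledge and the pin. The cover also touched the cabinet's left (+y) wall with about 3 N during the swing, so I shifted it about 1 mm to clear it. No check failed at the end.

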